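# Make up the dry bath and stack the beakers

## Task

Get the dry-bath heater ready: plug every heating block on the bench fully home into the bay of its own colour, and empty the steel pellets of both beakers into the bath's open well. Put the beakers away too: nest the medium one upright in the large one, standing on the bench, and the small one in the medium one, and leave the jar and the carton alone.

Things in the scene. Friction and masses are not known exactly. Their poses are not given: they have to be found in the camera images.
- bath: bench dry-bath heater, white and grey, 210 x 250 mm, flat top 70 mm above the bench, fixed; origin under it on the bench, x towards its rear edge (bay side), z up. The bays lie in a row along its y in the rear half; the front half holds the open pellet well (+y end) and a panel with a dark display (-y end).
- bay_yellow (a point): centre of the mouth (z = 70 mm, level with the bath's top) of the bay marked by two yellow bars: a rectangular socket hole 53 mm (x) by 43 mm (y), 36 mm deep, mouth chamfered 2 mm; axes as the bath's.
- bay_red (a point): centre of the mouth (z = 70 mm, level with the bath's top) of the bay marked by two red bars: a rectangular socket hole 53 mm (x) by 43 mm (y), 36 mm deep, mouth chamfered 2 mm; axes as the bath's.
- bay_blue (a point): centre of the mouth (z = 70 mm, level with the bath's top) of the bay marked by two blue bars: a rectangular socket hole 53 mm (x) by 43 mm (y), 36 mm deep, mouth chamfered 2 mm; axes as the bath's.
- well (a point): centre of the inner floor (z = 23 mm) of the bath's open pellet well, inside 100 mm (x) by 160 mm (y), walls 47 mm up to the bath's top; axes as the bath's.
- block_yellow: heating block with a yellow collar, may be absent; origin at the centre of its underside, z up. From below: aluminium plug 50 mm (x) by 40 mm (y), 30 mm high with a small step at the foot; yellow collar 60 x 54 mm, 6 mm thick (z 30 to 36 mm); black grip 20 mm (x) by 36 mm (y) on the collar, z 36 to 70 mm. About 0.28 kg. It fits its bay either way round; seated, the collar rests on the bath's top.
- block_red: heating block with a red collar, may be absent; origin at the centre of its underside, z up. From below: aluminium plug 50 mm (x) by 40 mm (y), 30 mm high with a small step at the foot; red collar 60 x 54 mm, 6 mm thick (z 30 to 36 mm); black grip 20 mm (x) by 36 mm (y) on the collar, z 36 to 70 mm. About 0.28 kg. It fits its bay either way round; seated, the collar rests on the bath's top.
- block_blue: heating block with a blue collar, may be absent; origin at the centre of its underside, z up. From below: aluminium plug 50 mm (x) by 40 mm (y), 30 mm high with a small step at the foot; blue collar 60 x 54 mm, 6 mm thick (z 30 to 36 mm); black grip 20 mm (x) by 36 mm (y) on the collar, z 36 to 70 mm. About 0.28 kg. It fits its bay either way round; seated, the collar rests on the bath's top.
- beaker_large: large blue plastic beaker, open top, outer diameter 84 mm at the foot widening to 104 mm at the rim, 50 mm high, wall 4 mm, floor 5 mm thick; origin at the centre of its underside, z up out of the mouth. Empty.
- beaker_medium: medium white plastic beaker, open top, outer diameter 56 mm at the foot widening to 66 mm at the rim, 70 mm high, wall 3 mm, floor 5 mm thick; origin at the centre of its underside, z up out of the mouth. Holds pellets at the start.
- beaker_small: small orange plastic beaker, open top, outer diameter 38 mm at the foot widening to 48 mm at the rim, 85 mm high, wall 3 mm, floor 5 mm thick; origin at the centre of its underside, z up out of the mouth. Holds pellets at the start.
- pellet0: dark steel heat pellet 15 x 15 x 12 mm, 15 g, starts in the small beaker; origin at the centre of its underside.
- pellet1: dark steel heat pellet 15 x 15 x 12 mm, 15 g, starts in the small beaker; origin at the centre of its underside.
- pellet2: dark steel heat pellet 15 x 15 x 12 mm, 15 g, starts in the small beaker; origin at the centre of its underside.
- pellet3: dark steel heat pellet 15 x 15 x 12 mm, 15 g, starts in the medium beaker; origin at the centre of its underside.
- pellet4: dark steel heat pellet 15 x 15 x 12 mm, 15 g, starts in the medium beaker; origin at the centre of its underside.
- pellet5: dark steel heat pellet 15 x 15 x 12 mm, 15 g, starts in the medium beaker; origin at the centre of its underside.
- pellet6: dark steel heat pellet 15 x 15 x 12 mm, 15 g, starts in the medium beaker; origin at the centre of its underside.
- jar: bystander: white reagent jar with blue cap, 66 mm diameter, 90 mm high; origin at its underside. Leave it alone.
- carton: bystander: white and red reagent carton 80 x 110 x 60 mm; origin at its underside. Leave it alone.
Not all that is in view belongs to the job. What is shaped like the block_yellow but green or turquoise is not meant.

How it is judged:
By the outcome, as a careful person would: the job done as asked, in the order asked, and still so for the second after the job is handed in, with the robot touching nothing.
Of block_yellow, block_red, block_blue only 2 to 3 are there at a start; the rules pass over those that are not, and their reading is None.
At some moment in a run one of block_yellow, block_red, block_blue, beaker_large may be knocked a few centimetres aside while the robot is not near it.
It also fails if it takes over 210 s, if anything falls off the work surface, if the arm or the gripper's body presses on something with over 40 N, if the wrist force passes 120 N, or if a joint passes its speed limit or range.

## Robot

A 7-joint arm with a two-finger parallel gripper is mounted at the origin on the work surface. World frame = base frame: x ahead of the robot, y to its left, z up, the work surface at z = 0. Lengths are in mm, angles in rad, forces in N, time in s.
With the tool pointing down it reaches from about 425 to 875 mm from the base axis. Payload 8.4 kg.
Tool frame: the origin (TCP) lies between the finger pads; the fingertips stand 19 mm ahead of it and the grasp point (between the pads) is the TCP; z points along the fingers, y is the line along which they close (so a half turn about z gives the same grasp; the last joint's range is limited). The gripper opens to 85 mm and grips with 20 to 120 N. Pads are 22 mm wide; open, the fingers measure 114 mm over their backs; the gripper's body (76 mm by 85 mm) begins 54 mm behind the grasp point. The pads swing forward as they close: fully open they stand 13 mm farther back than shut.
Start: joints at [-1.23, 0.333, 0.04, 1.465, -0.013, 1.343, -0.059], TCP at [276.74, 588.114, 228.608] pointing down, gripper open.
Joint ranges: [-2.58, 2.58], [-0.38, 2.09], [-1.3, 1.39], [0.25, 2.4], [-1.5, 4.64], [0.08, 2.09], [-2.65, 2.65]. Speed limits (rad/s): [2.22, 2.22, 2.79, 2.79, 3.14, 3.14, 3.14].

## Interface

Orientations are given as a rotation vector (axis times angle).
In Python, from cell import r gives the robot as it stands. The module is installed in compiled form; this text tells all that it offers.
- The arm moves only by the tool move_arm, never from a script. Its argument "moves" is a list of rows, each an object with "xyz": the shift along the tool's x, y, z normalised to -1 to 1, where 1 is 750 mm, a list of three; "turn": the turn, a rotation vector about the tool's x, y, z normalised to -1 to 1, where 1 is 180 degrees, a list of three. In form: [{"xyz": [dx, dy, dz], "turn": [ax, ay, az]}, ...]. A call has 1 to 20 rows; each row is the pose to reach, as a shift and turn from the pose commanded when the call began, along the tool's axes at that moment, turning the shorter way round; what a row does not reach only later rows make up. A row lasts 1/10 s, in which the tool goes at most 50 mm and 8.59 degrees, less where a joint would pass 70% of its speed; a pose out of reach is approached as far as the arm can. A call with a number of a shift or a turn outside -1 to 1 is refused whole. A call with a gripper value outside its range is refused whole. "gripper" is the opening, from 0 (shut) to 1 (fully open), set as the call begins (left out, the last holds). The fingers move at their own pace and stop on an object; "squeeze" is the grip in N (left out, the last holds). Time passes only in rows, so rows that repeat a pose let the fingers close. It gives the time, the measured TCP pose, the force, the opening and the grip force at its end, in the units of the state.
- r.get_obs(): the state, without advancing time (a new reading comes with each control period).
- r.snapshot(name): name is "scene" or "top" or "wrist"; returns the picture (480x640x3 uint8, red, green, blue); there is no depth.
- r.get_calibration(name): a dict with "K" (3x3 intrinsics, pixels), "extrinsics" (4x4, takes a point from world to camera coordinates). Camera axes: x right, y down, z forward; pixel columns grow to the right and rows downward; lengths in mm; the calibration is good to about 2 mm. The wrist camera is an equidistant fisheye: a pixel r from the principal point sees the ray r / f radians off the axis. A picture is of the moment at which its call begins: read the wrist's pose just before it. get_calibration takes no time and is no camera call; for the wrist camera it gives the pose at the moment of the call.
- r.close_job(): hands the job in; it is judged then, once.
Trained networks look in the newest picture that a camera, given by its name, has taken for a name from the list of things; names that differ only in an ending like _2 or _b are one class to them, and where a whole thing is asked for, a point or a joint stands for the part that bears it (a point fixed in the world has none). Each returns a list of dicts, best first, with "confidence" (0 to 1); they miss things now and then, are a little off and sometimes report something else, mostly with a low value. They report only what shows in the picture. A call takes as long as a camera call. They do not tell look-alikes from the thing itself.
- r.look_for(camera, name): "position" ([column, row] in pixels, amid what is visible of it).
- r.silhouettes(camera, name): "region" (480x640 bool, what is visible of it) and "position" ([column, row] in pixels, amid what is visible of it).
- r.mark_of(camera, name): "position" ([column, row] in pixels: a listed point, or the origin of a listed thing).
The state is a dict: "clock": time; "joint_positions": joint angles; "qd": joint speeds; "joint_torque": joint torques, N m; "position": TCP position; "tool_rot": TCP orientation; "wrist_force": force on the tool from outside, world axes, zero at the start; "ft_torque": the same for the moment, N m; "gripper_width": opening from 0.0 (shut) to 1.0 (fully open); "grasp_force": force on a finger pad.
Only numpy, scipy, OpenCV 4.12 (cv2) and the standard library are available. Lean on these libraries where they do the work, as an engineer would, in place of code of your own. Each camera call takes 0.05 s, during which the arm holds its last target. There are 200 camera calls.

## Working session

There is one attempt and no reset: what is moved stays moved. The work goes in short steps, Python scripts to look and compute and a tool call to move; the robot and the scene stay as the last step left them, time stands still between calls to the robot, and variables do not carry over. Pictures are saved under pics/ and viewed, at most 14 in all, crops included, and the job is handed in when it is done.

Besides the shell and the picture viewer there is one more tool, called after "Emit:" by a JSON object that holds its "name" and its "arguments", one argument or row to a line. move_arm: Moves the arm, as the interface text tells. Its arguments: {"type":"object","properties":{"moves":{"type":"array","items":{"type":"object","properties":{"xyz":{"type":"array","items":{"type":"number","minimum":-1,"maximum":1}},"turn":{"type":"array","items":{"type":"number","minimum":-1,"maximum":1}}}}},"gripper":{"type":"number"},"squeeze":{"type":"number"}},"required":["moves"]}

```bash
mkdir -p pics
cat > h.py <<'E'
import numpy as np, cv2
from cell import r
from scipy.spatial.transform import Rotation as R
def save(img,n): cv2.imwrite('pics/'+n,cv2.cvtColor(img,cv2.COLOR_RGB2BGR))
def px2w(cam,p,z,cal=None):
    c=cal or r.get_calibration(cam);K=np.array(c["K"]);E=np.array(c["extrinsics"])
    u=(p[0]-K[0,2])/K[0,0];v=(p[1]-K[1,2])/K[1,1]
    if cam=='wrist':
        t=np.hypot(u,v);s=np.sin(t)/t if t>1e-9 else 1;d=np.array([u*s,v*s,np.cos(t)])
    else: d=np.array([u,v,1])
    d=E[:3,:3].T@d;o=-E[:3,:3].T@E[:3,3]
    return o+d*(z-o[2])/d[2]
def w2px(cam,P,cal=None):
    c=cal or r.get_calibration(cam);K=np.array(c["K"]);E=np.array(c["extrinsics"])
    q=E[:3,:3]@np.asarray(P,float)+E[:3,3]
    if cam=='wrist':
        t=np.arctan2(np.hypot(q[0],q[1]),q[2]);n=np.hypot(q[0],q[1]);u,v=q[:2]/n*t
    else: u,v=q[:2]/q[2]
    return np.array([K[0,0]*u+K[0,2],K[1,1]*v+K[1,2]])
def mv(p,rv=None):
    """shift/turn numbers to world pos p, and Rotation"""
    o=r.get_obs();T=R.from_rotvec(o['tool_rot'])
    s=T.inv().apply(np.array(p)-o['position'])/750
    t=(T.inv()*rv).as_rotvec()/np.pi if rv is not None else np.zeros(3)
    return s.round(4),t.round(4)
E
python3 - <<'E'
from h import *
o=r.get_obs();print(o)
ims={}
for c in ['scene','top']:
    save(r.snapshot(c),c+'0.png')
    cal=r.get_calibration(c);print(c,np.array(cal['K']).round(1).tolist(),np.array(cal['extrinsics']).round(3).tolist())
for c in ['top']:
  for n,z in [('bath',0),('bay_yellow',70),('bay_red',70),('bay_blue',70),('well',23),('block_yellow',0),('block_red',0),('block_blue',0),('beaker_large',0),('beaker_medium',0),('beaker_small',0),('jar',0),('carton',0)]:
    for d in r.mark_of(c,n)[:3]: print(c,n,np.round(d['position']),round(d['confidence'],2),px2w(c,d['position'],z).round(1))
E
```

```text
{'clock': 0.0, 'joint_positions': array([-1.23023271,  0.33387163,  0.03981286,  1.46626501, -0.01339617,
        1.34333458, -0.05847599]), 'qd': array([-8.19361948e-04,  1.18093730e-03,  2.11631797e-04, -1.88492273e-04,
       -2.05896409e-03, -1.48226590e-05,  1.89779440e-03]), 'joint_torque': array([-2.10843855e-04, -6.58553052e+01,  1.36524606e+00, -4.05562985e+01,
        1.67359208e-02,  1.26575548e-02,  1.46435559e-05]), 'position': array([276.51497378, 587.73096008, 227.7488958 ]), 'tool_rot': array([-6.85068793e-01, -3.06571931e+00,  2.50051397e-03]), 'wrist_force': array([0.41153647, 0.0693375 , 0.25482286]), 'ft_torque': array([-0.01044091, -0.04207972, -0.03388482]), 'grasp_force': 0.0, 'gripper_width': 0.9983040222753041}
scene [[482.0, 0.0, 319.5], [0.0, 482.0, 242.2], [0.0, 0.0, 1.0]] [[-0.052, 0.999, 0.015, 2.638], [0.788, 0.051, -0.613, -347.175], [-0.613, -0.02, -0.79, 1467.404], [0.0, 0.0, 0.0, 1.0]]
top [[445.5, 0.0, 312.8], [0.0, 445.5, 234.0], [0.0, 0.0, 1.0]] [[-0.013, -1.0, -0.009, 23.077], [-0.995, 0.014, -0.1, 533.204], [0.1, 0.008, -0.995, 1100.809], [0.0,
[... 236 characters left out ...]
1.] 0.45 [490.3 260.9  70. ]
top bay_blue [290. 203.] 0.85 [606.2  68.9  70. ]
top well [299. 244.] 0.76 [509.3  51.9  23. ]
top block_yellow [171. 261.] 0.75 [471.7 383.6   0. ]
top block_yellow [130. 263.] 0.69 [467.5 490.5   0. ]
top block_yellow [141. 301.] 0.58 [369.6 457.2   0. ]
top block_red [209. 200.] 0.79 [628.5 287.3   0. ]
top block_blue [209. 254.] 0.7 [487.9 284.9   0. ]
top beaker_large [417. 196.] 0.77 [ 632.7 -257.1    0. ]
top beaker_medium [484. 264.] 0.78 [ 453.1 -421.     0. ]
top beaker_small [426. 256.] 0.82 [ 476.  -273.9    0. ]
top jar [163. 180.] 0.91 [683.4 408.3   0. ]
top jar [209. 254.] 0.6 [488.7 284.3   0. ]
top carton [484. 199.] 0.83 [ 621.4 -431.     0. ]
```

View pics/top0.png

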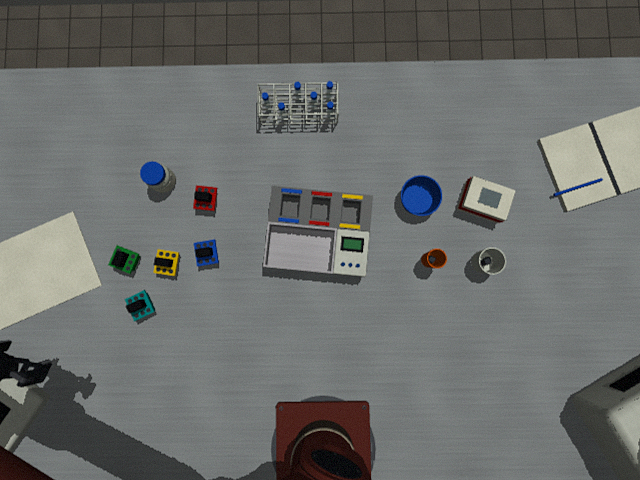

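View pics/scene0.png

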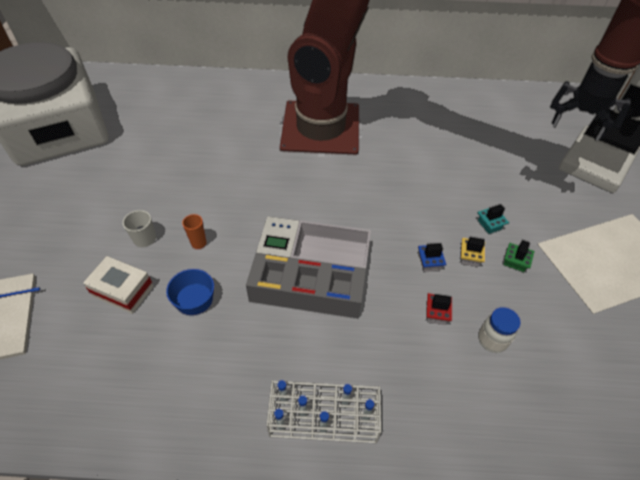

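The targets are yellow at (167,262), red at (206,198) and blue at (206,253). The green block at (124,261) and turquoise block at (140,306) are look-alikes by colour and are to be left. All three real blocks are present, so I'll go there for a close look.

```bash
cat >> h.py <<'E'
def down(a):
    """tool down, closing line at world angle a (deg); nearer of the two half turns"""
    T=R.from_rotvec(r.get_obs()['tool_rot']);a=np.radians(a);best=None
    for b in (a,a+np.pi):
        y=np.array([np.cos(b),np.sin(b),0]);z=np.array([0,0,-1.]);M=R.from_matrix(np.c_[np.cross(y,z),y,z])
        m=(T.inv()*M).magnitude()
        if best is None or m<best[0]: best=(m,M)
    return best[1]
E
python3 - <<'E'
from h import *
T=R.from_rotvec(r.get_obs()['tool_rot']).as_matrix();print(T.round(2))
c=r.get_calibration('wrist');print(np.array(c['K']).round(1));E=np.array(c['extrinsics']);o=-E[:3,:3].T@E[:3,3]
print('cam in tool',(T.T@(o-r.get_obs()['position'])).round(1),(E[:3,:3]@T).round(2))
print(mv([530,330,320],down(0)),mv([530,330,320],down(-65)))
E
```

```text
[[-0.9   0.43 -0.  ]
 [ 0.43  0.9  -0.  ]
 [ 0.   -0.   -1.  ]]
[[371.6   0.  322.3]
 [  0.  371.6 238.2]
 [  0.    0.    1. ]]
cam in tool [  72.8   -0.  -144.8] [[ 0.    1.   -0.  ]
 [-0.96  0.   -0.28]
 [-0.28  0.    0.96]]
(array([-0.4521, -0.1676, -0.1218]), array([-0.  ,  0.  ,  0.36])) (array([-0.4521, -0.1676, -0.1218]), array([-0.    , -0.    , -0.2789]))
```

Emit:
{"name": "move_arm", "arguments": {
  "moves": [
    {"xyz":[-0.4,-0.2,-0.1],"turn":[0,0,0.36]},
    {"xyz":[-0.4,-0.2,-0.1],"turn":[0,0,0.36]},
    {"xyz":[-0.4,-0.2,-0.1],"turn":[0,0,0.36]},
    {"xyz":[-0.4,-0.2,-0.1],"turn":[0,0,0.36]},
    {"xyz":[-0.4,-0.2,-0.1],"turn":[0,0,0.36]},
    {"xyz":[-0.4,-0.2,-0.1],"turn":[0,0,0.36]},
    {"xyz":[-0.4,-0.2,-0.1],"turn":[0,0,0.36]},
    {"xyz":[-0.4,-0.2,-0.1],"turn":[0,0,0.36]},
    {"xyz":[-0.4,-0.2,-0.1],"turn":[0,0,0.36]},
    {"xyz":[-0.4,-0.2,-0.1],"turn":[0,0,0.36]},
    {"xyz":[-0.4,-0.2,-0.1],"turn":[0,0,0.36]},
    {"xyz":[-0.4,-0.2,-0.1],"turn":[0,0,0.36]}
  ]
}}

```text
clock: 1.95
position: [483.6, 325.6, 303.3]
tool_rot: [-2.218, -2.225, 0.001]
wrist_force: [0.2, 0.1, 0.1]
gripper_width: 1.004
grasp_force: 0.0
```

```bash
cat >> h.py <<'E'
HUE={'red':((0,8),(172,180)),'yellow':((22,36),),'blue':((105,125),)}
def cmask(img,col,s=110,v=60):
    h=cv2.cvtColor(img,cv2.COLOR_RGB2HSV);m=0
    for a,b in HUE[col]: m=m|cv2.inRange(h,(a,s,v),(b,255,255))
    return m
E
python3 - <<'E'
from h import *
im=r.snapshot('wrist');cal=r.get_calibration('wrist');save(im,'w1.png');print(r.get_obs()['position'])
for c in HUE:
    for d in r.mark_of('wrist','block_'+c)[:3]: print(c,np.round(d['position']),round(d['confidence'],2),px2w('wrist',d['position'],0,cal).round(1))
    m=cmask(im,c);n,l,st,ce=cv2.connectedComponentsWithStats(m)
    for i in range(1,n):
        if st[i,4]>100: print('  comp',st[i],ce[i].round(),px2w('wrist',ce[i],36,cal).round(1))
E
```

```text
[483.71048753 325.4497832  303.35082655]
red [435. 225.] 0.7 [626.2 284.8   0. ]
red [310. 143.] 0.5 [467.  384.3   0. ]
  comp [ 416  201   54   50 1151] [439. 223.] [620.2 295.8  36. ]
  comp [  26  320   71   40 1382] [ 64. 337.] [ 73.8 112.1  36. ]
  comp [  5 405  18  20 183] [ 11. 415.] [-195.2 -127.9   36. ]
yellow [225.  92.] 0.93 [364.  449.8   0. ]
yellow [315.  50.] 0.6 [473.1 498.8   0. ]
yellow [309. 142.] 0.56 [465.7 385.2   0. ]
  comp [ 277  114   61   56 1850] [307. 141.] [464.9 387.6  36. ]
blue [327. 221.] 0.98 [488.2 288.7   0. ]
  comp [ 485  106   50   54 2128] [510. 133.] [705.1 408.6  36. ]
  comp [ 298  203   57   52 1443] [326. 226.] [486.8 291.1  36. ]
  comp [378 378  12  23 158] [384. 389.] [569.4  54.6  36. ]
```

View pics/w1.png

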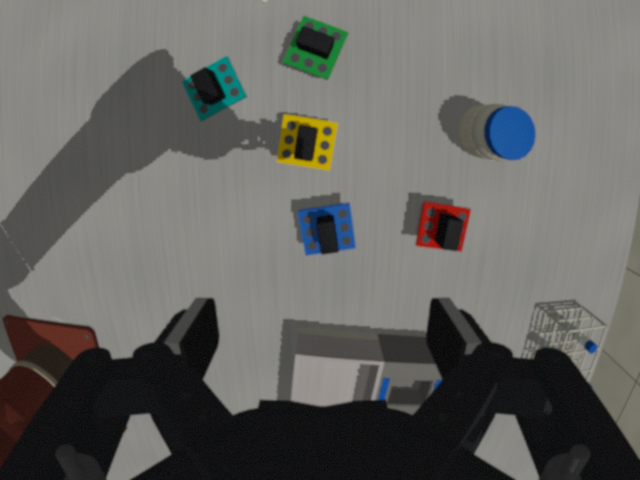

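Close view: yellow block at (307,141), blue at (326,226), red at (443,225). Green at (315,47) and turquoise at (215,88) are excluded. I'll fit the collar prisms to the colour masks.

```bash
cat >> h.py <<'E'
from scipy.optimize import minimize
def prism(x,y,a,sx,sy,z0,z1):
    c,s=np.cos(a),np.sin(a)
    return [(x+c*i*sx/2-s*j*sy/2,y+s*i*sx/2+c*j*sy/2,z) for i in(-1,1) for j in(-1,1) for z in(z0,z1)]
def fitblock(im,cal,col,guess,dz=0,cam='wrist'):
    m=cmask(im,col);u=w2px(cam,[*guess[:2],36+dz],cal);n,l,st,ce=cv2.connectedComponentsWithStats(m)
    ks=[i for i in range(1,n) if st[i,4]>40 and np.hypot(*(ce[i]-u))<40]
    pts=np.argwhere(np.isin(l,ks))[:,::-1].astype(np.int32);hull=cv2.convexHull(pts)
    x0,y0=hull.reshape(-1,2).min(0)-15;x1,y1=hull.reshape(-1,2).max(0)+15;S=8
    def ras(h):
        q=np.zeros(((y1-y0)*S,(x1-x0)*S),np.uint8);cv2.fillConvexPoly(q,np.round((h.reshape(-1,2)-[x0,y0]+.5)*S).astype(np.int32),1);return q>0
    # grow the hull by half a pixel
    A=ras(hull.astype(float));A=cv2.dilate(A.astype(np.uint8),np.ones((S,S)))>0
    def cost(p):
        q=np.array([w2px(cam,P,cal) for P in prism(p[0],p[1],p[2]/50,60,54,30+dz,36+dz)],np.float32)
        B=ras(cv2.convexHull(q));return 1-(A&B).sum()/(A|B).sum()
    best=min((minimize(cost,[*guess[:2],g*50],method='Nelder-Mead',options=dict(initial_simplex=np.array([[*guess[:2],g*50]]*4)+np.vstack([np.zeros(3),np.eye(3)*5]))) for g in(-.25,0,.25)),key=lambda b:b.fun)
    return best.x[:2].round(1),np.degrees(best.x[2]/50).round(1),round(best.fun,3)
E
python3 - <<'E'
from h import *
im=cv2.cvtColor(cv2.imread('pics/w1.png'),cv2.COLOR_BGR2RGB);cal=r.get_calibration('wrist')
it=cv2.cvtColor(cv2.imread('pics/top0.png'),cv2.COLOR_BGR2RGB)
for c,g in [('yellow',(466,386)),('blue',(487,288)),('red',(624,288))]:
    print(c,fitblock(im,cal,c,g),fitblock(it,r.get_calibration('top'),c,g,cam='top'))
E
```

```text
yellow (array([465. , 386.6]), np.float64(-8.9), np.float64(0.052)) (array([467.3, 385.6]), np.float64(-8.4), np.float64(0.07))
blue (array([487.7, 286.6]), np.float64(8.5), np.float64(0.021)) (array([490. , 284.6]), np.float64(8.3), np.float64(0.069))
red (array([626.8, 290.3]), np.float64(-6.8), np.float64(0.027)) (array([629.8, 289.3]), np.float64(-5.6), np.float64(0.058))
```

Emit:
{"name": "move_arm", "arguments": {
  "moves": [
    {"xyz":[-0.353,0.141,0]},
    {"xyz":[-0.353,0.141,0]},
    {"xyz":[-0.353,0.141,0]},
    {"xyz":[-0.353,0.141,0]},
    {"xyz":[-0.353,0.141,0]},
    {"xyz":[-0.353,0.141,0]},
    {"xyz":[-0.353,0.141,0]},
    {"xyz":[-0.353,0.141,0]},
    {"xyz":[-0.353,0.141,0]}
  ]
}}

```text
invalid input
```

Run:
```python
from h import *
im=r.snapshot('wrist');cal=r.get_calibration('wrist');save(im,'w2.png');print(r.get_obs()['position'])
import pickle;pickle.dump(cal,open('cal2.pkl','wb'))
for n,z in [('bay_yellow',70),('bay_red',70),('bay_blue',70),('well',23),('bath',0)]:
    for d in r.mark_of('wrist',n)[:2]: print(n,np.round(d['position']),round(d['confidence'],2),px2w('wrist',d['position'],z,cal).round(1))
for c in HUE:
    m=cmask(im,c,s=90);n,l,st,ce=cv2.connectedComponentsWithStats(m)
    for i in range(1,n):
        if st[i,4]>60:
            b=cv2.minAreaRect(np.argwhere(l==i)[:,::-1].astype(np.float32))
            print(c,st[i],ce[i].round(1),px2w('wrist',ce[i],70,cal).round(1),px2w('wrist',b[0],70,cal).round(1))
```

```text
[484.17218789 324.86188891 303.57265079]
bay_blue [410. 393.] 0.68 [598.2  73.2  70. ]
well [330. 385.] 0.96 [493.1  53.6  23. ]
well [326. 224.] 0.59 [486.6 290.1  23. ]
red [ 415  200   55   51 1218] [438.9 222.4] [609.  304.2  70. ] [613.1 300.2  70. ]
red [  26  321   72   39 1390] [ 64.5 337.3] [108.  135.5  70. ] [ 96.3 127.2  70. ]
red [  5 405  18  20 189] [ 11.7 415.4] [-139.2  -84.5   70. ] [-145.8  -88.4   70. ]
yellow [ 276  113   61   57 1910] [306.3 140.7] [466.4 388.5  70. ] [465.7 388.2  70. ]
blue [ 484  105   51   54 2164] [509.  131.5] [686.6 407.9  70. ] [686.6 407.9  70. ]
blue [ 297  203   58   52 1520] [325.9 225.7] [486.4 299.8  70. ] [486.3 297.3  70. ]
blue [585 340  13  13 109] [590.8 345.7] [886.3 118.3  70. ] [886.2 118.2  70. ]
blue [378 377  12  24 175] [383.4 388.6] [562.2  82.8  70. ] [562.   82.7  70. ]
```

View pics/w2.png

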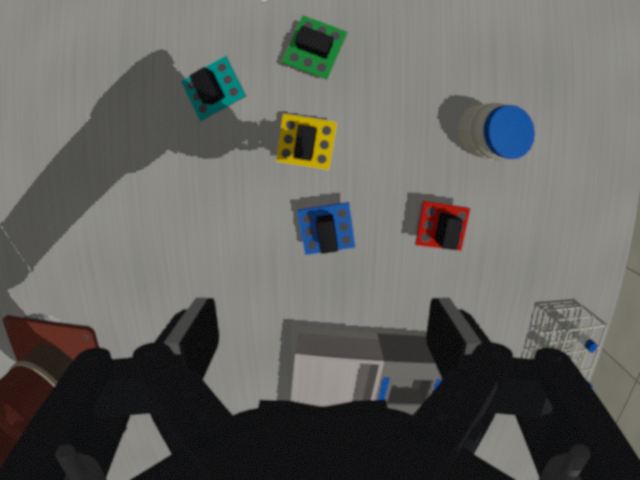

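The move was refused because the row had no turn, so the picture is unchanged. Repeating it with one.

Emit:
{"name": "move_arm", "arguments": {
  "moves": [
    {"xyz":[-0.353,0.141,0],"turn":[0,0,0]},
    {"xyz":[-0.353,0.141,0],"turn":[0,0,0]},
    {"xyz":[-0.353,0.141,0],"turn":[0,0,0]},
    {"xyz":[-0.353,0.141,0],"turn":[0,0,0]},
    {"xyz":[-0.353,0.141,0],"turn":[0,0,0]},
    {"xyz":[-0.353,0.141,0],"turn":[0,0,0]},
    {"xyz":[-0.353,0.141,0],"turn":[0,0,0]},
    {"xyz":[-0.353,0.141,0],"turn":[0,0,0]},
    {"xyz":[-0.353,0.141,0],"turn":[0,0,0]}
  ]
}}

```text
clock: 3.35
position: [589.8, 61.5, 303.5]
tool_rot: [-2.219, -2.223, -0.0]
wrist_force: [-0.8, 1.5, 0.8]
gripper_width: 1.0
grasp_force: 0.0
```

Run:
```python
from h import *
im=r.snapshot('wrist');cal=r.get_calibration('wrist');save(im,'w3.png');print(r.get_obs()['position'])
import pickle;pickle.dump(cal,open('cal3.pkl','wb'))
for n,z in [('bay_yellow',70),('bay_red',70),('bay_blue',70),('well',23),('bath',0)]:
    for d in r.mark_of('wrist',n)[:2]: print(n,np.round(d['position']),round(d['confidence'],2),px2w('wrist',d['position'],z,cal).round(1))
for c in HUE:
    m=cmask(im,c,s=90);n,l,st,ce=cv2.connectedComponentsWithStats(m)
    for i in range(1,n):
        if st[i,4]>60:
            b=cv2.minAreaRect(np.argwhere(l==i)[:,::-1].astype(np.float32))
            print(c,st[i],ce[i].round(1),px2w('wrist',ce[i],70,cal).round(1),px2w('wrist',b[0],70,cal).round(1))
```

```text
[589.7401122   61.70938508 303.46932469]
bay_yellow [318. 321.] 0.64 [583.6 -76.9  70. ]
bay_red [325. 259.] 0.61 [ 5.909e+02 -3.000e-01  7.000e+01]
bay_blue [333. 192.] 0.71 [598.8  72.3  70. ]
well [243. 202.] 0.57 [494.4  53.1  23. ]
bath [282. 233.] 0.89 [537.1   9.2   0. ]
red [327   0  57  24 865] [356.1  11.8] [621.8 261.8  70. ] [620.7 262.2  70. ]
red [   0  169   41  137 3038] [ 14.9 247. ] [154.8   8.8  70. ] [171.1  23.6  70. ]
red [284 234  13  45 412] [289.7 255.7] [553.1   3.4  70. ] [553.    3.1  70. ]
red [349 241  16  45 411] [356.7 262.9] [625.6  -4.7  70. ] [625.6  -5.   70. ]
yellow [279 297  12  40 371] [284.4 316.5] [544.8 -71.   70. ] [544.7 -71.1  70. ]
yellow [340 304  15  39 364] [347.1 323. ] [617.3 -79.2  70. ] [617.2 -79.3  70. ]
blue [207   0  56  33 940] [233.9  15.8] [496.8 261.   70. ] [497.3 264.9  70. ]
blue [563 145  16  14 180] [570.5 151.4] [881.6 131.   70. ] [881.5 130.9  70. ]
blue [290 164  14  48 445] [296.4 187.5] [561.5  77.4  70. ] [561.5  77.4  70. ]
blue [360 172  15  48 430] [366.6 195.5] [633.9  69.4  70. ] [633.8  69.2  70. ]
blue [542 178  17  15 192] [550.1 184.6] [854.3  89.2  70. ] [853.9  89.7  70. ]
blue [572 214  15  14 160] [579.2 220.3] [908.7  47.4  70. ] [908.3  47.8  70. ]
blue [551 246  15  15 166] [557.9 252.6] [881.7   5.4  70. ] [881.    5.5  70. ]
blue [528 277  15  16 165] [534.9 284.5] [854.4 -36.3  70. ] [854.1 -36.   70. ]
blue [561 276  14  15 149] [567.5 282.7] [908.7 -36.4  70. ] [908.6 -35.9  70. ]
blue [ 314  377   59   30 1204] [341.9 392.2] [ 614.1 -184.3   70. ] [ 613.6 -181.5   70. ]
```

View pics/w3.png

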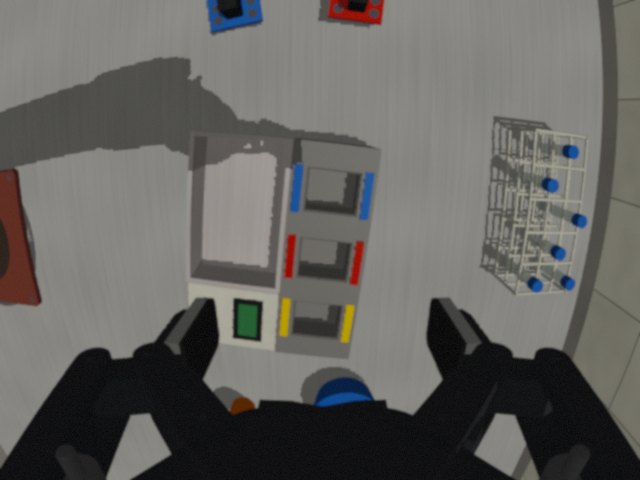

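The bath shows clearly: bay bars at blue (296,188)/(367,196), red (290,256)/(357,263), yellow (284,317)/(347,323), giving a 74.5 mm pitch and yaw −6.4°. Picking the blue block first.

```bash
cat >> h.py <<'E'
def plan(*wps):
    o=r.get_obs();last=np.array(o['position']);T=R.from_rotvec(o['tool_rot']);print(last.round(1),'t',round(o['clock'],1))
    for p,a in wps:
        M=a if isinstance(a,R) else down(a)
        s,t=mv(p,M);n=max(np.linalg.norm(np.array(p)-last)/50,np.degrees((T.inv()*M).magnitude())/8.59)
        print(p,s.tolist(),t.tolist(),'rows %.1f'%n);last=np.array(p);T=M
E
python3 - <<'E'
from h import *
plan(([487.7,286.6,130],8.5),([487.7,286.6,61],8.5))
E
```

```text
[589.9  60.7 303.7] t 3.6
[487.7, 286.6, 130] [0.3013, -0.136, 0.2316] [0.0, -0.0001, -0.0468] rows 6.1
[487.7, 286.6, 61] [0.3013, -0.136, 0.3236] [0.0, -0.0001, -0.0468] rows 1.4
```

Emit:
{"name": "move_arm", "arguments": {
  "gripper": 0.6,
  "moves": [
    {"xyz":[0.301,-0.136,0.231],"turn":[0,0,-0.047]},
    {"xyz":[0.301,-0.136,0.231],"turn":[0,0,-0.047]},
    {"xyz":[0.301,-0.136,0.231],"turn":[0,0,-0.047]},
    {"xyz":[0.301,-0.136,0.231],"turn":[0,0,-0.047]},
    {"xyz":[0.301,-0.136,0.231],"turn":[0,0,-0.047]},
    {"xyz":[0.301,-0.136,0.231],"turn":[0,0,-0.047]},
    {"xyz":[0.301,-0.136,0.231],"turn":[0,0,-0.047]},
    {"xyz":[0.301,-0.136,0.231],"turn":[0,0,-0.047]},
    {"xyz":[0.301,-0.136,0.231],"turn":[0,0,-0.047]},
    {"xyz":[0.301,-0.136,0.26],"turn":[0,0,-0.047]},
    {"xyz":[0.301,-0.136,0.29],"turn":[0,0,-0.047]},
    {"xyz":[0.301,-0.136,0.31],"turn":[0,0,-0.047]},
    {"xyz":[0.301,-0.136,0.3236],"turn":[0,0,-0.047]},
    {"xyz":[0.301,-0.136,0.3236],"turn":[0,0,-0.047]},
    {"xyz":[0.301,-0.136,0.3236],"turn":[0,0,-0.047]}
  ]
}}

```text
clock: 5.15
position: [488.7, 285.6, 61.6]
tool_rot: [2.052, 2.379, 0.001]
wrist_force: [0.1, 0.4, 0.5]
gripper_width: 0.604
grasp_force: 0.0
```

Emit:
{"name": "move_arm", "arguments": {
  "gripper": 0,
  "squeeze": 50,
  "moves": [
    {"xyz":[0,0,0],"turn":[0,0,0]},
    {"xyz":[0,0,0],"turn":[0,0,0]},
    {"xyz":[0,0,0],"turn":[0,0,0]},
    {"xyz":[0,0,0],"turn":[0,0,0]},
    {"xyz":[0,0,0],"turn":[0,0,0]},
    {"xyz":[0,0,0],"turn":[0,0,0]}
  ]
}}

```text
clock: 5.75
position: [488.8, 286.0, 61.8]
tool_rot: [2.051, 2.379, 0.003]
wrist_force: [0.4, -0.8, 6.0]
gripper_width: 0.212
grasp_force: 49.3
```

Run:
```python
from h import *
plan(([487.7,286.6,165],8.5),([597.7,73.4,165],-6.4),([597.7,73.4,101],-6.4))
```

```text
[488.8 286.   61.8] t 5.8
[487.7, 286.6, 165] [0.0011, -0.0012, -0.1376] [0.0005, -0.0003, -0.0002] rows 2.1
[597.7, 73.4, 165] [-0.3017, 0.1021, -0.1376] [0.0005, -0.0003, 0.0825] rows 4.8
[597.7, 73.4, 101] [-0.3017, 0.102, -0.0523] [0.0005, -0.0003, 0.0825] rows 1.3
```

Emit:
{"name": "move_arm", "arguments": {
  "moves": [
    {"xyz":[0,0,-0.05],"turn":[0,0,0]},
    {"xyz":[0,0,-0.137],"turn":[0,0,0]},
    {"xyz":[0,0,-0.137],"turn":[0,0,0]},
    {"xyz":[-0.302,0.102,-0.137],"turn":[0,0,0.0825]},
    {"xyz":[-0.302,0.102,-0.137],"turn":[0,0,0.0825]},
    {"xyz":[-0.302,0.102,-0.137],"turn":[0,0,0.0825]},
    {"xyz":[-0.302,0.102,-0.137],"turn":[0,0,0.0825]},
    {"xyz":[-0.302,0.102,-0.137],"turn":[0,0,0.0825]},
    {"xyz":[-0.302,0.102,-0.137],"turn":[0,0,0.0825]},
    {"xyz":[-0.302,0.102,-0.137],"turn":[0,0,0.0825]},
    {"xyz":[-0.302,0.102,-0.137],"turn":[0,0,0.0825]},
    {"xyz":[-0.302,0.102,-0.137],"turn":[0,0,0.0825]},
    {"xyz":[-0.302,0.102,-0.137],"turn":[0,0,0.0825]},
    {"xyz":[-0.302,0.102,-0.12],"turn":[0,0,0.0825]},
    {"xyz":[-0.302,0.102,-0.1],"turn":[0,0,0.0825]},
    {"xyz":[-0.302,0.102,-0.1],"turn":[0,0,0.0825]}
  ]
}}

```text
clock: 7.35
position: [595.2, 72.9, 132.7]
tool_rot: [-2.34, -2.093, 0.007]
wrist_force: [-1.2, 0.3, -4.4]
gripper_width: 0.215
grasp_force: 50.1
```

Run:
```python
from h import *
im=r.snapshot('wrist');cal=r.get_calibration('wrist');save(im[140:470,180:480].repeat(2,0).repeat(2,1)[:600],'w4.png')
plan(([597.7,73.4,100],-6.4))
```

```text
[595.8  72.8 134. ] t 7.4
[597.7, 73.4, 100] [0.0012, 0.0026, 0.0453] [-0.001, 0.0004, 0.0001] rows 0.7
```

View pics/w4.png

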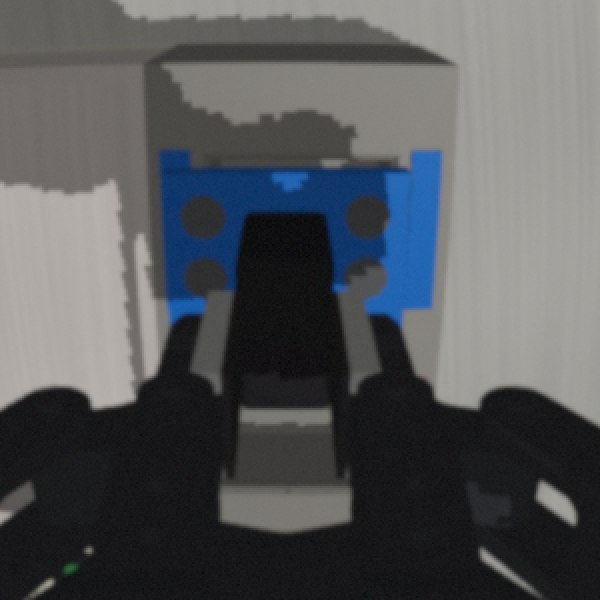

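Run:
```python
from h import *
im=r.snapshot('wrist');cal=r.get_calibration('wrist')
o=r.get_obs();print(o['position'],R.from_rotvec(o['tool_rot']).as_matrix().round(4).tolist(),o['wrist_force'])
print('bay expect',w2px('wrist',[597.7,73.4,70],cal))
h=cv2.cvtColor(im,cv2.COLOR_RGB2HSV);m=cv2.inRange(h,(100,100,40),(130,255,255))
for y in range(214,228,2):
    x=np.flatnonzero(m[y,180:480])+180;print(y,x.min() if len(x) else None,x.max() if len(x) else None,[px2w('wrist',(q,y),70,cal)[:2].round(1).tolist() for q in (x.min(),x.max()+1)] if len(x) else '')
```

```text
[596.4652506   72.79279094 134.97166631] [[0.1113, 0.9938, -0.0017], [0.9938, -0.1113, -0.0007], [-0.0009, -0.0016, -1.0]] [ 0.39997725  0.61132188 -3.0724368 ]
bay expect [326.73530227 253.81918379]
214 260 272 [[561.7, 102.0], [569.3, 101.1]]
216 259 398 [[560.9, 100.9], [642.4, 91.9]]
218 259 399 [[560.7, 99.7], [642.9, 90.6]]
220 259 398 [[560.5, 98.5], [642.2, 89.4]]
222 259 398 [[560.3, 97.3], [642.2, 88.2]]
224 259 398 [[560.1, 96.1], [642.1, 87.0]]
226 259 398 [[560.0, 94.9], [642.0, 85.8]]
```

Emit:
{"name": "move_arm", "arguments": {
  "moves": [
    {"xyz":[0.0005,0.0024,0.004],"turn":[0,0,0]},
    {"xyz":[0.0005,0.0024,0.008],"turn":[0,0,0]},
    {"xyz":[0.0005,0.0024,0.012],"turn":[0,0,0]},
    {"xyz":[0.0005,0.0024,0.016],"turn":[0,0,0]},
    {"xyz":[0.0005,0.0024,0.02],"turn":[0,0,0]},
    {"xyz":[0.0005,0.0024,0.024],"turn":[0,0,0]},
    {"xyz":[0.0005,0.0024,0.027],"turn":[0,0,0]},
    {"xyz":[0.0005,0.0024,0.03],"turn":[0,0,0]},
    {"xyz":[0.0005,0.0024,0.03],"turn":[0,0,0]}
  ]
}}

```text
clock: 8.35
position: [598.7, 73.0, 113.1]
tool_rot: [-2.342, -2.094, 0.001]
wrist_force: [-0.2, -0.4, -2.7]
gripper_width: 0.21
grasp_force: 50.1
```

It is 18 mm into the bay with no force on the wrist. Pressing home.

Emit:
{"name": "move_arm", "arguments": {
  "moves": [
    {"xyz":[0,0,0.005],"turn":[0,0,0]},
    {"xyz":[0,0,0.01],"turn":[0,0,0]},
    {"xyz":[0,0,0.014],"turn":[0,0,0]},
    {"xyz":[0,0,0.0165],"turn":[0,0,0]},
    {"xyz":[0,0,0.0165],"turn":[0,0,0]},
    {"xyz":[0,0,0.0165],"turn":[0,0,0]}
  ]
}}

```text
clock: 8.95
position: [598.9, 73.0, 101.8]
tool_rot: [-2.342, -2.094, -0.0]
wrist_force: [-3.8, -1.3, 6.9]
gripper_width: 0.209
grasp_force: 51.2
```

Emit:
{"name": "move_arm", "arguments": {
  "gripper": 0.5,
  "moves": [
    {"xyz":[0,0,0],"turn":[0,0,0]},
    {"xyz":[0,0,0],"turn":[0,0,0]},
    {"xyz":[0,0,0],"turn":[0,0,0]}
  ]
}}

```text
clock: 9.25
position: [599.1, 73.1, 101.1]
tool_rot: [2.342, 2.094, 0.0]
wrist_force: [-0.5, -0.1, 0.1]
gripper_width: 0.498
grasp_force: 0.0
```

Run:
```python
from h import *
plan(([599,73,175],-6.4),([599,73,303],-6.4),([540,380,303],0))
```

```text
[599.1  73.1 101.1] t 9.2
[599, 73, 175] [-0.0002, -0.0, -0.0985] [0.0001, -0.0, 0.0001] rows 1.5
[599, 73, 303] [-0.0001, 0.0, -0.2692] [0.0001, -0.0, 0.0001] rows 2.6
[540, 380, 303] [0.3979, -0.1237, -0.2692] [0.0001, -0.0, -0.0355] rows 6.3
```

Emit:
{"name": "move_arm", "arguments": {
  "moves": [
    {"xyz":[0,0,-0.05],"turn":[0,0,0]},
    {"xyz":[0,0,-0.1],"turn":[0,0,0]},
    {"xyz":[0,0,-0.16],"turn":[0,0,0]},
    {"xyz":[0.398,-0.06,-0.269],"turn":[0,0,-0.0355]},
    {"xyz":[0.398,-0.06,-0.269],"turn":[0,0,-0.0355]},
    {"xyz":[0.398,-0.06,-0.269],"turn":[0,0,-0.0355]},
    {"xyz":[0.398,-0.06,-0.269],"turn":[0,0,-0.0355]},
    {"xyz":[0.398,-0.06,-0.269],"turn":[0,0,-0.0355]},
    {"xyz":[0.398,-0.06,-0.269],"turn":[0,0,-0.0355]},
    {"xyz":[0.398,-0.06,-0.269],"turn":[0,0,-0.0355]},
    {"xyz":[0.398,-0.06,-0.269],"turn":[0,0,-0.0355]},
    {"xyz":[0.398,-0.06,-0.269],"turn":[0,0,-0.0355]},
    {"xyz":[0.398,-0.06,-0.269],"turn":[0,0,-0.0355]},
    {"xyz":[0.398,-0.06,-0.269],"turn":[0,0,-0.0355]}
  ]
}}

```text
clock: 10.65
position: [588.0, 372.7, 302.8]
tool_rot: [2.224, 2.218, -0.0]
wrist_force: [-0.0, 0.3, -0.3]
gripper_width: 0.503
grasp_force: 0.0
```

Run:
```python
from h import *
im=r.snapshot('wrist');cal=r.get_calibration('wrist');save(im,'w5.png');print(r.get_obs()['position'])
f={}
for c,g in [('yellow',(466,386)),('red',(626,290))]:
    f[c]=fitblock(im,cal,c,g);print(c,f[c])
p=f['red'][0];a=f['red'][1];plan(([*p,130],a),([*p,61],a))
```

```text
[587.88113756 373.05566776 302.93168754]
yellow (array([464. , 387.1]), np.float64(-9.5), np.float64(0.036))
red (array([626.4, 291.2]), np.float64(-7.2), np.float64(0.027))
[587.9 373.1 302.9] t 10.7
[np.float64(626.4), np.float64(291.2), 130] [-0.109, 0.0516, 0.2306] [0.0, 0.0, 0.0393] rows 3.9
[np.float64(626.4), np.float64(291.2), 61] [-0.109, 0.0516, 0.3226] [0.0, 0.0, 0.0393] rows 1.4
```

Emit:
{"name": "move_arm", "arguments": {
  "gripper": 0.6,
  "moves": [
    {"xyz":[-0.109,0.052,0.23],"turn":[0,0,0.039]},
    {"xyz":[-0.109,0.052,0.23],"turn":[0,0,0.039]},
    {"xyz":[-0.109,0.052,0.23],"turn":[0,0,0.039]},
    {"xyz":[-0.109,0.052,0.23],"turn":[0,0,0.039]},
    {"xyz":[-0.109,0.052,0.23],"turn":[0,0,0.039]},
    {"xyz":[-0.109,0.052,0.23],"turn":[0,0,0.039]},
    {"xyz":[-0.109,0.052,0.23],"turn":[0,0,0.039]},
    {"xyz":[-0.109,0.052,0.26],"turn":[0,0,0.039]},
    {"xyz":[-0.109,0.052,0.29],"turn":[0,0,0.039]},
    {"xyz":[-0.109,0.052,0.31],"turn":[0,0,0.039]},
    {"xyz":[-0.109,0.052,0.3226],"turn":[0,0,0.039]},
    {"xyz":[-0.109,0.052,0.3226],"turn":[0,0,0.039]},
    {"xyz":[-0.109,0.052,0.3226],"turn":[0,0,0.039]}
  ]
}}

```text
clock: 12.0
position: [626.9, 293.4, 61.9]
tool_rot: [2.353, 2.081, 0.002]
wrist_force: [-0.3, -0.0, 0.6]
gripper_width: 0.596
grasp_force: 0.0
```

Emit:
{"name": "move_arm", "arguments": {
  "gripper": 0,
  "moves": [
    {"xyz":[0,0,0],"turn":[0,0,0]},
    {"xyz":[0,0,0],"turn":[0,0,0]},
    {"xyz":[0,0,0],"turn":[0,0,0]},
    {"xyz":[0,0,0],"turn":[0,0,0]},
    {"xyz":[0,0,0],"turn":[0,0,0]}
  ]
}}

```text
clock: 12.5
position: [627.2, 293.1, 61.9]
tool_rot: [2.353, 2.081, 0.003]
wrist_force: [0.9, -0.0, 6.3]
gripper_width: 0.21
grasp_force: 49.5
```

Run:
```python
from h import *
p=r.get_obs()['position'][:2];plan(([*p,165],-7),([590.4,-.9,165],-6.4),([590.4,-.9,137],-6.4),([590.4,-.9,113],-6.4),([590.4,-.9,101],-6.4))
```

```text
[627.2 293.1  61.9] t 12.5
[np.float64(627.2259529580024), np.float64(293.1340744272038), 165] [0.0001, 0.0002, -0.1375] [0.0005, -0.0003, -0.0002] rows 2.1
[590.4, -0.9, 165] [-0.395, -0.0005, -0.1379] [0.0005, -0.0003, -0.0035] rows 5.9
[590.4, -0.9, 137] [-0.395, -0.0006, -0.1006] [0.0005, -0.0003, -0.0035] rows 0.6
[590.4, -0.9, 113] [-0.395, -0.0006, -0.0686] [0.0005, -0.0003, -0.0035] rows 0.5
[590.4, -0.9, 101] [-0.3951, -0.0007, -0.0526] [0.0005, -0.0003, -0.0035] rows 0.2
```

Emit:
{"name": "move_arm", "arguments": {
  "moves": [
    {"xyz":[0,0,-0.05],"turn":[0,0,0]},
    {"xyz":[0,0,-0.138],"turn":[0,0,0]},
    {"xyz":[0,0,-0.138],"turn":[0,0,0]},
    {"xyz":[-0.393,-0.0005,-0.138],"turn":[0,0,-0.0035]},
    {"xyz":[-0.393,-0.0005,-0.138],"turn":[0,0,-0.0035]},
    {"xyz":[-0.393,-0.0005,-0.138],"turn":[0,0,-0.0035]},
    {"xyz":[-0.393,-0.0005,-0.138],"turn":[0,0,-0.0035]},
    {"xyz":[-0.393,-0.0005,-0.138],"turn":[0,0,-0.0035]},
    {"xyz":[-0.393,-0.0005,-0.138],"turn":[0,0,-0.0035]},
    {"xyz":[-0.393,-0.0005,-0.138],"turn":[0,0,-0.0035]},
    {"xyz":[-0.393,-0.0005,-0.138],"turn":[0,0,-0.0035]},
    {"xyz":[-0.393,-0.0005,-0.12],"turn":[0,0,-0.0035]},
    {"xyz":[-0.393,-0.0005,-0.1],"turn":[0,0,-0.0035]},
    {"xyz":[-0.393,-0.0005,-0.1],"turn":[0,0,-0.0035]},
    {"xyz":[-0.393,-0.0005,-0.1],"turn":[0,0,-0.0035]},
    {"xyz":[-0.393,-0.0005,-0.1],"turn":[0,0,-0.0035]},
    {"xyz":[-0.393,-0.0005,-0.1],"turn":[0,0,-0.0035]}
  ]
}}

```text
clock: 14.2
position: [591.3, -4.0, 136.7]
tool_rot: [2.34, 2.087, -0.002]
wrist_force: [-2.3, -16.0, 12.5]
gripper_width: 0.2
grasp_force: 94.5
```

Run:
```python
from h import *
im=r.snapshot('wrist');cal=r.get_calibration('wrist');save(im,'w6.png')
h=cv2.cvtColor(im,cv2.COLOR_RGB2HSV);m=cmask(im,'red',90,40)
for y in range(212,230,2):
    x=np.flatnonzero(m[y,180:480])+180;print(y,[px2w('wrist',(q,y),70,cal)[:2].round(1).tolist() for q in (x.min(),x.max()+1)] if len(x) else '')
plan(([590.4,.5,137],-6.4))
```

```text
212 [[548.4, 26.9], [638.6, 16.5]]
214 [[548.8, 25.6], [637.9, 15.4]]
216 [[549.2, 24.4], [637.3, 14.2]]
218 [[549.0, 23.2], [636.6, 13.1]]
220 [[549.4, 21.9], [635.9, 11.9]]
222 [[549.8, 20.6], [635.8, 10.7]]
224 [[550.2, 19.3], [635.1, 9.5]]
226 [[550.6, 18.0], [634.5, 8.4]]
228 [[550.4, 16.8], [633.8, 7.2]]
[591.3  -4.  136.7] t 14.2
[590.4, 0.5, 137] [0.0058, -0.0019, -0.0004] [0.0011, 0.0017, -0.0008] rows 0.1
```

A 16 N side force: the carried block probably clipped the seated blue block's grip, whose top is at 110 mm. Looking.

View pics/w6.png

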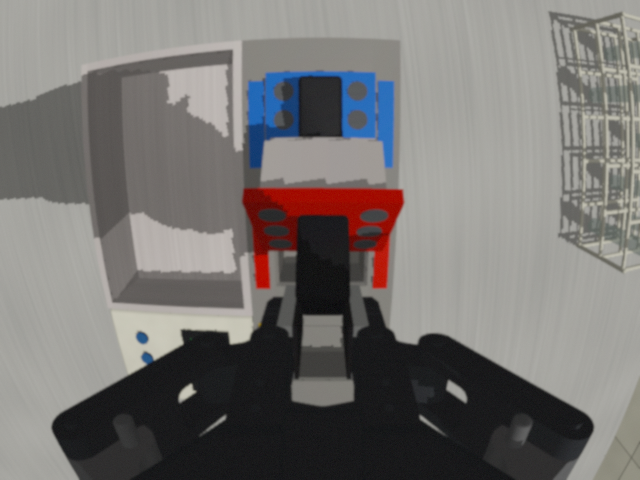

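Red has pitched in the grip about the closing axis; blue still looks seated. Lift clear and measure the tilt.

Emit:
{"name": "move_arm", "arguments": {
  "moves": [
    {"xyz":[-0.006,0,-0.03],"turn":[0,0,0]},
    {"xyz":[-0.006,0,-0.07],"turn":[0,0,0]},
    {"xyz":[-0.006,0,-0.12],"turn":[0,0,0]},
    {"xyz":[-0.006,0,-0.12],"turn":[0,0,0]},
    {"xyz":[-0.006,0,-0.12],"turn":[0,0,0]}
  ]
}}

```text
clock: 14.75
position: [589.7, -2.4, 225.1]
tool_rot: [-2.339, -2.097, -0.0]
wrist_force: [0.2, -0.0, -3.6]
gripper_width: 0.193
grasp_force: 91.3
```

Run:
```python
from h import *
im=r.snapshot('wrist');cal=r.get_calibration('wrist');save(im,'w7.png')
o=r.get_obs();T=R.from_rotvec(o['tool_rot']);tp=o['position'];print(tp,o['wrist_force'],o['grasp_force'],o['gripper_width'])
m=cmask(im,'red',90,40);m[:,:180]=0;m[:,480:]=0;m[300:]=0
n,l,st,ce=cv2.connectedComponentsWithStats(m);k=1+np.argmax(st[1:,4]);print(st[k],[s.tolist() for s in st[1:] if s[4]>60])
A=(l==k).astype(np.uint8);A=cv2.convexHull(np.argwhere(A)[:,::-1].astype(np.int32));A=cv2.fillConvexPoly(np.zeros(m.shape,np.uint8),A,1)>0
# block frame: x->tool y, y->tool x, z->-tool z
B=np.array([[0,1,0],[1,0,0],[0,0,-1.]])
def cost(p):
    Q=np.array(prism(p[1],0,0,60,54,30,36))-[0,p[3],61.5]   # pivot at grasp point
    Q=Q@B.T; Q=R.from_rotvec([0,p[0]/50,0]).apply(Q)
    W=T.apply(Q)+tp
    q=cv2.convexHull(np.array([w2px('wrist',P,cal) for P in W],np.float32))
    b=cv2.fillConvexPoly(np.zeros(m.shape,np.uint8),np.round(q*16).astype(np.int32),1,shift=4)>0
    return 1-(A&b).sum()/(A|b).sum()
for g in(-35,-20,0,20,35):
    s=minimize(cost,[g,0,0,0],method='Nelder-Mead',options=dict(initial_simplex=np.array([[g,0,0,0]]*5)+np.vstack([np.zeros(4),np.eye(4)*4])));print(g,np.degrees(s.x[0]/50).round(1),s.x.round(1),round(s.fun,3))
```

```text
[589.01017464  -2.60530713 224.16405224] [-0.4810967  -0.12078994 -2.80881324] 91.27670204485185 0.20191106056927502
[ 243  186  160   67 6558] [[243, 186, 160, 67, 6558]]
-35 -40.1 [-35.   0.   0.   0.] 1.0
-20 -1.3 [ -1.1  -1.4   0.5 -20.1] 0.429
0 46.0 [ 40.1  -0.3 -12.9 -16. ] 0.129
20 52.6 [ 45.9  -2.3   0.8 -21. ] 0.089
35 52.0 [ 45.4  -1.5  10.3 -20. ] 0.094
```

View pics/w7.png

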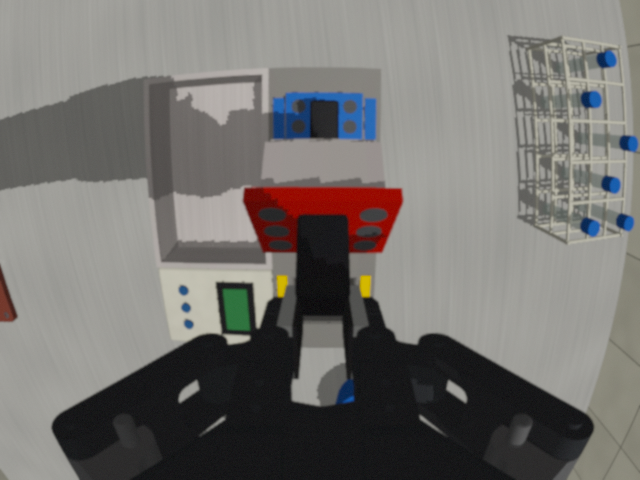

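Tilt is about 50° (the collar at (243–403, 186–252) is foreshortened). I'll set red down on a free bench spot with the tool counter-tilted, then regrasp.

Run:
```python
from h import *
D=down(-6.4);M=D*R.from_rotvec([0,np.radians(-45),0])
plan(([570,240,225],D),([570,240,170],M),([570,240,90],M))
```

```text
[589.   -2.6 224.2] t 14.8
[570, 240, 225] [0.3188, -0.0605, -0.0011] [-0.0006, 0.0001, 0.0007] rows 4.9
[570, 240, 170] [0.3188, -0.0604, 0.0723] [-0.0003, -0.2499, 0.0009] rows 5.2
[570, 240, 90] [0.3188, -0.0602, 0.1789] [-0.0003, -0.2499, 0.0009] rows 1.6
```

Emit:
{"name": "move_arm", "arguments": {
  "moves": [
    {"xyz":[0.319,-0.06,0],"turn":[0,0,0]},
    {"xyz":[0.319,-0.06,0],"turn":[0,0,0]},
    {"xyz":[0.319,-0.06,0],"turn":[0,0,0]},
    {"xyz":[0.319,-0.06,0],"turn":[0,0,0]},
    {"xyz":[0.319,-0.06,0],"turn":[0,0,0]},
    {"xyz":[0.319,-0.06,0.072],"turn":[0,-0.25,0]},
    {"xyz":[0.319,-0.06,0.072],"turn":[0,-0.25,0]},
    {"xyz":[0.319,-0.06,0.072],"turn":[0,-0.25,0]},
    {"xyz":[0.319,-0.06,0.072],"turn":[0,-0.25,0]},
    {"xyz":[0.319,-0.06,0.072],"turn":[0,-0.25,0]},
    {"xyz":[0.319,-0.06,0.072],"turn":[0,-0.25,0]},
    {"xyz":[0.319,-0.06,0.072],"turn":[0,-0.25,0]},
    {"xyz":[0.319,-0.06,0.1],"turn":[0,-0.25,0]},
    {"xyz":[0.319,-0.06,0.13],"turn":[0,-0.25,0]},
    {"xyz":[0.319,-0.06,0.15],"turn":[0,-0.25,0]},
    {"xyz":[0.319,-0.06,0.17],"turn":[0,-0.25,0]},
    {"xyz":[0.319,-0.06,0.17],"turn":[0,-0.25,0]}
  ]
}}

```text
clock: 16.5
position: [570.7, 237.7, 96.6]
tool_rot: [1.871, 1.673, -0.777]
wrist_force: [-0.1, -0.5, -3.5]
gripper_width: 0.197
grasp_force: 91.6
```

Run:
```python
from h import *
im=r.snapshot('scene')
u=w2px('scene',[570,240,40]).astype(int);c=im[max(0,u[1]-70):u[1]+70,u[0]-90:u[0]+90];save(cv2.resize(c,None,fx=4,fy=4),'s2.png')
o=r.get_obs();print(o['position'],o['wrist_force'])
```

```text
[571.20970977 238.08994318  97.91712429] [ 0.43275373  0.51956724 -1.56837703]
```

View pics/s2.png

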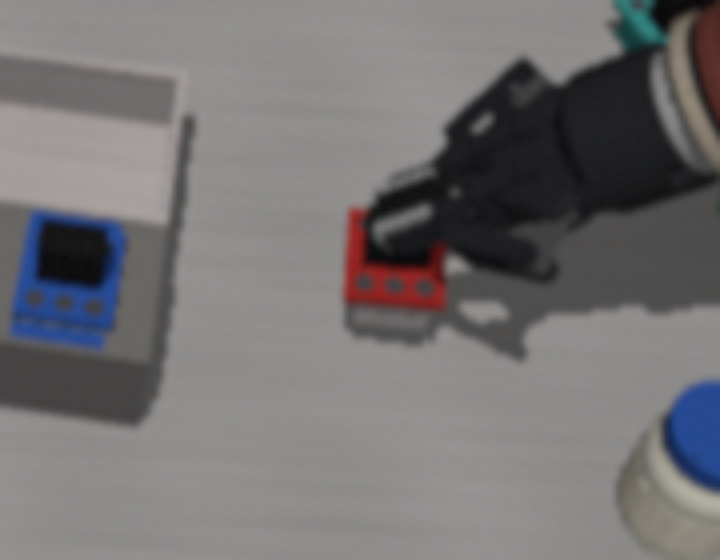

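Emit:
{"name": "move_arm", "arguments": {
  "moves": [
    {"xyz":[0.01,0,0.01],"turn":[0,0,0]},
    {"xyz":[0.02,0,0.02],"turn":[0,0,0]},
    {"xyz":[0.025,0,0.025],"turn":[0,0,0]},
    {"xyz":[0.028,0,0.028],"turn":[0,0,0]},
    {"xyz":[0.03,0,0.03],"turn":[0,0,0]},
    {"xyz":[0.03,0,0.03],"turn":[0,0,0]}
  ]
}}

```text
clock: 17.15
position: [571.4, 238.7, 66.4]
tool_rot: [1.87, 1.672, -0.775]
wrist_force: [-0.4, -0.2, -1.4]
gripper_width: 0.197
grasp_force: 91.6
```

Emit:
{"name": "move_arm", "arguments": {
  "moves": [
    {"xyz":[0.002,0,0.002],"turn":[0,0,0]},
    {"xyz":[0.004,0,0.004],"turn":[0,0,0]},
    {"xyz":[0.004,0,0.004],"turn":[0,0,0]}
  ]
}}

```text
clock: 17.45
position: [572.1, 238.9, 65.1]
tool_rot: [1.87, 1.67, -0.773]
wrist_force: [-3.0, 2.1, 13.5]
gripper_width: 0.196
grasp_force: 93.4
```

Contact. Release and back off along the tool axis, then go overhead to look.

Emit:
{"name": "move_arm", "arguments": {
  "gripper": 0.6,
  "moves": [
    {"xyz":[0,0,0],"turn":[0,0,0]},
    {"xyz":[0,0,0],"turn":[0,0,0]},
    {"xyz":[0,0,0],"turn":[0,0,0]},
    {"xyz":[0,0,-0.05],"turn":[0,0,0]},
    {"xyz":[0,0,-0.1],"turn":[0,0,0]},
    {"xyz":[0,0,-0.15],"turn":[0,0,0]},
    {"xyz":[-0.2,0,-0.25],"turn":[0,0.25,0]},
    {"xyz":[-0.2,0,-0.25],"turn":[0,0.25,0]},
    {"xyz":[-0.2,0,-0.25],"turn":[0,0.25,0]},
    {"xyz":[-0.2,0,-0.25],"turn":[0,0.25,0]},
    {"xyz":[-0.2,0,-0.25],"turn":[0,0.25,0]},
    {"xyz":[-0.2,0,-0.25],"turn":[0,0.25,0]},
    {"xyz":[-0.2,0,-0.25],"turn":[0,0.25,0]},
    {"xyz":[-0.2,0,-0.25],"turn":[0,0.25,0]},
    {"xyz":[-0.2,0,-0.25],"turn":[0,0.25,0]},
    {"xyz":[-0.2,0,-0.25],"turn":[0,0.25,0]}
  ]
}}

```text
clock: 19.05
position: [573.7, 267.0, 299.3]
tool_rot: [2.338, 2.097, -0.005]
wrist_force: [-0.4, 0.2, -0.7]
gripper_width: 0.602
grasp_force: 0.0
```

Run:
```python
from h import *
im=r.snapshot('wrist');cal=r.get_calibration('wrist');save(im,'w8.png')
f={}
for c,g in [('yellow',(464,387)),('red',(571,238))]:
    try: f[c]=fitblock(im,cal,c,g);print(c,f[c])
    except Exception as e: print(c,e)
p=f['red'][0];a=f['red'][1];plan(([*p,130],a),([*p,61],a))
```

```text
yellow (array([464.6, 386.6]), np.float64(-9.6), np.float64(0.02))
red (array([572.4, 258.1]), np.float64(-6.2), np.float64(0.009))
[573.9 266.6 299.6] t 19.1
[np.float64(572.4), np.float64(258.1), 130] [-0.011, -0.0005, 0.2262] [-0.0004, 0.0008, -0.0003] rows 3.4
[np.float64(572.4), np.float64(258.1), 61] [-0.0107, -0.0004, 0.3182] [-0.0004, 0.0008, -0.0003] rows 1.4
```

View pics/w8.png

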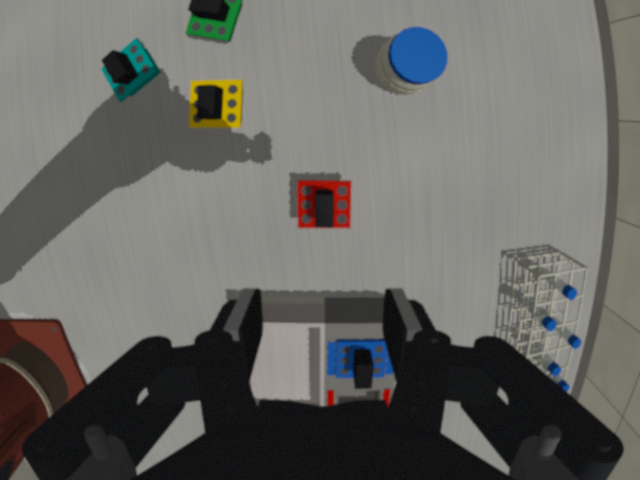

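Red stands upright again at (324,205) with a fit error of 0.009. Regrasp and carry it high this time, base above 130 mm.

Emit:
{"name": "move_arm", "arguments": {
  "gripper": 0.6,
  "moves": [
    {"xyz":[-0.011,0,0.226],"turn":[0,0,0]},
    {"xyz":[-0.011,0,0.226],"turn":[0,0,0]},
    {"xyz":[-0.011,0,0.226],"turn":[0,0,0]},
    {"xyz":[-0.011,0,0.226],"turn":[0,0,0]},
    {"xyz":[-0.011,0,0.226],"turn":[0,0,0]},
    {"xyz":[-0.011,0,0.26],"turn":[0,0,0]},
    {"xyz":[-0.011,0,0.29],"turn":[0,0,0]},
    {"xyz":[-0.011,0,0.31],"turn":[0,0,0]},
    {"xyz":[-0.011,0,0.318],"turn":[0,0,0]},
    {"xyz":[-0.011,0,0.318],"turn":[0,0,0]},
    {"xyz":[-0.011,0,0.318],"turn":[0,0,0]},
    {"xyz":[-0.011,0,0.318],"turn":[0,0,0]}
  ]
}}

```text
clock: 20.3
position: [574.2, 257.2, 63.7]
tool_rot: [2.342, 2.094, 0.003]
wrist_force: [-0.1, -0.0, -0.1]
gripper_width: 0.597
grasp_force: 0.0
```

Emit:
{"name": "move_arm", "arguments": {
  "gripper": 0,
  "moves": [
    {"xyz":[0,0,0],"turn":[0,0,0]},
    {"xyz":[0,0,0],"turn":[0,0,0]},
    {"xyz":[0,0,0],"turn":[0,0,0]},
    {"xyz":[0,0,0],"turn":[0,0,0]},
    {"xyz":[0,0,0],"turn":[0,0,0]}
  ]
}}

```text
clock: 20.8
position: [574.0, 257.0, 63.0]
tool_rot: [2.342, 2.094, 0.002]
wrist_force: [0.6, -0.6, 6.1]
gripper_width: 0.209
grasp_force: 49.2
```

Run:
```python
from h import *
p=r.get_obs()['position'];yo=p[1]-258.1;print('yoff',yo);y=-.9+yo;p=p[:2];plan(([*p,200],-6.4),([590.4,y,200],-6.4),([590.4,y,137],-6.4))
```

```text
yoff -1.0791698907755745
[574. 257.  63.] t 20.8
[np.float64(573.9659299650918), np.float64(257.02083010922445), 200] [0.0001, 0.0002, -0.1826] [0.0003, -0.0002, 0.0] rows 2.7
[590.4, np.float64(-1.9791698907755744), 200] [-0.3406, 0.0604, -0.1828] [0.0003, -0.0002, 0.0] rows 5.2
[590.4, np.float64(-1.9791698907755744), 137] [-0.3407, 0.0604, -0.0988] [0.0003, -0.0002, 0.0] rows 1.3
```

Emit:
{"name": "move_arm", "arguments": {
  "moves": [
    {"xyz":[0,0,-0.06],"turn":[0,0,0]},
    {"xyz":[0,0,-0.12],"turn":[0,0,0]},
    {"xyz":[0,0,-0.183],"turn":[0,0,0]},
    {"xyz":[0,0,-0.183],"turn":[0,0,0]},
    {"xyz":[-0.3406,0.0604,-0.183],"turn":[0,0,0]},
    {"xyz":[-0.3406,0.0604,-0.183],"turn":[0,0,0]},
    {"xyz":[-0.3406,0.0604,-0.183],"turn":[0,0,0]},
    {"xyz":[-0.3406,0.0604,-0.183],"turn":[0,0,0]},
    {"xyz":[-0.3406,0.0604,-0.183],"turn":[0,0,0]},
    {"xyz":[-0.3406,0.0604,-0.183],"turn":[0,0,0]},
    {"xyz":[-0.3406,0.0604,-0.183],"turn":[0,0,0]},
    {"xyz":[-0.3406,0.0604,-0.183],"turn":[0,0,0]},
    {"xyz":[-0.3406,0.0604,-0.15],"turn":[0,0,0]},
    {"xyz":[-0.3406,0.0604,-0.12],"turn":[0,0,0]},
    {"xyz":[-0.3406,0.0604,-0.1],"turn":[0,0,0]},
    {"xyz":[-0.3406,0.0604,-0.1],"turn":[0,0,0]},
    {"xyz":[-0.3406,0.0604,-0.1],"turn":[0,0,0]},
    {"xyz":[-0.3406,0.0604,-0.1],"turn":[0,0,0]}
  ]
}}

```text
clock: 22.6
position: [590.8, -1.7, 138.6]
tool_rot: [2.341, 2.094, 0.002]
wrist_force: [-0.4, -0.2, -2.0]
gripper_width: 0.21
grasp_force: 49.8
```

Run:
```python
from h import *
im=r.snapshot('wrist');cal=r.get_calibration('wrist');save(im,'w9.png');print(r.get_obs()['wrist_force'])
m=cmask(im,'red',90,40)
for y in range(206,230,3):
    x=np.flatnonzero(m[y,180:480])+180;print(y,[px2w('wrist',(q,y),70,cal)[:2].round(1).tolist() for q in (x.min(),x.max()+1)] if len(x) else '')
plan(([590.4,-2,137],-6.4))
```

```text
[-0.25638157  0.64594637 -1.79613078]
206 
209 
212 
215 [[551.8, 26.6], [633.4, 17.5]]
218 [[551.5, 24.8], [633.3, 15.6]]
221 [[551.2, 23.0], [633.2, 13.8]]
224 [[550.9, 21.1], [633.0, 12.0]]
227 [[550.6, 19.3], [632.9, 10.1]]
[590.8  -1.8 138.6] t 22.6
[590.4, -2, 137] [-0.0003, -0.0005, 0.0021] [0.0005, -0.0002, 0.0001] rows 0.0
```

Emit:
{"name": "move_arm", "arguments": {
  "moves": [
    {"xyz":[0.0005,-0.0003,0.005],"turn":[0,0,0]},
    {"xyz":[0.0005,-0.0003,0.01],"turn":[0,0,0]},
    {"xyz":[0.0005,-0.0003,0.014],"turn":[0,0,0]},
    {"xyz":[0.0005,-0.0003,0.018],"turn":[0,0,0]},
    {"xyz":[0.0005,-0.0003,0.022],"turn":[0,0,0]},
    {"xyz":[0.0005,-0.0003,0.027],"turn":[0,0,0]},
    {"xyz":[0.0005,-0.0003,0.032],"turn":[0,0,0]},
    {"xyz":[0.0005,-0.0003,0.032],"turn":[0,0,0]}
  ]
}}

```text
clock: 23.45
position: [589.4, -1.6, 112.7]
tool_rot: [-2.341, -2.094, 0.001]
wrist_force: [-0.2, 0.6, -2.3]
gripper_width: 0.202
grasp_force: 49.8
```

Emit:
{"name": "move_arm", "arguments": {
  "moves": [
    {"xyz":[0,0,0.005],"turn":[0,0,0]},
    {"xyz":[0,0,0.01],"turn":[0,0,0]},
    {"xyz":[0,0,0.014],"turn":[0,0,0]},
    {"xyz":[0,0,0.0165],"turn":[0,0,0]},
    {"xyz":[0,0,0.0165],"turn":[0,0,0]},
    {"xyz":[0,0,0.0165],"turn":[0,0,0]}
  ]
}}

```text
clock: 24.05
position: [590.0, -1.6, 102.9]
tool_rot: [-2.342, -2.094, -0.002]
wrist_force: [-8.1, 0.3, 17.4]
gripper_width: 0.208
grasp_force: 52.1
```

Emit:
{"name": "move_arm", "arguments": {
  "gripper": 0.5,
  "moves": [
    {"xyz":[0,0,0],"turn":[0,0,0]},
    {"xyz":[0,0,0],"turn":[0,0,0]},
    {"xyz":[0,0,0],"turn":[0,0,0]}
  ]
}}

```text
clock: 24.35
position: [589.9, -1.5, 101.0]
tool_rot: [2.342, 2.094, 0.0]
wrist_force: [-1.0, 0.6, 0.5]
gripper_width: 0.497
grasp_force: 0.0
```

Run:
```python
from h import *
plan(([590,-1,190],-6.4),([490,430,280],-9))
```

```text
[589.9  -1.5 101. ] t 24.4
[590, -1, 190] [0.0007, 0.0, -0.1187] [0.0001, 0.0, 0.0001] rows 1.8
[490, 430, 280] [0.557, -0.1964, -0.2388] [0.0001, 0.0, 0.0145] rows 9.0
```

Emit:
{"name": "move_arm", "arguments": {
  "moves": [
    {"xyz":[0,0,-0.05],"turn":[0,0,0]},
    {"xyz":[0,0,-0.12],"turn":[0,0,0]},
    {"xyz":[0,0,-0.15],"turn":[0,0,0]},
    {"xyz":[0.557,-0.196,-0.239],"turn":[0,0,0.0145]},
    {"xyz":[0.557,-0.196,-0.239],"turn":[0,0,0.0145]},
    {"xyz":[0.557,-0.196,-0.239],"turn":[0,0,0.0145]},
    {"xyz":[0.557,-0.196,-0.239],"turn":[0,0,0.0145]},
    {"xyz":[0.557,-0.196,-0.239],"turn":[0,0,0.0145]},
    {"xyz":[0.557,-0.196,-0.239],"turn":[0,0,0.0145]},
    {"xyz":[0.557,-0.196,-0.239],"turn":[0,0,0.0145]},
    {"xyz":[0.557,-0.196,-0.239],"turn":[0,0,0.0145]},
    {"xyz":[0.557,-0.196,-0.239],"turn":[0,0,0.0145]},
    {"xyz":[0.557,-0.196,-0.239],"turn":[0,0,0.0145]},
    {"xyz":[0.557,-0.196,-0.239],"turn":[0,0,0.0145]},
    {"xyz":[0.557,-0.196,-0.239],"turn":[0,0,0.0145]},
    {"xyz":[0.557,-0.196,-0.239],"turn":[0,0,0.0145]}
  ]
}}

```text
clock: 25.95
position: [491.2, 428.2, 280.3]
tool_rot: [2.391, 2.037, -0.0]
wrist_force: [-0.6, -0.7, 0.4]
gripper_width: 0.504
grasp_force: 0.0
```

Run:
```python
from h import *
im=r.snapshot('wrist');cal=r.get_calibration('wrist')
f=fitblock(im,cal,'yellow',(464,387));print(f)
p,a=f[:2];plan(([*p,130],a),([*p,61],a))
it=r.snapshot('top');print(fitblock(it,r.get_calibration('top'),'red',(590,-1),40,'top'),fitblock(it,r.get_calibration('top'),'blue',(598.9,73),40,'top'))
```

```text
(array([463.8, 387.6]), np.float64(-9.2), np.float64(0.03))
[491.1 428.4 280.4] t 26.0
[np.float64(463.8), np.float64(387.6), 130] [-0.0595, -0.0273, 0.2006] [0.0001, 0.0, 0.0004] rows 3.2
[np.float64(463.8), np.float64(387.6), 61] [-0.0594, -0.0273, 0.2926] [0.0001, 0.0, 0.0004] rows 1.4
(array([592. ,  -2.4]), np.float64(-4.5), np.float64(0.279)) (array([599.1,  72. ]), np.float64(-6.4), np.float64(0.288))
```

Emit:
{"name": "move_arm", "arguments": {
  "gripper": 0.6,
  "moves": [
    {"xyz":[-0.0595,-0.027,0.2],"turn":[0,0,0]},
    {"xyz":[-0.0595,-0.027,0.2],"turn":[0,0,0]},
    {"xyz":[-0.0595,-0.027,0.2],"turn":[0,0,0]},
    {"xyz":[-0.0595,-0.027,0.2],"turn":[0,0,0]},
    {"xyz":[-0.0595,-0.027,0.2],"turn":[0,0,0]},
    {"xyz":[-0.0595,-0.027,0.24],"turn":[0,0,0]},
    {"xyz":[-0.0595,-0.027,0.27],"turn":[0,0,0]},
    {"xyz":[-0.0595,-0.027,0.285],"turn":[0,0,0]},
    {"xyz":[-0.0595,-0.027,0.2926],"turn":[0,0,0]},
    {"xyz":[-0.0595,-0.027,0.2926],"turn":[0,0,0]},
    {"xyz":[-0.0595,-0.027,0.2926],"turn":[0,0,0]},
    {"xyz":[-0.0595,-0.027,0.2926],"turn":[0,0,0]}
  ]
}}

```text
clock: 27.25
position: [463.9, 389.6, 62.1]
tool_rot: [-2.389, -2.04, -0.003]
wrist_force: [-0.1, -0.5, -0.2]
gripper_width: 0.607
grasp_force: 0.0
```

Emit:
{"name": "move_arm", "arguments": {
  "gripper": 0,
  "moves": [
    {"xyz":[0,0,0],"turn":[0,0,0]},
    {"xyz":[0,0,0],"turn":[0,0,0]},
    {"xyz":[0,0,0],"turn":[0,0,0]},
    {"xyz":[0,0,0],"turn":[0,0,0]},
    {"xyz":[0,0,0],"turn":[0,0,0]}
  ]
}}

```text
clock: 27.75
position: [463.8, 389.2, 61.4]
tool_rot: [2.389, 2.04, 0.002]
wrist_force: [2.1, -0.1, 5.7]
gripper_width: 0.211
grasp_force: 49.5
```

Run:
```python
from h import *
p=r.get_obs()['position'];yo=p[1]-387.6;print('yoff',yo);y=-75.4+yo*.7;p=p[:2];plan(([*p,205],-9.2),([582,y,205],-6.4),([582,y,137],-6.4))
```

```text
yoff 1.5760307848833008
[463.8 389.2  61.4] t 27.8
[np.float64(463.7927571041179), np.float64(389.1760307848833), 205] [0.0001, 0.0001, -0.1914] [0.0002, -0.0002, 0.001] rows 2.9
[582, np.float64(-74.2967784505817), 205] [-0.5855, 0.2526, -0.1917] [0.0002, -0.0002, -0.0145] rows 9.6
[582, np.float64(-74.2967784505817), 137] [-0.5856, 0.2525, -0.101] [0.0002, -0.0002, -0.0145] rows 1.4
```

Emit:
{"name": "move_arm", "arguments": {
  "moves": [
    {"xyz":[0,0,-0.06],"turn":[0,0,0]},
    {"xyz":[0,0,-0.12],"turn":[0,0,0]},
    {"xyz":[0,0,-0.192],"turn":[0,0,0]},
    {"xyz":[0,0,-0.192],"turn":[0,0,0]},
    {"xyz":[-0.5855,0.2525,-0.192],"turn":[0,0,-0.0145]},
    {"xyz":[-0.5855,0.2525,-0.192],"turn":[0,0,-0.0145]},
    {"xyz":[-0.5855,0.2525,-0.192],"turn":[0,0,-0.0145]},
    {"xyz":[-0.5855,0.2525,-0.192],"turn":[0,0,-0.0145]},
    {"xyz":[-0.5855,0.2525,-0.192],"turn":[0,0,-0.0145]},
    {"xyz":[-0.5855,0.2525,-0.192],"turn":[0,0,-0.0145]},
    {"xyz":[-0.5855,0.2525,-0.192],"turn":[0,0,-0.0145]},
    {"xyz":[-0.5855,0.2525,-0.192],"turn":[0,0,-0.0145]},
    {"xyz":[-0.5855,0.2525,-0.192],"turn":[0,0,-0.0145]},
    {"xyz":[-0.5855,0.2525,-0.192],"turn":[0,0,-0.0145]},
    {"xyz":[-0.5855,0.2525,-0.192],"turn":[0,0,-0.0145]},
    {"xyz":[-0.5855,0.2525,-0.192],"turn":[0,0,-0.0145]},
    {"xyz":[-0.5855,0.2525,-0.192],"turn":[0,0,-0.0145]}
  ]
}}

```text
clock: 29.45
position: [581.2, -72.6, 204.0]
tool_rot: [-2.339, -2.095, 0.001]
wrist_force: [-0.2, 0.6, -2.0]
gripper_width: 0.212
grasp_force: 49.9
```

Emit:
{"name": "move_arm", "arguments": {
  "moves": [
    {"xyz":[0,0,0.03],"turn":[0,0,0]},
    {"xyz":[0,0,0.06],"turn":[0,0,0]},
    {"xyz":[0,0,0.08],"turn":[0,0,0]},
    {"xyz":[0,0,0.09],"turn":[0,0,0]},
    {"xyz":[0,0,0.09],"turn":[0,0,0]},
    {"xyz":[0,0,0.09],"turn":[0,0,0]},
    {"xyz":[0,0,0.09],"turn":[0,0,0]}
  ]
}}

```text
clock: 30.15
position: [582.3, -74.4, 138.4]
tool_rot: [2.341, 2.094, 0.002]
wrist_force: [1.0, -0.1, -2.1]
gripper_width: 0.214
grasp_force: 49.9
```

Run:
```python
from h import *
im=r.snapshot('wrist');cal=r.get_calibration('wrist');print(r.get_obs()['wrist_force'])
m=cmask(im,'yellow',90,40)
for y in range(206,230,3):
    x=np.flatnonzero(m[y,180:480])+180;print(y,[px2w('wrist',(q,y),70,cal)[:2].round(1).tolist() for q in (x.min(),x.max()+1)] if len(x) else '')
plan(([582,-74.3,137],-6.4))
```

```text
[-0.15280167  0.80142994 -2.68618299]
206 
209 
212 
215 
218 [[543.0, -47.8], [625.2, -57.0]]
221 [[542.7, -49.6], [625.1, -58.8]]
224 [[542.4, -51.4], [625.0, -60.6]]
227 [[542.1, -53.2], [624.9, -62.5]]
[582.2 -74.4 138.3] t 30.2
[582, -74.3, 137] [0.0001, -0.0003, 0.0017] [0.0005, -0.0001, 0.0001] rows 0.0
```

Emit:
{"name": "move_arm", "arguments": {
  "moves": [
    {"xyz":[0,0,0.005],"turn":[0,0,0]},
    {"xyz":[0,0,0.01],"turn":[0,0,0]},
    {"xyz":[0,0,0.014],"turn":[0,0,0]},
    {"xyz":[0,0,0.018],"turn":[0,0,0]},
    {"xyz":[0,0,0.022],"turn":[0,0,0]},
    {"xyz":[0,0,0.027],"turn":[0,0,0]},
    {"xyz":[0,0,0.032],"turn":[0,0,0]},
    {"xyz":[0,0,0.032],"turn":[0,0,0]}
  ]
}}

```text
clock: 31.0
position: [581.2, -74.3, 112.7]
tool_rot: [-2.341, -2.094, 0.001]
wrist_force: [-0.8, 1.0, -2.4]
gripper_width: 0.21
grasp_force: 49.9
```

Emit:
{"name": "move_arm", "arguments": {
  "moves": [
    {"xyz":[0,0,0.005],"turn":[0,0,0]},
    {"xyz":[0,0,0.01],"turn":[0,0,0]},
    {"xyz":[0,0,0.014],"turn":[0,0,0]},
    {"xyz":[0,0,0.0175],"turn":[0,0,0]},
    {"xyz":[0,0,0.0175],"turn":[0,0,0]},
    {"xyz":[0,0,0.0175],"turn":[0,0,0]}
  ]
}}

```text
clock: 31.6
position: [582.1, -74.4, 101.3]
tool_rot: [2.342, 2.094, 0.002]
wrist_force: [-2.1, 0.8, 8.2]
gripper_width: 0.212
grasp_force: 51.1
```

Yellow is seated (z 101.3 = 61.4 + 40). Release and move on to the beakers, logging joint data to identify the kinematics for the pouring poses.

Emit:
{"name": "move_arm", "arguments": {
  "gripper": 0.5,
  "moves": [
    {"xyz":[0,0,0],"turn":[0,0,0]},
    {"xyz":[0,0,0],"turn":[0,0,0]},
    {"xyz":[0,0,0],"turn":[0,0,0]}
  ]
}}

```text
clock: 31.9
position: [581.7, -74.3, 100.2]
tool_rot: [2.342, 2.094, 0.0]
wrist_force: [0.6, -0.3, -0.5]
gripper_width: 0.499
grasp_force: 0.0
```

```bash
cat >> h.py <<'E'
import json
def log():
    o=r.get_obs();open('q.jsonl','a').write(json.dumps([list(map(float,o[k])) for k in('joint_positions','position','tool_rot')])+'\n');return o
E
python3 - <<'E'
from h import *
log();plan(([582,-75,250],-6.4),([540,-240,330],-20))
E
```

```text
[581.7 -74.3 100.2] t 31.9
[582, -75, 250] [-0.0008, 0.0005, -0.1997] [0.0001, 0.0, 0.0001] rows 3.0
[540, -240, 330] [-0.2257, -0.0306, -0.3064] [0.0001, 0.0, 0.0756] rows 3.8
```

Emit:
{"name": "move_arm", "arguments": {
  "gripper": 1,
  "moves": [
    {"xyz":[0,0,-0.06],"turn":[0,0,0]},
    {"xyz":[0,0,-0.13],"turn":[0,0,0]},
    {"xyz":[0,0,-0.2],"turn":[0,0,0]},
    {"xyz":[-0.226,-0.03,-0.306],"turn":[0,0,0.0756]},
    {"xyz":[-0.226,-0.03,-0.306],"turn":[0,0,0.0756]},
    {"xyz":[-0.226,-0.03,-0.306],"turn":[0,0,0.0756]},
    {"xyz":[-0.226,-0.03,-0.306],"turn":[0,0,0.0756]},
    {"xyz":[-0.226,-0.03,-0.306],"turn":[0,0,0.0756]},
    {"xyz":[-0.226,-0.03,-0.306],"turn":[0,0,0.0756]},
    {"xyz":[-0.226,-0.03,-0.306],"turn":[0,0,0.0756]},
    {"xyz":[-0.226,-0.03,-0.306],"turn":[0,0,0.0756]}
  ]
}}

```text
clock: 33.0
position: [540.8, -238.6, 328.9]
tool_rot: [-2.57, -1.804, 0.001]
wrist_force: [-0.6, 0.4, -0.6]
gripper_width: 1.005
grasp_force: 0.0
```

Run:
```python
from h import *
im=r.snapshot('wrist');cal=r.get_calibration('wrist');save(im,'w10.png');print(log()['position'])
for n in ('beaker_large','beaker_medium','beaker_small','carton'):
    for d in r.mark_of('wrist',n)[:2]: print(n,np.round(d['position']),round(d['confidence'],2),px2w('wrist',d['position'],0,cal).round(1))
it=r.snapshot('top')
for n in ('beaker_large','beaker_medium','beaker_small'):
    for d in r.mark_of('top',n)[:1]: print('top',n,np.round(d['position']),round(d['confidence'],2),px2w('top',d['position'],0).round(1))
```

```text
[ 540.79105471 -238.76965774  329.05063028]
beaker_large [387. 177.] 0.9 [ 621.9 -252.     0. ]
beaker_large [314. 328.] 0.48 [ 458.  -425.2    0. ]
beaker_medium [307. 321.] 0.89 [ 452.4 -411.8    0. ]
beaker_small [271. 233.] 0.94 [ 454.6 -271.3    0. ]
carton [412. 292.] 0.76 [ 608.6 -419.3    0. ]
top beaker_large [415. 199.] 0.65 [ 623.6 -252.6    0. ]
top beaker_small [427. 258.] 0.77 [ 470.3 -276.8    0. ]
```

View pics/w10.png

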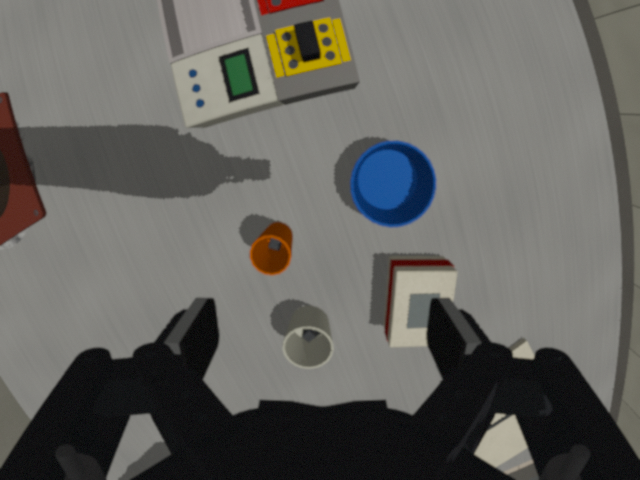

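Emit:
{"name": "move_arm", "arguments": {
  "moves": [
    {"xyz":[0,0,0],"turn":[0.12,0,0]},
    {"xyz":[0,0,0],"turn":[0.12,0,0]},
    {"xyz":[0,0,0],"turn":[0.12,0,0]},
    {"xyz":[0,0,0],"turn":[0.12,0,0]}
  ]
}}

```text
clock: 33.85
position: [541.4, -240.2, 326.4]
tool_rot: [-2.303, -1.613, 0.316]
wrist_force: [0.4, -0.2, -0.1]
gripper_width: 1.002
grasp_force: 0.0
```

```bash
python3 -c "
from h import *
o=log();print(o['position'],R.from_rotvec(o['tool_rot']).as_matrix().round(2).tolist(),o['joint_positions'].round(3))"
```

```text
[ 541.40481296 -240.24383789  326.36346844] [[0.34, 0.87, -0.35], [0.94, -0.32, 0.13], [-0.0, -0.37, -0.93]] [-0.098  0.562  0.75   1.144 -0.281  1.939  0.239]
```

Emit:
{"name": "move_arm", "arguments": {
  "moves": [
    {"xyz":[0,0,0],"turn":[-0.12,0.1,0]},
    {"xyz":[0,0,0],"turn":[-0.12,0.1,0]},
    {"xyz":[0,0,0],"turn":[-0.12,0.1,0]},
    {"xyz":[0,0,0],"turn":[-0.12,0.1,0]}
  ]
}}

```text
clock: 34.25
position: [537.5, -243.5, 332.0]
tool_rot: [-2.471, -1.61, -0.391]
wrist_force: [-0.7, -0.6, 0.4]
gripper_width: 0.999
grasp_force: 0.0
```

```bash
cat > kin.py <<'E'
import numpy as np, json, itertools
from scipy.spatial.transform import Rotation as R
from scipy.optimize import least_squares
D=[json.loads(l) for l in open('q.jsonl')]
D.append([[-1.23023271,0.33387163,0.03981286,1.46626501,-0.01339617,1.34333458,-0.05847599],[276.51497378,587.73096008,227.7488958],[-6.85068793e-01,-3.06571931,2.50051397e-03]])
AX=['z','y','z','y','z','y','z']
def chain(q,s):
    M=[R.identity()]
    for a,qq,ss in zip(AX,q,s): M.append(M[-1]*R.from_euler(a,ss*qq))
    return M
E
python3 - <<'E'
from h import *
from kin import *
o=log();print(o['position'],R.from_rotvec(o['tool_rot']).as_matrix().round(2).tolist(),o['joint_positions'].round(3))
D=[json.loads(l) for l in open('q.jsonl')]+D[-1:]
res=[]
for s in itertools.product((1,-1),repeat=7):
    # constant base yaw & tool rot: T = B*chain*C ; B about z only absorbed by... estimate C from first, check with B in {0,pi}
    Cs=[chain(d[0],s)[-1].inv()*R.from_rotvec(d[2]) for d in D]
    e=sum((Cs[0].inv()*c).magnitude() for c in Cs);res.append((e,s,np.round(Cs[0].as_matrix(),2).tolist()))
for x in sorted(res,key=lambda t:t[0])[:4]: print(x)
s=sorted(res,key=lambda t:t[0])[0][1]
A=[];b=[]
for d in D:
    M=chain(d[0],s);A.append(np.hstack([M[1].as_matrix(),M[3].as_matrix(),M[5].as_matrix(),M[7].as_matrix()]));b+=d[1]
A=np.vstack(A);x,rs,rk,sv=np.linalg.lstsq(A,np.array(b),rcond=1e-3);print(rk,x.round(1).reshape(4,3),np.abs(A@x-b).max())
E
```

```text
[ 537.46228421 -243.53408561  332.01842649] [[0.38, 0.91, 0.13], [0.87, -0.4, 0.28], [0.31, 0.0, -0.95]] [-0.088  0.24   0.771  1.485 -0.468  1.566  0.282]
(9.230480600761443e-10, (-1, 1, -1, 1, -1, 1, -1), [[-0.0, -1.0, -0.0], [1.0, -0.0, -0.0], [0.0, -0.0, 1.0]])
(0.9245667157972556, (-1, 1, -1, 1, -1, 1, 1), [[0.24, -0.97, -0.0], [0.97, 0.24, -0.0], [0.0, -0.0, 1.0]])
(1.2897292455730982, (-1, -1, -1, 1, -1, 1, -1), [[0.1, -0.84, 0.54], [0.94, -0.1, -0.33], [0.33, 0.54, 0.77]])
(1.3967734438458903, (-1, -1, -1, -1, -1, -1, -1), [[-0.0, -1.0, -0.0], [1.0, 0.0, -0.0], [0.0, -0.0, 1.0]])
12 [[-0.000e+00 -2.200e+01  2.508e+02]
 [-0.000e+00 -2.210e+01  4.830e+02]
 [-0.000e+00 -4.000e-01  5.031e+02]
 [-0.000e+00  0.000e+00  3.654e+02]] 7.518932534367195e-07
```

Picture: large beaker at (393,183), small (271,250), medium (308,340), carton (420,303). Kinematics identified exactly. Plan: tilt the tool 55° from vertical, grasp each beaker from the −y side, pour by spinning the tool 180° about its axis. Fit the beakers and check reach with IK.

```bash
cat >> kin.py <<'E'
S=(-1,1,-1,1,-1,1,-1);L=[np.array(v,float) for v in ([0,-22,250.8],[0,-22.1,483.],[0,-.4,503.1],[0,0,365.4])];C=R.from_matrix([[0,-1,0],[1,0,0],[0,0,1]])
LO=np.array([-2.58,-.38,-1.3,.25,-1.5,.08,-2.65]);HI=np.array([2.58,2.09,1.39,2.4,4.64,2.09,2.65])
def fk(q):
    M=chain(q,S);return sum(M[i].apply(l) for i,l in zip((1,3,5,7),L)),M[7]*C
def ik(p,Rt,q0):
    f=lambda q:np.r_[(fk(q)[0]-p)/100,(fk(q)[1].inv()*Rt).as_rotvec(),0.003*(q-q0)]
    s=least_squares(f,np.clip(q0,LO+.01,HI-.01),bounds=(LO,HI));e=f(s.x);return s.x,np.linalg.norm(e[:3])*100,np.degrees(np.linalg.norm(e[3:6]))
def tool(az,tilt,spin=0):
    """tool z at tilt deg from straight down towards world azimuth az; spin 0 = tool x upward"""
    a,t=np.radians(az),np.radians(tilt);h=np.array([np.cos(a),np.sin(a),0]);u=np.array([0,0,1.])
    z=h*np.sin(t)-u*np.cos(t);x=h*np.cos(t)+u*np.sin(t);return R.from_matrix(np.c_[x,np.cross(z,x),z])*R.from_euler('z',spin,degrees=True)
E
cat >> h.py <<'E'
BK={'beaker_large':(42,52,50),'beaker_medium':(28,33,70),'beaker_small':(19,24,85)}
def fitbeaker(cam,name,cal,guess,z0=0):
    a,b,h=BK[name];ds=[d for d in r.silhouettes(cam,name) if np.hypot(*(np.array(d['position'])-w2px(cam,[*guess,z0+h/2],cal)))<50]
    if not ds: return None
    d=ds[0];m=d['region'].astype(np.uint8)
    hull=cv2.convexHull(np.argwhere(m)[:,::-1].astype(np.int32));A=cv2.fillConvexPoly(np.zeros(m.shape,np.uint8),hull,1)>0
    t=np.linspace(0,2*np.pi,40)
    def cost(p):
        P=[(p[0]+q*np.cos(k),p[1]+q*np.sin(k),z) for q,z in((a,z0),(b,z0+h)) for k in t]
        q=cv2.convexHull(np.array([w2px(cam,x,cal) for x in P],np.float32))
        B=cv2.fillConvexPoly(np.zeros(m.shape,np.uint8),np.round(q*16).astype(np.int32),1,shift=4)>0
        return 1-(A&B).sum()/(A|B).sum()
    s=minimize(cost,guess,method='Nelder-Mead',options=dict(initial_simplex=np.array([guess]*3)+[[0,0],[8,0],[0,8]]))
    return s.x.round(1),round(s.fun,3),round(d['confidence'],2)
E
python3 - <<'E'
from h import *
from kin import *
for cam in('wrist','top'):
    r.snapshot(cam);cal=r.get_calibration(cam)
    for n,g in [('beaker_large',(624,-252)),('beaker_medium',(453,-415)),('beaker_small',(465,-273))]: print(cam,n,fitbeaker(cam,n,cal,g))
q=r.get_obs()['joint_positions']
for nm,p,Rt in [('appr s',[465,-350,130],tool(90,55)),('grasp s',[465,-273,60],tool(90,55)),('lift',[465,-273,200],tool(90,55)),('mid',[480,-100,220],tool(90,55)),('over',[496,90,220],tool(90,55)),
 ('turn+60',[496,90,220],tool(90,60,60)),('turn+120',[496,90,200],tool(90,68,120)),('pour+',[496,90,135],tool(90,75,180))]:
    q,e,ea=ik(p,Rt,q);print(nm,q.round(2),round(e,2),round(ea,2))
q0=r.get_obs()['joint_positions']
for nm,p,Rt in [('grasp s',[465,-273,60],tool(90,55)),('over',[496,90,220],tool(90,55)),('turn-60',[496,90,220],tool(90,60,-60)),('turn-120',[496,90,200],tool(90,68,-120)),('pour-',[496,90,135],tool(90,75,-180)),('pour-20',[496,90,135],tool(90,90,-180)),
 ('m',[453,-415,52],tool(90,55))]:
    q0,e,ea=ik(p,Rt,q0);print(nm,q0.round(2),round(e,2),round(ea,2))
E
```

```text
wrist beaker_large (array([ 620.8, -253.6]), np.float64(0.026), 0.63)
wrist beaker_medium (array([ 457.7, -408.5]), np.float64(0.725), 0.97)
wrist beaker_small (array([ 461.8, -276.8]), np.float64(0.059), 0.96)
top beaker_large (array([ 625. , -254.4]), np.float64(0.05), 0.94)
top beaker_medium None
top beaker_small (array([ 465.8, -278. ]), np.float64(0.036), 0.75)
appr s [ 0.63  0.87  0.45  1.26 -0.78  1.97  1.13] 0.0 0.0
grasp s [ 0.55  0.84  0.42  1.47 -0.8   1.79  1.19] 0.0 0.0
lift [ 0.53  0.68  0.45  1.42 -0.78  1.96  1.05] 0.0 0.0
mid [ 0.32  0.43  0.38  1.72 -0.83  1.76  0.9 ] 0.0 0.0
over [ 0.1   0.26  0.24  1.93 -0.94  1.49  0.7 ] 0.0 0.0
turn+60 [ 0.06  0.32  0.33  1.94 -1.02  1.56 -0.26] 0.0 0.0
turn+120 [ 0.04  0.45  0.41  1.95 -1.13  1.67 -1.16] 0.0 0.0
pour+ [ 0.03  0.67  0.45  1.95 -1.24  1.77 -2.  ] 0.0 0.0
grasp s [ 0.54  0.85  0.43  1.47 -0.8   1.8   1.19] 0.0 0.0
over [ 0.15  0.26  0.19  1.93 -0.93  1.48  0.7 ] 0.0 0.0
turn-60 [ 0.27  0.31  0.09  1.93 -0.97  1.51  1.79] 0.0 0.0
turn-120 [ 1.16  0.64 -0.97  1.9  -0.66  1.27  2.65] 0.0 0.0
pour- [ 1.19  1.09 -1.3   1.74 -0.05  1.27  2.65] 6.73 39.25
pour-20 [ 1.27  1.32 -1.3   1.76 -0.11  1.25  2.65] 4.94 44.48
m [ 1.23  1.07 -0.55  1.06 -0.17  1.81  0.78] 0.0 0.0
```

Run:
```python
from h import *
from kin import tool
T=tool(90,55)
plan(([463,-359,220],T),([463,-359,117],T),([463,-277,60],T))
```

```text
[ 541.2 -239.5  329.3] t 34.6
[463, -359, 220] [-0.2228, -0.0321, 0.0828] [0.0759, 0.205, -0.1071] rows 5.1
[463, -359, 117] [-0.2641, -0.0311, 0.2138] [0.0759, 0.205, -0.1071] rows 2.1
[463, -277, 60] [-0.1912, -0.0737, 0.3168] [0.0759, 0.205, -0.1071] rows 2.0
```

Emit:
{"name": "move_arm", "arguments": {
  "gripper": 1,
  "moves": [
    {"xyz":[-0.223,-0.032,0.083],"turn":[0.076,0.205,-0.107]},
    {"xyz":[-0.223,-0.032,0.083],"turn":[0.076,0.205,-0.107]},
    {"xyz":[-0.223,-0.032,0.083],"turn":[0.076,0.205,-0.107]},
    {"xyz":[-0.223,-0.032,0.083],"turn":[0.076,0.205,-0.107]},
    {"xyz":[-0.223,-0.032,0.083],"turn":[0.076,0.205,-0.107]},
    {"xyz":[-0.223,-0.032,0.083],"turn":[0.076,0.205,-0.107]},
    {"xyz":[-0.223,-0.032,0.083],"turn":[0.076,0.205,-0.107]},
    {"xyz":[-0.223,-0.032,0.083],"turn":[0.076,0.205,-0.107]},
    {"xyz":[-0.223,-0.032,0.083],"turn":[0.076,0.205,-0.107]},
    {"xyz":[-0.264,-0.031,0.214],"turn":[0.076,0.205,-0.107]},
    {"xyz":[-0.264,-0.031,0.214],"turn":[0.076,0.205,-0.107]},
    {"xyz":[-0.264,-0.031,0.214],"turn":[0.076,0.205,-0.107]},
    {"xyz":[-0.264,-0.031,0.214],"turn":[0.076,0.205,-0.107]},
    {"xyz":[-0.264,-0.031,0.214],"turn":[0.076,0.205,-0.107]},
    {"xyz":[-0.264,-0.031,0.214],"turn":[0.076,0.205,-0.107]}
  ]
}}

```text
clock: 36.15
position: [463.0, -360.3, 120.0]
tool_rot: [-1.646, -1.646, -0.858]
wrist_force: [0.2, -0.3, -0.0]
gripper_width: 1.002
grasp_force: 0.0
```

Run:
```python
from h import *
from kin import tool
im=r.snapshot('wrist');cal=r.get_calibration('wrist');save(im,'w11.png')
print(fitbeaker('wrist','beaker_small',cal,(463,-277)))
print(R.from_rotvec(r.get_obs()['tool_rot']).as_matrix().round(3).tolist())
T=tool(90,55);plan(([463,-359,117],T),([463,-277,60],T))
```

```text
(array([ 462.2, -278. ]), np.float64(0.022), 0.77)
[[-0.001, 1.0, 0.003], [0.575, -0.002, 0.818], [0.818, 0.003, -0.575]]
[ 462.8 -360.1  119.1] t 36.2
[463, -359, 117] [-0.0014, 0.0003, 0.0028] [0.001, 0.0005, 0.0004] rows 0.0
[463, -277, 60] [-0.0008, -0.0001, 0.1359] [0.001, 0.0005, 0.0004] rows 2.0
```

View pics/w11.png

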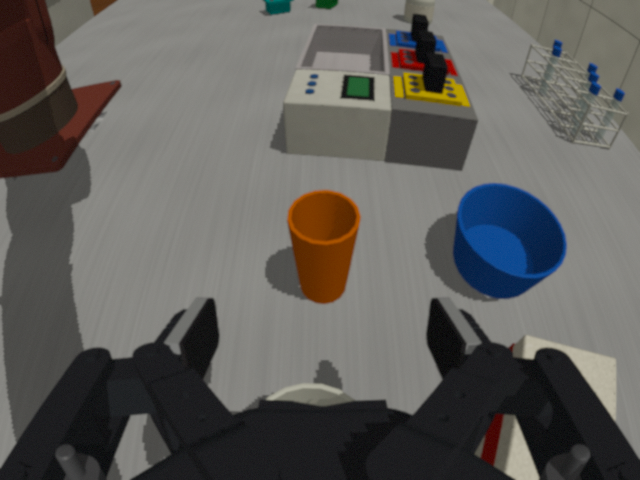

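Aligned: the small beaker at (324,245) is between the fingers, and all three blocks look seated. Advance and close.

Emit:
{"name": "move_arm", "arguments": {
  "moves": [
    {"xyz":[-0.001,-0.001,0.04],"turn":[0.001,0,0]},
    {"xyz":[-0.001,-0.001,0.08],"turn":[0.001,0,0]},
    {"xyz":[-0.001,-0.001,0.11],"turn":[0.001,0,0]},
    {"xyz":[-0.001,-0.001,0.13],"turn":[0.001,0,0]},
    {"xyz":[-0.001,-0.001,0.135],"turn":[0.001,0,0]},
    {"xyz":[-0.001,-0.001,0.135],"turn":[0.001,0,0]},
    {"xyz":[-0.001,-0.001,0.135],"turn":[0.001,0,0]}
  ]
}}

```text
clock: 36.95
position: [461.9, -278.0, 59.3]
tool_rot: [-1.644, -1.643, -0.855]
wrist_force: [-0.4, 0.4, -0.2]
gripper_width: 1.001
grasp_force: 0.0
```

Emit:
{"name": "move_arm", "arguments": {
  "gripper": 0,
  "squeeze": 40,
  "moves": [
    {"xyz":[0,0,0],"turn":[0,0,0]},
    {"xyz":[0,0,0],"turn":[0,0,0]},
    {"xyz":[0,0,0],"turn":[0,0,0]},
    {"xyz":[0,0,0],"turn":[0,0,0]},
    {"xyz":[0,0,0],"turn":[0,0,0]},
    {"xyz":[0,0,0],"turn":[0,0,0]}
  ]
}}

```text
clock: 37.55
position: [462.0, -277.0, 59.0]
tool_rot: [-1.642, -1.643, -0.855]
wrist_force: [0.8, -1.4, 5.4]
gripper_width: 0.507
grasp_force: 39.4
```

Run:
```python
from h import *
from kin import tool
T=tool(90,55)
plan(([462,-278,170],T),([496,95,210],T))
```

```text
[ 462. -277.   59.] t 37.5
[462, -278, 170] [0.1205, -0.0, -0.0859] [-0.0002, -0.0003, -0.0] rows 2.2
[496, 95, 210] [0.4491, 0.0455, 0.2912] [-0.0002, -0.0003, -0.0] rows 7.5
```

Emit:
{"name": "move_arm", "arguments": {
  "moves": [
    {"xyz":[0.03,0,-0.0215],"turn":[0,0,0]},
    {"xyz":[0.07,0,-0.05],"turn":[0,0,0]},
    {"xyz":[0.12,0,-0.086],"turn":[0,0,0]},
    {"xyz":[0.449,0.0455,0.291],"turn":[0,0,0]},
    {"xyz":[0.449,0.0455,0.291],"turn":[0,0,0]},
    {"xyz":[0.449,0.0455,0.291],"turn":[0,0,0]},
    {"xyz":[0.449,0.0455,0.291],"turn":[0,0,0]},
    {"xyz":[0.449,0.0455,0.291],"turn":[0,0,0]},
    {"xyz":[0.449,0.0455,0.291],"turn":[0,0,0]},
    {"xyz":[0.449,0.0455,0.291],"turn":[0,0,0]},
    {"xyz":[0.449,0.0455,0.291],"turn":[0,0,0]},
    {"xyz":[0.449,0.0455,0.291],"turn":[0,0,0]},
    {"xyz":[0.449,0.0455,0.291],"turn":[0,0,0]},
    {"xyz":[0.449,0.0455,0.291],"turn":[0,0,0]}
  ]
}}

```text
clock: 38.95
position: [496.0, 93.7, 209.0]
tool_rot: [-1.645, -1.642, -0.855]
wrist_force: [0.2, -0.6, -0.2]
gripper_width: 0.504
grasp_force: 40.2
```

Run:
```python
from h import *
from kin import *
q=r.get_obs()['joint_positions'];print(q.round(2))
W=[([496,95,210],tool(90,65,90)),([496,95,160],tool(90,70,130)),([496,95,140],tool(90,75,179))]
for p,T in W: q,e,ea=ik(p,T,q);print(q.round(2),round(e,1),round(ea,1))
plan(*W)
for s in (0,45,90,130,160,180): 
    T=tool(90,55+20*s/180,s);b=T.apply(R.from_rotvec([0,0,0]).apply(tool(90,55).inv().apply([0,0,1])));print(s,b.round(2))
```

```text
[ 0.07  0.27  0.27  1.94 -0.96  1.48  0.72]
[ 0.02  0.39  0.4   1.95 -1.1   1.63 -0.7 ] 0.0 0.0
[ 0.02  0.54  0.44  1.97 -1.18  1.69 -1.23] 0.0 0.0
[-0.    0.66  0.49  1.96 -1.25  1.78 -1.99] 0.0 0.0
[496.   93.7 209. ] t 39.0
[496, 95, 210] [0.0021, -0.0, 0.0007] [0.0437, 0.0436, 0.498] rows 10.5
[496, 95, 160] [-0.0525, 0.0001, 0.0389] [0.0945, 0.0439, 0.7166] rows 4.7
[496, 95, 140] [-0.0743, 0.0001, 0.0542] [0.1726, 0.0013, 0.9788] rows 5.7
0 [0. 0. 1.]
45 [ 0.58 -0.21  0.79]
90 [ 0.82 -0.52  0.24]
130 [ 0.63 -0.72 -0.29]
160 [ 0.28 -0.78 -0.57]
180 [ 0.   -0.77 -0.64]
```

Emit:
{"name": "move_arm", "arguments": {
  "moves": [
    {"xyz":[0.002,-0.018,0.001],"turn":[0.044,0.044,0.498]},
    {"xyz":[0.002,-0.018,0.001],"turn":[0.044,0.044,0.498]},
    {"xyz":[0.002,-0.018,0.001],"turn":[0.044,0.044,0.498]},
    {"xyz":[0.002,-0.018,0.001],"turn":[0.044,0.044,0.498]},
    {"xyz":[0.002,-0.018,0.001],"turn":[0.044,0.044,0.498]},
    {"xyz":[0.002,-0.018,0.001],"turn":[0.044,0.044,0.498]},
    {"xyz":[0.002,-0.018,0.001],"turn":[0.044,0.044,0.498]},
    {"xyz":[0.002,-0.018,0.001],"turn":[0.044,0.044,0.498]},
    {"xyz":[0.002,-0.018,0.001],"turn":[0.044,0.044,0.498]},
    {"xyz":[0.002,-0.018,0.001],"turn":[0.044,0.044,0.498]},
    {"xyz":[0.002,-0.018,0.001],"turn":[0.044,0.044,0.498]},
    {"xyz":[0.002,-0.018,0.001],"turn":[0.044,0.044,0.498]},
    {"xyz":[-0.052,-0.018,0.039],"turn":[0.0945,0.044,0.717]},
    {"xyz":[-0.052,-0.018,0.039],"turn":[0.0945,0.044,0.717]},
    {"xyz":[-0.052,-0.018,0.039],"turn":[0.0945,0.044,0.717]},
    {"xyz":[-0.074,-0.018,0.054],"turn":[0.1726,0.0013,0.9788]},
    {"xyz":[-0.074,-0.018,0.054],"turn":[0.1726,0.0013,0.9788]},
    {"xyz":[-0.074,-0.018,0.054],"turn":[0.1726,0.0013,0.9788]},
    {"xyz":[-0.074,-0.018,0.054],"turn":[0.1726,0.0013,0.9788]},
    {"xyz":[-0.074,-0.018,0.054],"turn":[0.1726,0.0013,0.9788]}
  ]
}}

```text
clock: 40.95
position: [482.7, 95.4, 140.4]
tool_rot: [-1.623, 1.091, 0.828]
wrist_force: [-0.4, -0.5, -0.2]
gripper_width: 0.5
grasp_force: 40.2
```

Run:
```python
from h import *
from kin import *
o=r.get_obs();print(o['joint_positions'].round(2),o['wrist_force'],o['gripper_width'],o['grasp_force'])
Tn=R.from_rotvec(o['tool_rot']);b=Tn.apply(tool(90,55).inv().apply([0,0,1]));print(b)
im=r.snapshot('scene');u=w2px('scene',[500,60,60]).astype(int);save(cv2.resize(im[u[1]-75:u[1]+75,u[0]-100:u[0]+100],None,fx=4,fy=4,interpolation=cv2.INTER_CUBIC),'s3.png')
W=[([482,95,140],tool(90,78,179)),([482,95,150],tool(90,90,179))];plan(*W)
```

```text
[ 0.    0.62  0.48  1.98 -1.21  1.75 -1.64] [-0.36501066 -0.46568067 -0.18980493] 0.49962306376988685 40.23028954142183
[ 0.30972749 -0.76694637 -0.56201615]
[482.5  95.5 140. ] t 41.0
[482, 95, 140] [-0.0, 0.0007, -0.0006] [0.0107, -0.0264, 0.1101] rows 2.4
[482, 95, 150] [-0.012, -0.0038, -0.0045] [0.0234, -0.0922, 0.1088] rows 1.4
```

View pics/s3.png

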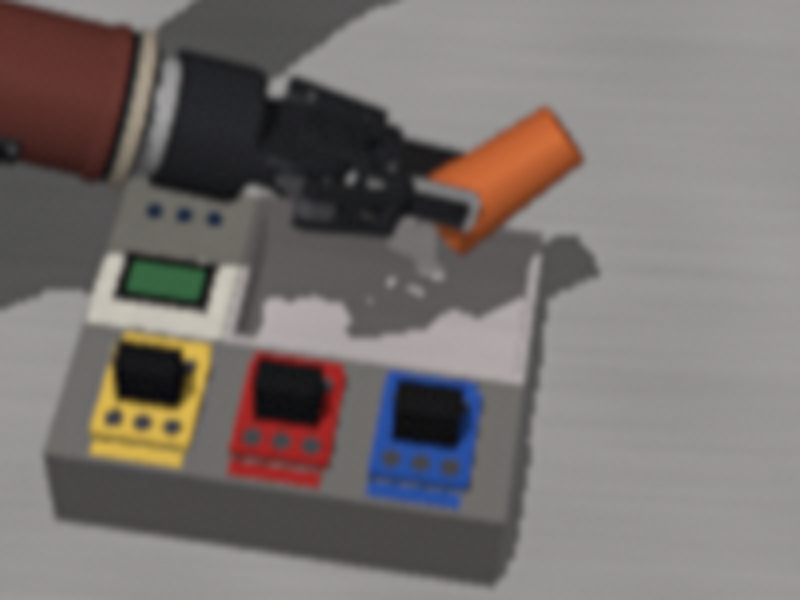

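The beaker is inverted over the well. Finish the turn with a little more tilt and a small shake.

Emit:
{"name": "move_arm", "arguments": {
  "moves": [
    {"xyz":[0,0.0007,0],"turn":[0.0107,-0.026,0.11]},
    {"xyz":[0,0.0007,0],"turn":[0.0107,-0.026,0.11]},
    {"xyz":[0,0.0007,0],"turn":[0.0107,-0.026,0.11]},
    {"xyz":[-0.016,-0.004,-0.006],"turn":[0.015,-0.048,0.11]},
    {"xyz":[-0.016,-0.004,-0.006],"turn":[0.015,-0.048,0.11]},
    {"xyz":[-0.003,0,-0.003],"turn":[0.015,-0.048,0.11]},
    {"xyz":[-0.016,-0.004,-0.006],"turn":[0.015,-0.048,0.11]},
    {"xyz":[-0.003,0,-0.003],"turn":[0.015,-0.048,0.11]},
    {"xyz":[-0.016,-0.004,-0.006],"turn":[0.015,-0.048,0.11]},
    {"xyz":[-0.016,-0.004,-0.006],"turn":[0.015,-0.048,0.11]}
  ]
}}

```text
clock: 42.0
position: [480.9, 95.6, 155.0]
tool_rot: [-1.331, 1.286, 1.119]
wrist_force: [0.9, 0.5, -1.1]
gripper_width: 0.507
grasp_force: 40.3
```

Run:
```python
from h import *
from kin import *
o=r.get_obs();print(o['joint_positions'].round(2))
for cam in('scene','top'):
    r.snapshot(cam)
    for d in r.look_for(cam,'pellet0')[:8]: print(cam,np.round(d['position']),round(d['confidence'],2),px2w(cam,d['position'],30).round(0))
W=[([482,95,215],tool(90,70,90)),([482,95,215],tool(90,55,5))];plan(*W)
```

```text
[ 0.04  0.7   0.46  1.98 -1.28  1.88 -1.92]
scene [308. 280.] 0.53 [571.   1.  30.]
scene [335. 255.] 0.44 [497.  61.  30.]
top [306. 222.] 0.21 [565.  31.  30.]
[480.8  95.7 154. ] t 42.2
[482, 95, 215] [-0.0803, -0.0041, -0.0123] [-0.0518, 0.0516, -0.4882] rows 10.3
[482, 95, 215] [-0.0803, -0.0041, -0.0123] [-0.2243, 0.0076, -0.9367] rows 10.0
```

Emit:
{"name": "move_arm", "arguments": {
  "moves": [
    {"xyz":[-0.08,-0.004,-0.012],"turn":[-0.052,0.052,-0.488]},
    {"xyz":[-0.08,-0.004,-0.012],"turn":[-0.052,0.052,-0.488]},
    {"xyz":[-0.08,-0.004,-0.012],"turn":[-0.052,0.052,-0.488]},
    {"xyz":[-0.08,-0.004,-0.012],"turn":[-0.052,0.052,-0.488]},
    {"xyz":[-0.08,-0.004,-0.012],"turn":[-0.052,0.052,-0.488]},
    {"xyz":[-0.08,-0.004,-0.012],"turn":[-0.052,0.052,-0.488]},
    {"xyz":[-0.08,-0.004,-0.012],"turn":[-0.052,0.052,-0.488]},
    {"xyz":[-0.08,-0.004,-0.012],"turn":[-0.052,0.052,-0.488]},
    {"xyz":[-0.08,-0.004,-0.012],"turn":[-0.052,0.052,-0.488]},
    {"xyz":[-0.08,-0.004,-0.012],"turn":[-0.052,0.052,-0.488]},
    {"xyz":[-0.08,-0.004,-0.012],"turn":[-0.224,0.008,-0.937]},
    {"xyz":[-0.08,-0.004,-0.012],"turn":[-0.224,0.008,-0.937]},
    {"xyz":[-0.08,-0.004,-0.012],"turn":[-0.224,0.008,-0.937]},
    {"xyz":[-0.08,-0.004,-0.012],"turn":[-0.224,0.008,-0.937]},
    {"xyz":[-0.08,-0.004,-0.012],"turn":[-0.224,0.008,-0.937]},
    {"xyz":[-0.08,-0.004,-0.012],"turn":[-0.224,0.008,-0.937]},
    {"xyz":[-0.08,-0.004,-0.012],"turn":[-0.224,0.008,-0.937]},
    {"xyz":[-0.08,-0.004,-0.012],"turn":[-0.224,0.008,-0.937]},
    {"xyz":[-0.08,-0.004,-0.012],"turn":[-0.224,0.008,-0.937]},
    {"xyz":[-0.08,-0.004,-0.012],"turn":[-0.224,0.008,-0.937]}
  ]
}}

```text
clock: 44.2
position: [481.8, 95.2, 214.5]
tool_rot: [-1.722, -1.512, -0.788]
wrist_force: [-0.2, 0.9, 0.4]
gripper_width: 0.506
grasp_force: 40.4
```

Run:
```python
from h import *
from kin import *
T=tool(90,55);plan(([482,95,215],T),([466,-270,170],T),([466,-270,75],T),([466,-270,59],T))
```

```text
[481.8  95.2 214.5] t 44.2
[482, 95, 215] [0.0004, 0.0002, -0.0006] [-0.002, -0.0021, -0.0421] rows 0.9
[466, -270, 170] [-0.3255, 0.0199, -0.367] [-0.002, -0.0021, -0.0421] rows 7.4
[466, -270, 75] [-0.4288, 0.0341, -0.2951] [-0.002, -0.0021, -0.0421] rows 1.9
[466, -270, 59] [-0.4462, 0.0365, -0.283] [-0.002, -0.0021, -0.0421] rows 0.3
```

Emit:
{"name": "move_arm", "arguments": {
  "moves": [
    {"xyz":[0,0,0],"turn":[-0.002,-0.002,-0.042]},
    {"xyz":[-0.3255,0.02,-0.367],"turn":[-0.002,-0.002,-0.042]},
    {"xyz":[-0.3255,0.02,-0.367],"turn":[-0.002,-0.002,-0.042]},
    {"xyz":[-0.3255,0.02,-0.367],"turn":[-0.002,-0.002,-0.042]},
    {"xyz":[-0.3255,0.02,-0.367],"turn":[-0.002,-0.002,-0.042]},
    {"xyz":[-0.3255,0.02,-0.367],"turn":[-0.002,-0.002,-0.042]},
    {"xyz":[-0.3255,0.02,-0.367],"turn":[-0.002,-0.002,-0.042]},
    {"xyz":[-0.3255,0.02,-0.367],"turn":[-0.002,-0.002,-0.042]},
    {"xyz":[-0.3255,0.02,-0.367],"turn":[-0.002,-0.002,-0.042]},
    {"xyz":[-0.3255,0.02,-0.367],"turn":[-0.002,-0.002,-0.042]},
    {"xyz":[-0.3255,0.02,-0.367],"turn":[-0.002,-0.002,-0.042]},
    {"xyz":[-0.37,0.027,-0.336],"turn":[-0.002,-0.002,-0.042]},
    {"xyz":[-0.41,0.032,-0.308],"turn":[-0.002,-0.002,-0.042]},
    {"xyz":[-0.43,0.034,-0.295],"turn":[-0.002,-0.002,-0.042]},
    {"xyz":[-0.438,0.0355,-0.289],"turn":[-0.002,-0.002,-0.042]},
    {"xyz":[-0.4445,0.0365,-0.284],"turn":[-0.002,-0.002,-0.042]},
    {"xyz":[-0.4445,0.0365,-0.284],"turn":[-0.002,-0.002,-0.042]},
    {"xyz":[-0.4445,0.0365,-0.284],"turn":[-0.002,-0.002,-0.042]},
    {"xyz":[-0.4445,0.0365,-0.284],"turn":[-0.002,-0.002,-0.042]}
  ]
}}

```text
clock: 46.1
position: [464.7, -270.2, 61.3]
tool_rot: [-1.647, -1.638, -0.853]
wrist_force: [0.1, -0.1, -0.6]
gripper_width: 0.505
grasp_force: 40.4
```

Emit:
{"name": "move_arm", "arguments": {
  "moves": [
    {"xyz":[-0.0015,0,0.001],"turn":[0,0,0]},
    {"xyz":[-0.0025,0,0.0018],"turn":[0,0,0]},
    {"xyz":[-0.0025,0,0.0018],"turn":[0,0,0]},
    {"xyz":[-0.0025,0,0.0018],"turn":[0,0,0]}
  ]
}}

```text
clock: 46.5
position: [464.7, -269.7, 58.9]
tool_rot: [-1.646, -1.637, -0.854]
wrist_force: [0.0, -1.4, 5.6]
gripper_width: 0.507
grasp_force: 40.5
```

Emit:
{"name": "move_arm", "arguments": {
  "gripper": 1,
  "moves": [
    {"xyz":[0,0,0],"turn":[0,0,0]},
    {"xyz":[0,0,0],"turn":[0,0,0]},
    {"xyz":[0,0,0],"turn":[0,0,0]},
    {"xyz":[0,0,0],"turn":[0,0,0]},
    {"xyz":[0,0,-0.04],"turn":[0,0,0]},
    {"xyz":[0,0,-0.08],"turn":[0,0,0]},
    {"xyz":[0,0,-0.12],"turn":[0,0,0]},
    {"xyz":[0,0,-0.18],"turn":[0,0,0]},
    {"xyz":[0,0,-0.24],"turn":[0,0,0]},
    {"xyz":[0,0,-0.28],"turn":[0,0,0]},
    {"xyz":[0,0,-0.28],"turn":[0,0,0]},
    {"xyz":[0,0,-0.28],"turn":[0,0,0]},
    {"xyz":[0,0,-0.28],"turn":[0,0,0]}
  ]
}}

```text
clock: 47.8
position: [464.3, -441.7, 177.8]
tool_rot: [-1.646, -1.636, -0.854]
wrist_force: [-0.5, 1.0, -0.7]
gripper_width: 1.002
grasp_force: 0.0
```

Run:
```python
from h import *
from kin import *
for cam in('wrist','top'):
    im=r.snapshot(cam);save(im,cam+'12.png');cal=r.get_calibration(cam)
    for n,g in [('beaker_large',(622,-254)),('beaker_medium',(455,-412)),('beaker_small',(466,-270))]: print(cam,n,fitbeaker(cam,n,cal,g))
    for d in r.mark_of(cam,'beaker_medium')[:2]: print(' m',np.round(d['position']),round(d['confidence'],2),px2w(cam,d['position'],0,cal).round(0))
    for d in r.look_for(cam,'pellet0')[:8]: print(cam,np.round(d['position']),round(d['confidence'],2),px2w(cam,d['position'],30,cal).round(0))
T=tool(90,55);q=r.get_obs()['joint_positions']
print(q.round(2));W=[([457,-560,180],T),([457,-500,117],T),([457,-412,54],T),([457,-412,190],T),([470,-100,220],T),([482,95,215],T)]
for p,t in W: q,e,ea=ik(p,t,q);print(p,q.round(2),round(e,1),round(ea,1))
```

```text
wrist beaker_large None
wrist beaker_medium (array([ 455.3, -413.4]), np.float64(0.029), 0.77)
wrist beaker_small (array([ 464.9, -268.7]), np.float64(0.032), 0.71)
 m [313. 372.] 0.74 [ 454. -414.    0.]
 m [319. 379.] 0.42 [ 459. -421.    0.]
wrist [317. 356.] 0.69 [ 458. -409.   30.]
wrist [344.  77.] 0.56 [500.  64.  30.]
wrist [320. 376.] 0.54 [ 460. -428.   30.]
wrist [312. 372.] 0.53 [ 454. -424.   30.]
wrist [399.  51.] 0.18 [618. 196.  30.]
top beaker_large (array([ 625. , -256.6]), np.float64(0.068), 0.58)
top beaker_medium (array([ 457.9, -414.7]), np.float64(0.04), 0.85)
top beaker_small (array([ 467.2, -269.9]), np.float64(0.165), 0.61)
 m [483. 264.] 0.93 [ 453. -419.    0.]
 m [299. 249.] 0.72 [498.  51.   0.]
[ 0.91  0.95  0.12  0.92 -0.63  2.09  0.93]
[457, -560, 180] [ 1.23  1.14 -0.58  0.57 -0.16  2.09  0.7 ] 3.4 8.7
[457, -500, 117] [ 1.2   1.17 -0.58  0.7  -0.13  2.07  0.72] 0.0 0.0
[457, -412, 54] [ 1.25  1.08 -0.61  1.06 -0.13  1.81  0.74] 0.0 0.0
[457, -412, 190] [ 1.26  0.95 -0.65  1.01 -0.21  1.96  0.65] 0.0 0.0
[470, -100, 220] [ 1.26  0.54 -0.82  1.69 -0.46  1.54  0.56] 0.0 0.0
[482, 95, 215] [ 1.14  0.4  -0.96  1.92 -0.64  1.27  0.47] 0.0 0.0
```

Run:
```python
from h import *
from kin import *
T=tool(90,55);plan(([455.5,-487,178],T),([455.5,-487,105],T),([455.5,-413.4,53],T))
im=cv2.imread('pics/wrist12.png');h=im[30:130,290:420];cv2.imwrite('pics/c.png',h)
```

```text
[ 464.5 -441.8  178.2] t 48.4
[455.5, -487, 178] [-0.0347, -0.0117, -0.0493] [-0.0001, -0.0004, -0.002] rows 0.9
[455.5, -487, 105] [-0.1145, -0.0112, 0.0065] [-0.0001, -0.0004, -0.002] rows 1.5
[455.5, -413.4, 53] [-0.1152, -0.0112, 0.1266] [-0.0001, -0.0004, -0.002] rows 1.8
```

Emit:
{"name": "move_arm", "arguments": {
  "gripper": 1,
  "moves": [
    {"xyz":[-0.035,-0.012,-0.049],"turn":[0,0,-0.002]},
    {"xyz":[-0.035,-0.012,-0.049],"turn":[0,0,-0.002]},
    {"xyz":[-0.035,-0.012,-0.049],"turn":[0,0,-0.002]},
    {"xyz":[-0.08,-0.012,-0.02],"turn":[0,0,-0.002]},
    {"xyz":[-0.1145,-0.0115,0.0065],"turn":[0,0,-0.002]},
    {"xyz":[-0.1145,-0.0115,0.0065],"turn":[0,0,-0.002]},
    {"xyz":[-0.1145,-0.0115,0.0065],"turn":[0,0,-0.002]},
    {"xyz":[-0.1145,-0.0115,0.0065],"turn":[0,0,-0.002]},
    {"xyz":[-0.1145,-0.0115,0.0065],"turn":[0,0,-0.002]}
  ]
}}

```text
clock: 49.3
position: [456.0, -487.1, 107.0]
tool_rot: [-1.643, -1.645, -0.856]
wrist_force: [-0.1, -0.1, -0.2]
gripper_width: 1.0
grasp_force: 0.0
```

Run:
```python
from h import *
from kin import *
o=r.get_obs();print(o['joint_positions'].round(2),o['wrist_force'])
r.snapshot('wrist');print(fitbeaker('wrist','beaker_medium',r.get_calibration('wrist'),(455,-413)))
T=tool(90,55);plan(([455.5,-413.4,53],T))
```

```text
[ 1.17  1.13 -0.45  0.77 -0.23  2.03  0.78] [-0.10759308 -0.10717954 -0.21832374]
(array([ 455. , -414.8]), np.float64(0.024), 0.66)
[ 455.8 -487.1  106.5] t 49.4
[455.5, -413.4, 53] [-0.002, -0.0004, 0.1213] [-0.0001, 0.0001, 0.0003] rows 1.8
```

Emit:
{"name": "move_arm", "arguments": {
  "moves": [
    {"xyz":[-0.002,-0.0007,0.03],"turn":[0,0,0]},
    {"xyz":[-0.002,-0.0007,0.06],"turn":[0,0,0]},
    {"xyz":[-0.002,-0.0007,0.09],"turn":[0,0,0]},
    {"xyz":[-0.002,-0.0007,0.11],"turn":[0,0,0]},
    {"xyz":[-0.002,-0.0007,0.12],"turn":[0,0,0]},
    {"xyz":[-0.002,-0.0007,0.12],"turn":[0,0,0]},
    {"xyz":[-0.002,-0.0007,0.12],"turn":[0,0,0]},
    {"xyz":[-0.002,-0.0007,0.12],"turn":[0,0,0]}
  ]
}}

```text
clock: 50.2
position: [454.8, -415.1, 52.8]
tool_rot: [-1.644, -1.643, -0.856]
wrist_force: [1.1, 1.0, 0.7]
gripper_width: 1.006
grasp_force: 0.0
```

Emit:
{"name": "move_arm", "arguments": {
  "gripper": 0,
  "squeeze": 40,
  "moves": [
    {"xyz":[0,0,0],"turn":[0,0,0]},
    {"xyz":[0,0,0],"turn":[0,0,0]},
    {"xyz":[0,0,0],"turn":[0,0,0]},
    {"xyz":[0,0,0],"turn":[0,0,0]},
    {"xyz":[0,0,0],"turn":[0,0,0]}
  ]
}}

```text
clock: 50.7
position: [454.9, -414.4, 53.0]
tool_rot: [-1.643, -1.643, -0.857]
wrist_force: [0.2, -2.6, 6.1]
gripper_width: 0.727
grasp_force: 42.1
```

Run:
```python
from h import *
from kin import *
T=tool(90,55);p=r.get_obs()['position'];plan(([p[0],p[1],205],T),([478,95,225],T))
q=r.get_obs()['joint_positions'];print(q.round(2))
for p,t in [([478,95,225],T),([478,95,225],tool(90,65,90)),([478,95,160],tool(90,82,179))]: q,e,ea=ik(p,t,q);print(p,q.round(2),round(e,1),round(ea,1))
```

```text
[ 454.9 -414.4   53. ] t 50.7
[np.float64(454.94288960598476), np.float64(-414.425469361865), 205] [0.1661, 0.0001, -0.1161] [0.0002, -0.0003, 0.0001] rows 3.0
[478, 95, 225] [0.577, 0.0308, 0.4255] [0.0002, -0.0003, 0.0001] rows 10.2
[ 1.19  1.05 -0.47  1.06 -0.23  1.82  0.81]
[478, 95, 225] [ 1.04  0.33 -0.82  1.93 -0.72  1.33  0.52] 0.0 0.0
[478, 95, 225] [ 0.9   0.39 -0.61  1.94 -0.86  1.41 -0.9 ] 0.0 0.0
[478, 95, 160] [ 0.75  0.67 -0.38  1.95 -1.    1.51 -2.15] 0.0 0.0
```

Emit:
{"name": "move_arm", "arguments": {
  "moves": [
    {"xyz":[0.03,0,-0.0215],"turn":[0,0,0]},
    {"xyz":[0.07,0,-0.05],"turn":[0,0,0]},
    {"xyz":[0.12,0,-0.086],"turn":[0,0,0]},
    {"xyz":[0.166,0,-0.116],"turn":[0,0,0]},
    {"xyz":[0.577,0.031,0.4255],"turn":[0,0,0]},
    {"xyz":[0.577,0.031,0.4255],"turn":[0,0,0]},
    {"xyz":[0.577,0.031,0.4255],"turn":[0,0,0]},
    {"xyz":[0.577,0.031,0.4255],"turn":[0,0,0]},
    {"xyz":[0.577,0.031,0.4255],"turn":[0,0,0]},
    {"xyz":[0.577,0.031,0.4255],"turn":[0,0,0]},
    {"xyz":[0.577,0.031,0.4255],"turn":[0,0,0]},
    {"xyz":[0.577,0.031,0.4255],"turn":[0,0,0]},
    {"xyz":[0.577,0.031,0.4255],"turn":[0,0,0]},
    {"xyz":[0.577,0.031,0.4255],"turn":[0,0,0]},
    {"xyz":[0.577,0.031,0.4255],"turn":[0,0,0]},
    {"xyz":[0.577,0.031,0.4255],"turn":[0,0,0]},
    {"xyz":[0.577,0.031,0.4255],"turn":[0,0,0]},
    {"xyz":[0.577,0.031,0.4255],"turn":[0,0,0]},
    {"xyz":[0.577,0.031,0.4255],"turn":[0,0,0]}
  ]
}}

```text
clock: 52.6
position: [478.4, 93.9, 224.4]
tool_rot: [-1.644, -1.641, -0.857]
wrist_force: [-0.4, 0.4, -1.5]
gripper_width: 0.721
grasp_force: 43.8
```

Run:
```python
from h import *
from kin import *
o=r.get_obs();q=o['joint_positions'];print(q.round(2),o['gripper_width'],o['grasp_force'])
W=[([480,95,220],tool(90,65,90)),([480,95,165],tool(90,70,130)),([480,95,145],tool(90,75,179))]
for p,T in W: q,e,ea=ik(p,T,q);print(q.round(2),round(e,1),round(ea,1))
plan(*W)
```

```text
[ 1.04  0.33 -0.82  1.92 -0.72  1.32  0.52] 0.7212561158319921 43.84946075384505
[ 0.9   0.4  -0.61  1.94 -0.85  1.4  -0.9 ] 0.0 0.0
[ 0.81  0.53 -0.49  1.96 -0.89  1.38 -1.45] 0.0 0.0
[ 0.72  0.6  -0.36  1.96 -0.96  1.44 -2.19] 0.0 0.0
[478.4  93.9 224.4] t 52.6
[480, 95, 220] [-0.0039, 0.0021, 0.0046] [0.0437, 0.0429, 0.4982] rows 10.5
[480, 95, 165] [-0.064, 0.0022, 0.0465] [0.0942, 0.0432, 0.7169] rows 4.7
[480, 95, 145] [-0.0859, 0.0022, 0.0618] [0.172, 0.0006, 0.9792] rows 5.7
```

Emit:
{"name": "move_arm", "arguments": {
  "moves": [
    {"xyz":[-0.004,0.002,0.005],"turn":[0.044,0.043,0.498]},
    {"xyz":[-0.004,0.002,0.005],"turn":[0.044,0.043,0.498]},
    {"xyz":[-0.004,0.002,0.005],"turn":[0.044,0.043,0.498]},
    {"xyz":[-0.004,0.002,0.005],"turn":[0.044,0.043,0.498]},
    {"xyz":[-0.004,0.002,0.005],"turn":[0.044,0.043,0.498]},
    {"xyz":[-0.004,0.002,0.005],"turn":[0.044,0.043,0.498]},
    {"xyz":[-0.004,0.002,0.005],"turn":[0.044,0.043,0.498]},
    {"xyz":[-0.004,0.002,0.005],"turn":[0.044,0.043,0.498]},
    {"xyz":[-0.004,0.002,0.005],"turn":[0.044,0.043,0.498]},
    {"xyz":[-0.004,0.002,0.005],"turn":[0.044,0.043,0.498]},
    {"xyz":[-0.004,0.002,0.005],"turn":[0.044,0.043,0.498]},
    {"xyz":[-0.064,0.002,0.0465],"turn":[0.094,0.043,0.717]},
    {"xyz":[-0.064,0.002,0.0465],"turn":[0.094,0.043,0.717]},
    {"xyz":[-0.064,0.002,0.0465],"turn":[0.094,0.043,0.717]},
    {"xyz":[-0.064,0.002,0.0465],"turn":[0.094,0.043,0.717]},
    {"xyz":[-0.086,0.002,0.062],"turn":[0.172,0.001,0.979]},
    {"xyz":[-0.086,0.002,0.062],"turn":[0.172,0.001,0.979]},
    {"xyz":[-0.086,0.002,0.062],"turn":[0.172,0.001,0.979]},
    {"xyz":[-0.086,0.002,0.062],"turn":[0.172,0.001,0.979]},
    {"xyz":[-0.086,0.002,0.062],"turn":[0.172,0.001,0.979]}
  ]
}}

```text
clock: 54.6
position: [479.9, 95.6, 144.5]
tool_rot: [-1.537, 1.219, 0.927]
wrist_force: [-0.4, -0.5, -0.0]
gripper_width: 0.719
grasp_force: 43.9
```

Run:
```python
from h import *
from kin import *
W=[([480,95,147],tool(90,78,179)),([480,95,158],tool(90,83,179))];plan(*W)
```

```text
[479.9  95.6 144.5] t 54.6
[480, 95, 147] [-0.0029, -0.0007, -0.0017] [0.0057, -0.0226, 0.0653] rows 1.5
[480, 95, 158] [-0.0166, -0.0038, -0.0057] [0.009, -0.0502, 0.065] rows 0.6
```

Emit:
{"name": "move_arm", "arguments": {
  "moves": [
    {"xyz":[-0.003,0,-0.002],"turn":[0.006,-0.023,0.065]},
    {"xyz":[-0.003,0,-0.002],"turn":[0.006,-0.023,0.065]},
    {"xyz":[-0.017,-0.004,-0.006],"turn":[0.009,-0.05,0.065]},
    {"xyz":[-0.017,-0.004,-0.006],"turn":[0.009,-0.05,0.065]},
    {"xyz":[-0.005,0,-0.002],"turn":[0.009,-0.05,0.065]},
    {"xyz":[-0.017,-0.004,-0.006],"turn":[0.009,-0.05,0.065]},
    {"xyz":[-0.005,0,-0.002],"turn":[0.009,-0.05,0.065]},
    {"xyz":[-0.017,-0.004,-0.006],"turn":[0.009,-0.05,0.065]},
    {"xyz":[-0.017,-0.004,-0.006],"turn":[0.009,-0.05,0.065]}
  ]
}}

```text
clock: 55.5
position: [479.9, 95.9, 160.0]
tool_rot: [-1.315, 1.279, 1.132]
wrist_force: [0.4, 0.5, -1.2]
gripper_width: 0.723
grasp_force: 44.0
```

Run:
```python
from h import *
from kin import *
W=[([480,95,225],tool(90,70,90)),([480,95,225],tool(90,55,5))];plan(*W)
```

```text
[479.9  95.9 160. ] t 55.5
[480, 95, 225] [-0.0858, -0.0023, -0.0119] [-0.0561, 0.056, -0.4895] rows 10.4
[480, 95, 225] [-0.0858, -0.0023, -0.0119] [-0.2328, 0.0085, -0.9364] rows 10.0
```

Emit:
{"name": "move_arm", "arguments": {
  "moves": [
    {"xyz":[-0.086,-0.002,-0.012],"turn":[-0.056,0.056,-0.49]},
    {"xyz":[-0.086,-0.002,-0.012],"turn":[-0.056,0.056,-0.49]},
    {"xyz":[-0.086,-0.002,-0.012],"turn":[-0.056,0.056,-0.49]},
    {"xyz":[-0.086,-0.002,-0.012],"turn":[-0.056,0.056,-0.49]},
    {"xyz":[-0.086,-0.002,-0.012],"turn":[-0.056,0.056,-0.49]},
    {"xyz":[-0.086,-0.002,-0.012],"turn":[-0.056,0.056,-0.49]},
    {"xyz":[-0.086,-0.002,-0.012],"turn":[-0.056,0.056,-0.49]},
    {"xyz":[-0.086,-0.002,-0.012],"turn":[-0.056,0.056,-0.49]},
    {"xyz":[-0.086,-0.002,-0.012],"turn":[-0.056,0.056,-0.49]},
    {"xyz":[-0.086,-0.002,-0.012],"turn":[-0.056,0.056,-0.49]},
    {"xyz":[-0.086,-0.002,-0.012],"turn":[-0.233,0.0085,-0.936]},
    {"xyz":[-0.086,-0.002,-0.012],"turn":[-0.233,0.0085,-0.936]},
    {"xyz":[-0.086,-0.002,-0.012],"turn":[-0.233,0.0085,-0.936]},
    {"xyz":[-0.086,-0.002,-0.012],"turn":[-0.233,0.0085,-0.936]},
    {"xyz":[-0.086,-0.002,-0.012],"turn":[-0.233,0.0085,-0.936]},
    {"xyz":[-0.086,-0.002,-0.012],"turn":[-0.233,0.0085,-0.936]},
    {"xyz":[-0.086,-0.002,-0.012],"turn":[-0.233,0.0085,-0.936]},
    {"xyz":[-0.086,-0.002,-0.012],"turn":[-0.233,0.0085,-0.936]},
    {"xyz":[-0.086,-0.002,-0.012],"turn":[-0.233,0.0085,-0.936]},
    {"xyz":[-0.086,-0.002,-0.012],"turn":[-0.233,0.0085,-0.936]}
  ]
}}

```text
clock: 57.5
position: [479.3, 95.1, 224.1]
tool_rot: [-1.726, -1.507, -0.781]
wrist_force: [-0.4, -0.8, -0.1]
gripper_width: 0.717
grasp_force: 44.1
```

Run:
```python
from h import *
from kin import *
T=tool(90,55);W=[([480,95,225],T),([457,-405,190],T),([457,-405,75],T),([457,-405,55],T)];plan(*W)
```

```text
[479.3  95.1 224.1] t 57.5
[480, 95, 225] [0.001, 0.0008, -0.0008] [-0.0027, -0.0017, -0.0443] rows 0.9
[457, -405, 190] [-0.4174, 0.0242, -0.5223] [-0.0027, -0.0017, -0.0443] rows 10.0
[457, -405, 75] [-0.5422, 0.0424, -0.4351] [-0.0027, -0.0017, -0.0443] rows 2.3
[457, -405, 55] [-0.5639, 0.0456, -0.42] [-0.0027, -0.0017, -0.0443] rows 0.4
```

Emit:
{"name": "move_arm", "arguments": {
  "moves": [
    {"xyz":[-0.4174,0.024,-0.522],"turn":[-0.003,-0.002,-0.044]},
    {"xyz":[-0.4174,0.024,-0.522],"turn":[-0.003,-0.002,-0.044]},
    {"xyz":[-0.4174,0.024,-0.522],"turn":[-0.003,-0.002,-0.044]},
    {"xyz":[-0.4174,0.024,-0.522],"turn":[-0.003,-0.002,-0.044]},
    {"xyz":[-0.4174,0.024,-0.522],"turn":[-0.003,-0.002,-0.044]},
    {"xyz":[-0.4174,0.024,-0.522],"turn":[-0.003,-0.002,-0.044]},
    {"xyz":[-0.4174,0.024,-0.522],"turn":[-0.003,-0.002,-0.044]},
    {"xyz":[-0.4174,0.024,-0.522],"turn":[-0.003,-0.002,-0.044]},
    {"xyz":[-0.4174,0.024,-0.522],"turn":[-0.003,-0.002,-0.044]},
    {"xyz":[-0.4174,0.024,-0.522],"turn":[-0.003,-0.002,-0.044]},
    {"xyz":[-0.4174,0.024,-0.522],"turn":[-0.003,-0.002,-0.044]},
    {"xyz":[-0.4174,0.024,-0.522],"turn":[-0.003,-0.002,-0.044]},
    {"xyz":[-0.4174,0.024,-0.522],"turn":[-0.003,-0.002,-0.044]},
    {"xyz":[-0.4174,0.024,-0.522],"turn":[-0.003,-0.002,-0.044]},
    {"xyz":[-0.46,0.03,-0.492],"turn":[-0.003,-0.002,-0.044]},
    {"xyz":[-0.51,0.038,-0.457],"turn":[-0.003,-0.002,-0.044]},
    {"xyz":[-0.5422,0.0424,-0.435],"turn":[-0.003,-0.002,-0.044]},
    {"xyz":[-0.558,0.045,-0.424],"turn":[-0.003,-0.002,-0.044]},
    {"xyz":[-0.5639,0.0456,-0.42],"turn":[-0.003,-0.002,-0.044]},
    {"xyz":[-0.5639,0.0456,-0.42],"turn":[-0.003,-0.002,-0.044]}
  ]
}}

```text
clock: 59.5
position: [454.8, -404.7, 54.9]
tool_rot: [-1.648, -1.636, -0.853]
wrist_force: [-0.1, 0.3, -0.1]
gripper_width: 0.721
grasp_force: 44.1
```

Emit:
{"name": "move_arm", "arguments": {
  "moves": [
    {"xyz":[0,0,0],"turn":[0,0,0]},
    {"xyz":[0,0,0],"turn":[0,0,0]},
    {"xyz":[-0.001,0,0.0007],"turn":[0,0,0]},
    {"xyz":[-0.001,0,0.0007],"turn":[0,0,0]}
  ]
}}

```text
clock: 59.9
position: [454.5, -405.1, 53.5]
tool_rot: [-1.649, -1.636, -0.853]
wrist_force: [-0.7, -0.2, -0.6]
gripper_width: 0.72
grasp_force: 44.1
```

Emit:
{"name": "move_arm", "arguments": {
  "gripper": 1,
  "moves": [
    {"xyz":[0,0,0],"turn":[0,0,0]},
    {"xyz":[0,0,0],"turn":[0,0,0]},
    {"xyz":[0,0,0],"turn":[0,0,0]},
    {"xyz":[0,0,-0.03],"turn":[0,0,0]},
    {"xyz":[0,0,-0.07],"turn":[0,0,0]},
    {"xyz":[0,0,-0.11],"turn":[0,0,0]},
    {"xyz":[0,0,-0.14],"turn":[0,0,0]},
    {"xyz":[0.1,0,-0.19],"turn":[0,0,0]},
    {"xyz":[0.2,0,-0.25],"turn":[0,0,0]},
    {"xyz":[0.2,0,-0.25],"turn":[0,0,0]},
    {"xyz":[0.2,0,-0.25],"turn":[0,0,0]}
  ]
}}

```text
clock: 61.0
position: [453.6, -467.7, 274.6]
tool_rot: [-1.71, -1.672, -0.895]
wrist_force: [1.9, 0.2, -1.1]
gripper_width: 1.0
grasp_force: 0.0
```

Run:
```python
from h import *
from kin import *
print(r.get_obs()['joint_positions'].round(2))
plan(([500,-250,330],down(-15)))
q=r.get_obs()['joint_positions']
for p,t in [([500,-250,330],down(-15)),([455,-405,68],down(0)),([622,-255,90],down(0))]: q,e,ea=ik(p,t,q);print(p,q.round(2),round(e,1),round(ea,1))
```

```text
[ 1.37  1.04 -1.03  0.79  0.01  2.09  0.45]
[ 453.6 -467.7  274.6] t 61.0
[500, -250, 330] [0.2346, 0.0518, 0.1891] [-0.0169, -0.2925, 0.0708] rows 6.3
[500, -250, 330] [ 1.32  0.27 -1.13  1.48  0.25  1.54 -0.07] 0.0 0.0
[455, -405, 68] [ 1.41  0.59 -1.    1.71  0.54  1.15  0.26] 0.0 0.0
[622, -255, 90] [ 0.99  0.68 -0.97  1.52  0.58  1.25 -0.06] 0.0 0.0
```

Emit:
{"name": "move_arm", "arguments": {
  "moves": [
    {"xyz":[0.235,0.052,0.189],"turn":[-0.017,-0.292,0.071]},
    {"xyz":[0.235,0.052,0.189],"turn":[-0.017,-0.292,0.071]},
    {"xyz":[0.235,0.052,0.189],"turn":[-0.017,-0.292,0.071]},
    {"xyz":[0.235,0.052,0.189],"turn":[-0.017,-0.292,0.071]},
    {"xyz":[0.235,0.052,0.189],"turn":[-0.017,-0.292,0.071]},
    {"xyz":[0.235,0.052,0.189],"turn":[-0.017,-0.292,0.071]},
    {"xyz":[0.235,0.052,0.189],"turn":[-0.017,-0.292,0.071]},
    {"xyz":[0.235,0.052,0.189],"turn":[-0.017,-0.292,0.071]},
    {"xyz":[0.235,0.052,0.189],"turn":[-0.017,-0.292,0.071]},
    {"xyz":[0.235,0.052,0.189],"turn":[-0.017,-0.292,0.071]},
    {"xyz":[0.235,0.052,0.189],"turn":[-0.017,-0.292,0.071]}
  ]
}}

```text
clock: 62.1
position: [499.2, -255.3, 326.8]
tool_rot: [-2.496, -1.899, -0.003]
wrist_force: [-0.0, -0.1, -0.5]
gripper_width: 0.999
grasp_force: 0.0
```

Run:
```python
from h import *
from kin import *
ims=[]
for cam in('wrist','top'):
    im=r.snapshot(cam);cal=r.get_calibration(cam);save(im,cam+'13.png')
    for n,g in [('beaker_large',(623,-255)),('beaker_medium',(455,-405)),('beaker_small',(465,-269))]: print(cam,n,fitbeaker(cam,n,cal,g))
    for d in r.look_for(cam,'pellet0')[:9]: print(cam,np.round(d['position']),round(d['confidence'],2),px2w(cam,d['position'],30,cal).round(0))
    ims.append(im)
# composite: well from top (x6), wrist beaker area (x2)
u=w2px('top',[495,53,23]).astype(int);a=cv2.resize(ims[1][u[1]-30:u[1]+30,u[0]-50:u[0]+30],(800,600)[:2] and (400,300),interpolation=cv2.INTER_CUBIC)
cal=r.get_calibration('wrist')
def crop(P):
    v=w2px('wrist',P,cal).astype(int);v=np.clip(v,[45,45],[594,434]);return cv2.resize(ims[0][v[1]-45:v[1]+45,v[0]-45:v[0]+45],(300,300),interpolation=cv2.INTER_CUBIC)
v=w2px('wrist',[495,53,23],cal);print('well px',v)
b=np.zeros((300,800,3),np.uint8);b[:,:300]=crop([455,-405,40]);b[:,300:600]=crop([465,-269,45])
t=np.zeros((300,800,3),np.uint8);t[:,:400]=a;t[:,400:]=cv2.resize(ims[0],(400,300));save(np.vstack([t,b]),'comp.png')
print(r.get_obs()['position'])
```

```text
wrist beaker_large (array([ 621.6, -254. ]), np.float64(0.021), 0.63)
wrist beaker_medium (array([ 454.5, -405.2]), np.float64(0.061), 0.8)
wrist beaker_small None
top beaker_large (array([ 625. , -254.5]), np.float64(0.043), 0.91)
top beaker_medium (array([ 456. , -406.4]), np.float64(0.272), 0.88)
top beaker_small (array([ 467.3, -270. ]), np.float64(0.082), 0.95)
well px [255.23090696 -35.36476585]
[ 499.70717349 -253.59087121  327.596657  ]
```

Run:
```python
from h import *
im=cv2.imread('pics/wrist13.png');cal=r.get_calibration('wrist')
# early picture comparison uses w10 (full beakers)
from kin import D
def dark(im,cal,x,y,rad,z,n):
    t=np.linspace(0,2*np.pi,40);P=np.array([w2px('wrist',[x+rad*np.cos(k),y+rad*np.sin(k),z],cal) for k in t]);m=cv2.fillConvexPoly(np.zeros(im.shape[:2],np.uint8),np.round(P).astype(np.int32),1)>0
    v=im.max(2)[m];h=im[m];print(n,m.sum(),'max-chan percentiles',np.percentile(v,[0,5,10,25,50,90]),'grey dark',((h.max(1).astype(int)-h.min(1)<25)&(h.max(1)<90)).sum())
dark(im,cal,454.5,-405.2,23,8,'med');dark(im,cal,465.5,-269.5,15,8,'small');dark(im,cal,454.5,-405.2,28,60,'med upper')
# same for w10
d=D[1];print(np.round(d[1],1));E=np.array(cal['extrinsics']);o=r.get_obs()
T0=np.eye(4);T0[:3,:3]=R.from_rotvec(o['tool_rot']).as_matrix();T0[:3,3]=o['position'];T1=np.eye(4);T1[:3,:3]=R.from_rotvec(d[2]).as_matrix();T1[:3,3]=d[1]
c1=dict(K=cal['K'],extrinsics=E@T0@np.linalg.inv(T1));i1=cv2.imread('pics/w10.png')
dark(i1,c1,455,-413.4,23,8,'med full');dark(i1,c1,462.2,-278,15,8,'small full')
```

```text
med 829 max-chan percentiles [ 80.  83.  83.  84. 102. 169.] grey dark 329
small 459 max-chan percentiles [ 83.   87.   93.8 103.  104.  156. ] grey dark 0
med upper 1399 max-chan percentiles [ 81.  84.  85.  87.  99. 163.] grey dark 559
[ 540.8 -238.8  329.1]
med full 746 max-chan percentiles [ 35.    52.25  63.    83.    85.   135.  ] grey dark 519
small full 423 max-chan percentiles [ 42.  62.  64.  84.  90. 141.] grey dark 79
```

Both beakers measure empty: darkest interior pixel is 80 now against 35 when full. Regrasp medium from straight above for nesting.

Run:
```python
from h import *
plan(([454.5,-405.2,150],-15),([454.5,-405.2,60],-15))
```

```text
[ 499.7 -253.6  327.6] t 62.6
[454.5, -405.2, 150] [-0.2114, -0.0043, 0.2364] [-0.0005, -0.0007, -0.0018] rows 4.8
[454.5, -405.2, 60] [-0.2116, -0.0041, 0.3564] [-0.0005, -0.0007, -0.0018] rows 1.8
```

Emit:
{"name": "move_arm", "arguments": {
  "gripper": 1,
  "moves": [
    {"xyz":[-0.2114,-0.004,0.236],"turn":[0,0,-0.002]},
    {"xyz":[-0.2114,-0.004,0.236],"turn":[0,0,-0.002]},
    {"xyz":[-0.2114,-0.004,0.236],"turn":[0,0,-0.002]},
    {"xyz":[-0.2114,-0.004,0.236],"turn":[0,0,-0.002]},
    {"xyz":[-0.2114,-0.004,0.236],"turn":[0,0,-0.002]},
    {"xyz":[-0.2114,-0.004,0.236],"turn":[0,0,-0.002]},
    {"xyz":[-0.2114,-0.004,0.236],"turn":[0,0,-0.002]},
    {"xyz":[-0.2114,-0.004,0.236],"turn":[0,0,-0.002]},
    {"xyz":[-0.2114,-0.004,0.236],"turn":[0,0,-0.002]}
  ]
}}

```text
clock: 63.5
position: [455.9, -404.5, 151.7]
tool_rot: [-2.49, -1.915, -0.002]
wrist_force: [-0.8, -0.5, -0.6]
gripper_width: 0.997
grasp_force: 0.0
```

Run:
```python
from h import *
plan(([454.5,-405.2,60],-15))
```

```text
[ 455.9 -404.5  151.7] t 63.5
[454.5, -405.2, 60] [-0.0015, -0.0017, 0.1223] [0.0001, -0.0004, 0.0007] rows 1.8
```

Emit:
{"name": "move_arm", "arguments": {
  "moves": [
    {"xyz":[-0.001,-0.001,0.03],"turn":[0,0,0]},
    {"xyz":[-0.001,-0.001,0.06],"turn":[0,0,0]},
    {"xyz":[-0.001,-0.001,0.09],"turn":[0,0,0]},
    {"xyz":[-0.001,-0.001,0.11],"turn":[0,0,0]},
    {"xyz":[-0.001,-0.001,0.1215],"turn":[0,0,0]},
    {"xyz":[-0.001,-0.001,0.1215],"turn":[0,0,0]},
    {"xyz":[-0.001,-0.001,0.1215],"turn":[0,0,0]}
  ]
}}

```text
clock: 64.2
position: [454.3, -405.8, 60.1]
tool_rot: [-2.491, -1.912, -0.001]
wrist_force: [0.4, -0.2, -0.3]
gripper_width: 1.0
grasp_force: 0.0
```

Emit:
{"name": "move_arm", "arguments": {
  "gripper": 0,
  "squeeze": 35,
  "moves": [
    {"xyz":[0,0,0],"turn":[0,0,0]},
    {"xyz":[0,0,0],"turn":[0,0,0]},
    {"xyz":[0,0,0],"turn":[0,0,0]},
    {"xyz":[0,0,0],"turn":[0,0,0]},
    {"xyz":[0,0,0],"turn":[0,0,0]}
  ]
}}

```text
clock: 64.7
position: [453.4, -405.7, 59.3]
tool_rot: [-2.49, -1.911, -0.0]
wrist_force: [-0.4, 0.7, -1.3]
gripper_width: 0.141
grasp_force: 2.4
```

Run:
```python
from h import *
p=r.get_obs()['position'];plan(([p[0],p[1],190],-15),([621.6,-254,190],-15),([621.6,-254,70],-15))
```

```text
[ 453.4 -405.7   59.3] t 64.7
[np.float64(453.4300782109739), np.float64(-405.74445801268854), 190] [0.0003, -0.0003, -0.1743] [-0.0006, -0.0006, 0.0001] rows 2.6
[621.6, -254, 190] [0.2537, 0.1639, -0.1741] [-0.0006, -0.0006, 0.0001] rows 4.5
[621.6, -254, 70] [0.2535, 0.1642, -0.0141] [-0.0006, -0.0006, 0.0001] rows 2.4
```

The grip closed to 0.14, so the beaker was missed. Check where it is before moving.

Run:
```python
from h import *
o=r.get_obs();print(o['gripper_width'],o['grasp_force'],o['wrist_force'])
for cam in('wrist','scene','top'):
    im=r.snapshot(cam);save(im,cam+'14.png');cal=r.get_calibration(cam)
    for n,h in(('beaker_medium',35),('beaker_small',40)):
        for d in r.silhouettes(cam,n)[:2]:
            ys,xs=np.nonzero(d['region']);print(cam,n,np.round(d['position']),round(d['confidence'],2),px2w(cam,d['position'],h,cal).round(0),[xs.min(),xs.max(),ys.min(),ys.max()])
    print(cam,'med fit',fitbeaker(cam,'beaker_medium',cal,(455,-405)))
```

```text
0.14102801332500256 2.4379967522691004 [-0.42503167  0.66033308 -1.30135142]
wrist beaker_medium [378. 276.] 0.71 [ 479. -409.   35.] [np.int64(290), np.int64(465), np.int64(214), np.int64(369)]
wrist beaker_small [269.  19.] 0.95 [ 461. -279.   40.] [np.int64(203), np.int64(319), np.int64(0), np.int64(53)]
wrist med fit None
scene beaker_medium [137. 236.] 0.66 [ 477. -416.   35.] [np.int64(118), np.int64(153), np.int64(218), np.int64(253)]
scene beaker_small [197. 233.] 0.63 [ 460. -275.   40.] [np.int64(185), np.int64(209), np.int64(215), np.int64(250)]
scene med fit (array([ 474. , -416.8]), np.float64(0.081), 0.66)
top beaker_medium [485. 252.] 0.96 [ 481. -413.   35.] [np.int64(472), np.int64(496), np.int64(237), np.int64(263)]
top beaker_small [430. 257.] 0.74 [ 471. -275.   40.] [np.int64(418), np.int64(442), np.int64(248), np.int64(267)]
top med fit (array([ 484.7, -411.5]), np.float64(0.47), 0.96)
```

Run:
```python
import cv2,numpy as np
w=cv2.imread('pics/wrist14.png');s=cv2.imread('pics/scene14.png');t=cv2.imread('pics/top14.png')
a=cv2.resize(w[100:460,200:520],(500,600),interpolation=cv2.INTER_CUBIC)
b=cv2.resize(s[190:290,95:195],(300,300),interpolation=cv2.INTER_CUBIC);c=cv2.resize(t[200:300,430:530],(300,300),interpolation=cv2.INTER_CUBIC)
cv2.imwrite('pics/comp14.png',np.hstack([a,np.vstack([b,c])]))
```

```text
(no output)
```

View pics/comp14.png

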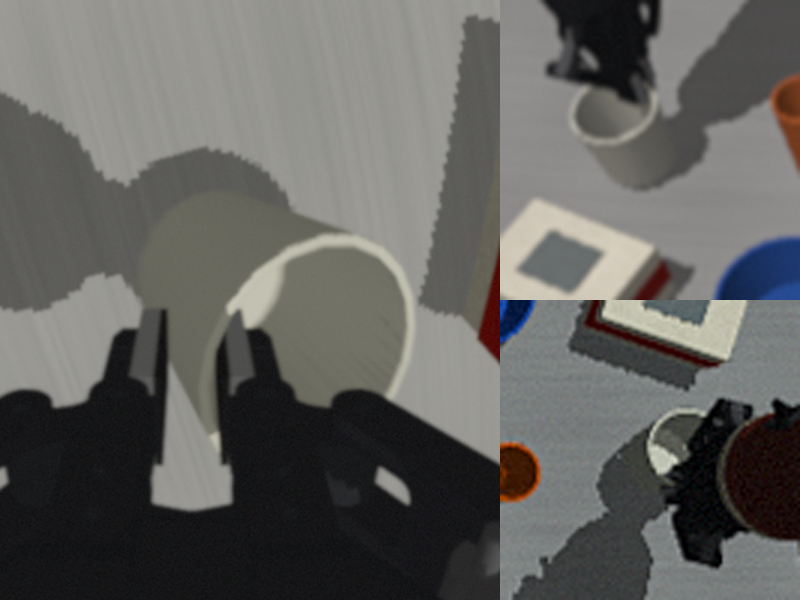

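The right finger is inside the beaker's mouth and the left one outside, so they straddle its near wall; the beaker stands near x 478. Open slightly, lift out and remeasure.

Emit:
{"name": "move_arm", "arguments": {
  "gripper": 0.35,
  "moves": [
    {"xyz":[0,0,0],"turn":[0,0,0]},
    {"xyz":[0,0,0],"turn":[0,0,0]},
    {"xyz":[0,0,-0.01],"turn":[0,0,0]},
    {"xyz":[0,0,-0.03],"turn":[0,0,0]},
    {"xyz":[0,0,-0.05],"turn":[0,0,0]},
    {"xyz":[0,0,-0.1],"turn":[0,0,0]},
    {"xyz":[0.09,0,-0.2],"turn":[0,0,0]},
    {"xyz":[0.09,0,-0.25],"turn":[0,0,0]},
    {"xyz":[0.09,0,-0.25],"turn":[0,0,0]},
    {"xyz":[0.09,0,-0.25],"turn":[0,0,0]},
    {"xyz":[0.09,0,-0.25],"turn":[0,0,0]}
  ]
}}

```text
clock: 66.4
position: [471.8, -340.9, 248.4]
tool_rot: [2.491, 1.914, 0.0]
wrist_force: [-0.4, 0.5, 0.1]
gripper_width: 0.351
grasp_force: 0.0
```

Run:
```python
from h import *
print(r.get_obs()['position'])
for cam in('wrist','scene','top'):
    im=r.snapshot(cam);cal=r.get_calibration(cam);save(im,cam+'15.png')
    for n,g in [('beaker_large',(623,-255)),('beaker_medium',(477,-412)),('beaker_small',(465,-269))]: print(cam,n,fitbeaker(cam,n,cal,g))
```

```text
[ 471.76235207 -340.89676363  248.43424676]
wrist beaker_large (array([ 619.3, -254.6]), np.float64(0.038), 0.86)
wrist beaker_medium None
wrist beaker_small (array([ 463.8, -269.3]), np.float64(0.053), 0.9)
scene beaker_large (array([ 621.8, -254.5]), np.float64(0.037), 0.78)
scene beaker_medium (array([ 476.8, -412.1]), np.float64(0.035), 0.97)
scene beaker_small None
top beaker_large (array([ 624.8, -255.7]), np.float64(0.036), 0.58)
top beaker_medium (array([ 480.1, -404.1]), np.float64(0.347), 0.61)
top beaker_small None
```

Emit:
{"name": "move_arm", "arguments": {
  "gripper": 1,
  "moves": [
    {"xyz":[-0.13,-0.02,0],"turn":[0,0,0]},
    {"xyz":[-0.13,-0.02,0],"turn":[0,0,0]},
    {"xyz":[-0.13,-0.02,0],"turn":[0,0,0]},
    {"xyz":[-0.13,-0.02,0],"turn":[0,0,0]},
    {"xyz":[-0.13,-0.02,0],"turn":[0,0,0]},
    {"xyz":[-0.13,-0.02,0],"turn":[0,0,0]}
  ]
}}

```text
clock: 67.6
position: [432.5, -429.8, 246.9]
tool_rot: [-2.488, -1.914, -0.001]
wrist_force: [0.3, 0.5, -0.5]
gripper_width: 1.002
grasp_force: 0.0
```

Run:
```python
from h import *
print(r.get_obs()['position'])
for cam in('wrist','scene','top'):
    im=r.snapshot(cam);cal=r.get_calibration(cam);save(im,cam+'16.png')
    for n,g in [('beaker_medium',(477,-412)),('beaker_small',(465,-269))]: print(cam,n,fitbeaker(cam,n,cal,g))
    for d in r.mark_of(cam,'beaker_medium')[:2]: print(' m',np.round(d['position']),round(d['confidence'],2),px2w(cam,d['position'],0,cal).round(0))
plan(([476.8,-412,60],-15))
```

```text
[ 432.53403427 -429.82887069  246.87298818]
wrist beaker_medium (array([ 476.3, -411.3]), np.float64(0.052), 0.58)
wrist beaker_small (array([ 465.3, -268.6]), np.float64(0.044), 0.92)
 m [358. 174.] 0.66 [ 474. -412.    0.]
scene beaker_medium (array([ 477., -412.]), np.float64(0.037), 0.86)
scene beaker_small (array([ 465.4, -269. ]), np.float64(0.047), 0.59)
 m [144. 246.] 0.56 [ 479. -408.    0.]
 m [272. 277.] 0.35 [551. -86.   0.]
top beaker_medium None
top beaker_small None
 m [483. 255.] 0.71 [ 475. -421.    0.]
[ 431.6 -431.2  246.6] t 68.2
[476.8, -412, 60] [0.0398, 0.052, 0.2488] [-0.0005, -0.0006, 0.0001] rows 3.9
```

Emit:
{"name": "move_arm", "arguments": {
  "moves": [
    {"xyz":[0.04,0.0517,0.13],"turn":[0,0,0]},
    {"xyz":[0.04,0.0517,0.13],"turn":[0,0,0]},
    {"xyz":[0.04,0.0517,0.13],"turn":[0,0,0]},
    {"xyz":[0.04,0.0517,0.13],"turn":[0,0,0]},
    {"xyz":[0.04,0.0517,0.13],"turn":[0,0,0]},
    {"xyz":[0.04,0.0517,0.13],"turn":[0,0,0]}
  ]
}}

```text
clock: 68.8
position: [476.9, -413.4, 151.2]
tool_rot: [2.493, 1.911, 0.001]
wrist_force: [-0.1, -0.5, 0.0]
gripper_width: 1.006
grasp_force: 0.0
```

Run:
```python
from h import *
im=r.snapshot('wrist');cal=r.get_calibration('wrist');save(im,'w17.png')
print(fitbeaker('wrist','beaker_medium',cal,(477,-412)))
plan(([476.6,-411.8,58],-15))
```

```text
(array([ 476.9, -410.5]), np.float64(0.04), 0.78)
[ 476.7 -413.1  150.7] t 68.9
[476.6, -411.8, 58] [0.0016, -0.0007, 0.1237] [0.0001, -0.0001, -0.0003] rows 1.9
```

Emit:
{"name": "move_arm", "arguments": {
  "moves": [
    {"xyz":[0.002,-0.0004,0.03],"turn":[0,0,0]},
    {"xyz":[0.002,-0.0004,0.06],"turn":[0,0,0]},
    {"xyz":[0.002,-0.0004,0.09],"turn":[0,0,0]},
    {"xyz":[0.002,-0.0004,0.11],"turn":[0,0,0]},
    {"xyz":[0.002,-0.0004,0.1235],"turn":[0,0,0]},
    {"xyz":[0.002,-0.0004,0.1235],"turn":[0,0,0]},
    {"xyz":[0.002,-0.0004,0.1235],"turn":[0,0,0]}
  ]
}}

```text
clock: 69.6
position: [477.2, -410.5, 57.3]
tool_rot: [-2.491, -1.912, -0.001]
wrist_force: [-0.3, -0.4, -0.6]
gripper_width: 1.003
grasp_force: 0.0
```

Emit:
{"name": "move_arm", "arguments": {
  "gripper": 0.6,
  "squeeze": 40,
  "moves": [
    {"xyz":[0,0,0],"turn":[0,0,0]},
    {"xyz":[0,0,0],"turn":[0,0,0]},
    {"xyz":[0,0,0],"turn":[0,0,0]},
    {"xyz":[0,0,0],"turn":[0,0,0]},
    {"xyz":[0,0,0],"turn":[0,0,0]}
  ]
}}

```text
clock: 70.1
position: [477.7, -410.9, 58.5]
tool_rot: [2.492, 1.913, 0.001]
wrist_force: [-1.6, 1.1, 9.9]
gripper_width: 0.743
grasp_force: 41.4
```

Run:
```python
from h import *
p=r.get_obs()['position'];plan(([p[0],p[1],190],-15),([621.2,-254.3,190],-15),([621.2,-254.3,75],-15))
```

```text
[ 477.7 -410.9   58.5] t 70.1
[np.float64(477.6671369892183), np.float64(-410.8601197745286), 190] [0.0001, 0.0001, -0.1753] [0.0001, -0.0002, 0.0001] rows 2.6
[621.2, -254.3, 190] [0.2512, 0.131, -0.1751] [0.0001, -0.0002, 0.0001] rows 4.2
[621.2, -254.3, 75] [0.2511, 0.1309, -0.0218] [0.0001, -0.0002, 0.0001] rows 2.3
```

Emit:
{"name": "move_arm", "arguments": {
  "moves": [
    {"xyz":[0,0,-0.03],"turn":[0,0,0]},
    {"xyz":[0,0,-0.08],"turn":[0,0,0]},
    {"xyz":[0,0,-0.13],"turn":[0,0,0]},
    {"xyz":[0,0,-0.175],"turn":[0,0,0]},
    {"xyz":[0.251,0.131,-0.175],"turn":[0,0,0]},
    {"xyz":[0.251,0.131,-0.175],"turn":[0,0,0]},
    {"xyz":[0.251,0.131,-0.175],"turn":[0,0,0]},
    {"xyz":[0.251,0.131,-0.175],"turn":[0,0,0]},
    {"xyz":[0.251,0.131,-0.175],"turn":[0,0,0]},
    {"xyz":[0.251,0.131,-0.175],"turn":[0,0,0]},
    {"xyz":[0.251,0.131,-0.175],"turn":[0,0,0]},
    {"xyz":[0.251,0.131,-0.175],"turn":[0,0,0]},
    {"xyz":[0.251,0.131,-0.175],"turn":[0,0,0]},
    {"xyz":[0.251,0.131,-0.175],"turn":[0,0,0]}
  ]
}}

```text
clock: 71.5
position: [619.8, -255.5, 188.0]
tool_rot: [-2.492, -1.909, -0.0]
wrist_force: [0.1, -0.9, -1.3]
gripper_width: 0.737
grasp_force: 44.1
```

Run:
```python
from h import *
print(r.get_obs()['gripper_width'],r.get_obs()['grasp_force'])
for cam in('scene','top','wrist'):
    im=r.snapshot(cam);cal=r.get_calibration(cam);save(im,cam+'18.png')
    print(cam,fitbeaker(cam,'beaker_large',cal,(621,-254)),fitbeaker(cam,'beaker_medium',cal,(621,-254),131))
plan(([621.2,-254.3,75],-15))
```

```text
0.7366523547516454 44.08833083231002
scene (array([ 622.8, -254.7]), np.float64(0.069), 0.92) (array([ 618.8, -255.7]), np.float64(0.19), 0.79)
top (array([ 625. , -251.7]), np.float64(0.321), 0.73) (array([ 619. , -240.9]), np.float64(0.528), 0.69)
wrist (array([ 621.5, -254.3]), np.float64(0.235), 0.74) (array([ 619.9, -253.3]), np.float64(0.046), 0.67)
[ 620.5 -254.   188. ] t 72.0
[621.2, -254.3, 75] [-0.0004, 0.0013, 0.1506] [-0.0005, -0.0007, 0.0002] rows 2.3
```

Emit:
{"name": "move_arm", "arguments": {
  "moves": [
    {"xyz":[0,0.001,0.04],"turn":[0,0,0]},
    {"xyz":[0,0.001,0.08],"turn":[0,0,0]},
    {"xyz":[0,0.001,0.12],"turn":[0,0,0]},
    {"xyz":[0,0.001,0.14],"turn":[0,0,0]},
    {"xyz":[0,0.001,0.155],"turn":[0,0,0]},
    {"xyz":[0,0.001,0.162],"turn":[0,0,0]},
    {"xyz":[0,0.001,0.162],"turn":[0,0,0]}
  ]
}}

```text
clock: 72.65
position: [621.3, -254.0, 66.7]
tool_rot: [-2.49, -1.912, -0.001]
wrist_force: [-0.6, 0.1, -1.1]
gripper_width: 0.734
grasp_force: 44.1
```

Emit:
{"name": "move_arm", "arguments": {
  "moves": [
    {"xyz":[0,0,0.002],"turn":[0,0,0]},
    {"xyz":[0,0,0.0035],"turn":[0,0,0]},
    {"xyz":[0,0,0.0035],"turn":[0,0,0]}
  ]
}}

```text
clock: 72.95
position: [621.3, -254.1, 64.4]
tool_rot: [-2.491, -1.912, -0.001]
wrist_force: [-0.5, -0.8, -0.1]
gripper_width: 0.74
grasp_force: 44.1
```

Emit:
{"name": "move_arm", "arguments": {
  "gripper": 0.86,
  "moves": [
    {"xyz":[0,0,0],"turn":[0,0,0]},
    {"xyz":[0,0,0],"turn":[0,0,0]},
    {"xyz":[0,0,0],"turn":[0,0,0]},
    {"xyz":[0,0,-0.02],"turn":[0,0,0]},
    {"xyz":[0,0,-0.05],"turn":[0,0,0]},
    {"xyz":[0,0,-0.1],"turn":[0,0,0]},
    {"xyz":[0,0,-0.15],"turn":[0,0,0]},
    {"xyz":[-0.19,-0.15,-0.24],"turn":[0,0,0]},
    {"xyz":[-0.19,-0.15,-0.24],"turn":[0,0,0]},
    {"xyz":[-0.19,-0.15,-0.24],"turn":[0,0,0]},
    {"xyz":[-0.19,-0.15,-0.24],"turn":[0,0,0]},
    {"xyz":[-0.19,-0.15,-0.24],"turn":[0,0,0]},
    {"xyz":[-0.19,-0.15,-0.24],"turn":[0,0,0]},
    {"xyz":[-0.19,-0.15,-0.24],"turn":[0,0,0]}
  ]
}}

```text
clock: 74.35
position: [476.5, -361.9, 244.2]
tool_rot: [-2.489, -1.914, -0.002]
wrist_force: [0.2, 0.9, 0.1]
gripper_width: 0.86
grasp_force: 0.0
```

Run:
```python
from h import *
print(r.get_obs()['position'])
for cam in('scene','top','wrist'):
    im=r.snapshot(cam);cal=r.get_calibration(cam);save(im,cam+'19.png')
    print(cam,fitbeaker(cam,'beaker_large',cal,(621,-254)),fitbeaker(cam,'beaker_medium',cal,(621,-254),5),fitbeaker(cam,'beaker_small',cal,(465,-269)))
plan(([465.4,-268.8,150],-15),([465.4,-268.8,78],-15))
```

```text
[ 476.46037479 -361.89595194  244.24855852]
scene (array([ 623.8, -253.9]), np.float64(0.099), 0.89) (array([ 618.9, -255.9]), np.float64(0.068), 0.58) (array([ 464.4, -269.1]), np.float64(0.025), 0.67)
top (array([ 624. , -254.3]), np.float64(0.041), 0.98) (array([ 621.8, -256.9]), np.float64(0.071), 0.61) (array([ 468.5, -269. ]), np.float64(0.119), 0.85)
wrist (array([ 621.5, -254.5]), np.float64(0.033), 0.6) (array([ 619.9, -254.9]), np.float64(0.026), 0.75) (array([ 465.2, -268.9]), np.float64(0.042), 0.61)
[ 475.8 -363.   243.7] t 75.0
[465.4, -268.8, 150] [0.1175, -0.0456, 0.1252] [-0.0005, -0.0007, 0.0002] rows 2.7
[465.4, -268.8, 78] [0.1173, -0.0454, 0.2212] [-0.0005, -0.0007, 0.0002] rows 1.4
```

Medium is nested: upright-fit error 0.026 at 5 mm height, 1.6 mm from large's centre. Now the small beaker.

Emit:
{"name": "move_arm", "arguments": {
  "gripper": 0.72,
  "moves": [
    {"xyz":[0.117,-0.0455,0.125],"turn":[0,0,0]},
    {"xyz":[0.117,-0.0455,0.125],"turn":[0,0,0]},
    {"xyz":[0.117,-0.0455,0.125],"turn":[0,0,0]},
    {"xyz":[0.117,-0.0455,0.125],"turn":[0,0,0]},
    {"xyz":[0.117,-0.0455,0.125],"turn":[0,0,0]},
    {"xyz":[0.117,-0.0455,0.125],"turn":[0,0,0]},
    {"xyz":[0.117,-0.0455,0.125],"turn":[0,0,0]}
  ]
}}

```text
clock: 75.65
position: [465.9, -270.5, 151.1]
tool_rot: [-2.493, -1.91, -0.002]
wrist_force: [-0.4, -0.6, 0.4]
gripper_width: 0.719
grasp_force: 0.0
```

Run:
```python
from h import *
im=r.snapshot('wrist');cal=r.get_calibration('wrist');save(im,'w20.png')
print(fitbeaker('wrist','beaker_small',cal,(465.4,-269)))
plan(([465.2,-268.8,79],-15))
```

```text
(array([ 465.3, -268.1]), np.float64(0.033), 0.88)
[ 465.7 -270.1  150.8] t 75.8
[465.2, -268.8, 79] [0.0013, -0.001, 0.0957] [-0.0002, -0.0006, -0.0002] rows 1.4
```

Emit:
{"name": "move_arm", "arguments": {
  "moves": [
    {"xyz":[0.0015,-0.0006,0.03],"turn":[0,0,0]},
    {"xyz":[0.0015,-0.0006,0.06],"turn":[0,0,0]},
    {"xyz":[0.0015,-0.0006,0.08],"turn":[0,0,0]},
    {"xyz":[0.0015,-0.0006,0.095],"turn":[0,0,0]},
    {"xyz":[0.0015,-0.0006,0.095],"turn":[0,0,0]},
    {"xyz":[0.0015,-0.0006,0.095],"turn":[0,0,0]}
  ]
}}

```text
clock: 76.35
position: [465.5, -267.9, 79.4]
tool_rot: [-2.49, -1.912, -0.002]
wrist_force: [-0.1, -0.3, 1.1]
gripper_width: 0.722
grasp_force: 0.0
```

Emit:
{"name": "move_arm", "arguments": {
  "gripper": 0.4,
  "squeeze": 30,
  "moves": [
    {"xyz":[0,0,0],"turn":[0,0,0]},
    {"xyz":[0,0,0],"turn":[0,0,0]},
    {"xyz":[0,0,0],"turn":[0,0,0]},
    {"xyz":[0,0,0],"turn":[0,0,0]}
  ]
}}

```text
clock: 76.75
position: [469.2, -269.1, 82.3]
tool_rot: [2.488, 1.91, 0.007]
wrist_force: [4.7, -2.6, 12.0]
gripper_width: 0.403
grasp_force: 6.1
```

Run:
```python
from h import *
p=r.get_obs()['position'];plan(([p[0],p[1],210],-15),([619.9,-254.9,210],-15),([619.9,-254.9,100],-15))
```

```text
[ 469.2 -269.1   82.3] t 76.8
[np.float64(469.16342887311964), np.float64(-269.098666184932), 210] [0.0001, 0.0012, -0.1703] [0.0022, -0.0001, 0.0002] rows 2.6
[619.9, -254.9, 210] [0.0703, 0.1905, -0.1689] [0.0022, -0.0001, 0.0002] rows 3.0
[619.9, -254.9, 100] [0.0702, 0.1894, -0.0223] [0.0022, -0.0001, 0.0002] rows 2.2
```

The grip is not right: the fingers reached the 34 mm commanded with only 6 N, where the beaker should have stopped them near 46 mm. Diagnose with fits before anything else.

Run:
```python
from h import *
for cam in('scene','top','wrist'):
    im=r.snapshot(cam);cal=r.get_calibration(cam);save(im,cam+'21.png')
    print(cam,fitbeaker(cam,'beaker_small',cal,(467,-269)))
    # orange mask
    h=cv2.cvtColor(im,cv2.COLOR_RGB2HSV);m=cv2.inRange(h,(3,150,60),(16,255,255));n,l,st,ce=cv2.connectedComponentsWithStats(m)
    for i in range(1,n):
        if st[i,4]>60: print('  ',st[i],ce[i].round(),px2w(cam,ce[i],45,cal).round(0))
    t=np.linspace(0,2*np.pi,40)
    for x in ((465,-269),): P=np.array([w2px(cam,(x[0]+q*np.cos(k),x[1]+q*np.sin(k),z),cal) for q,z in((19,0),(24,85)) for k in t]);print('   upright bbox',P.min(0).round(),P.max(0).round())
```

```text
scene (array([ 469.9, -265.7]), np.float64(0.247), 0.75)
   [190 216  19  33 413] [200. 233.] [ 465. -266.   45.]
   upright bbox [185. 214.] [209. 251.]
top (array([ 468.8, -252.1]), np.float64(0.557), 0.69)
   [470 212  12  77 279] [477. 250.] [ 487. -389.   45.]
   [  478   213    92   267 10544] [521. 352.] [ 239. -485.   45.]
   [418 249  15  18 162] [425. 258.] [ 469. -261.   45.]
   [ 276  402   88   53 1850] [316. 419.] [88. 15. 45.]
   [319 463  31  17 139] [336. 473.] [-36. -32.  45.]
   upright bbox [417. 248.] [443. 269.]
wrist (array([ 463.6, -267.7]), np.float64(0.076), 0.62)
   [ 258  220  106  133 9341] [317. 289.] [ 463. -278.   45.]
   upright bbox [260. 219.] [372. 354.]
```

Run:
```python
import cv2,numpy as np
im=cv2.imread('pics/wrist21.png');h=cv2.cvtColor(im,cv2.COLOR_BGR2HSV)
for y in range(205,400,6):
    print(y,''.join('O' if (h[y,x,1]>130 and h[y,x,2]>110) else 'o' if h[y,x,1]>110 and h[y,x,2]>45 else '#' if h[y,x,2]<45 else '+' if h[y,x,2]<90 else '.' for x in range(210,430,3)))
```

```text
205 ..........................................................................
211 ..........................................................................
217 ..........................................................................
223 ...............................ooooooooo..................................
229 .............................oooooooooooooo...............................
235 ............................ooooooooooooooooO.............................
241 ..........................oooooooooooooooooooO............................
247 .........................ooooooooooooooooooooo............................
253 ........................ooooooooooooooooooooooo...........................
259 ......................oooooOOOOOOOOOOOOOoooooooo..........................
265 .....................ooOOOOOOoOOOOOOOOOOOOOOOooo..........................
271 ....................OOOOoOOOOoooOOOOOOOOOoooOOOoo.........................
277 ...................OOooooOOOOoooooooooooooooooOOOo........................
283 ..................OOooooOOOOOoooooooooooooooooooOO...................
[... 806 characters left out ...]
#################....OOOOOOOOOOOOOO...........+#####################
355 #######################..............................#####################
361 ######################+..............................+####################
367 ######################................................####################
373 ######################................................####################
379 ###################++.................................+++#################
385 ###################.....................................+#################
391 ###################+....................................+#################
397 ####################....................................##################
```

The ASCII map shows the left finger inside the rim (columns 18–24) and the right one against the outside: another straddle. Open slightly, lift out, then regrasp lower and centred, as worked for medium.

Emit:
{"name": "move_arm", "arguments": {
  "gripper": 0.46,
  "moves": [
    {"xyz":[0,0,0],"turn":[0,0,0]},
    {"xyz":[0,0,0],"turn":[0,0,0]},
    {"xyz":[0,0,-0.006],"turn":[0,0,0]},
    {"xyz":[0,0,-0.012],"turn":[0,0,0]},
    {"xyz":[0,0,-0.02],"turn":[0,0,0]},
    {"xyz":[0,0,-0.03],"turn":[0,0,0]},
    {"xyz":[0,0,-0.05],"turn":[0,0,0]},
    {"xyz":[0,0,-0.09],"turn":[0,0,0]},
    {"xyz":[-0.08,0,-0.14],"turn":[0,0,0]},
    {"xyz":[-0.08,0,-0.14],"turn":[0,0,0]},
    {"xyz":[-0.08,0,-0.14],"turn":[0,0,0]}
  ]
}}

```text
clock: 78.15
position: [449.3, -329.8, 186.4]
tool_rot: [2.496, 1.906, 0.001]
wrist_force: [0.2, 0.2, -0.8]
gripper_width: 0.464
grasp_force: 0.0
```

Run:
```python
from h import *
o=r.get_obs();print(o['position'],o['wrist_force'],o['gripper_width'])
for cam in('scene','top','wrist'):
    im=r.snapshot(cam);cal=r.get_calibration(cam);save(im,cam+'22.png')
    print(cam,fitbeaker(cam,'beaker_small',cal,(466,-268)))
```

```text
[ 449.34515944 -329.77865126  186.38748331] [ 0.1915147   0.16685899 -0.75771092] 0.46384728700437755
scene (array([ 465.5, -269.6]), np.float64(0.068), 0.95)
top (array([ 468.4, -271.1]), np.float64(0.084), 0.93)
wrist (array([ 465.5, -269.3]), np.float64(0.055), 0.68)
```

Run:
```python
from h import *
plan(([465.5,-269.4,150],-15),([465.5,-269.4,62],-15))
```

```text
[ 449.9 -324.7  183.5] t 78.5
[465.5, -269.4, 150] [0.0765, 0.0013, 0.0449] [-0.0007, -0.0008, 0.0007] rows 1.3
[465.5, -269.4, 62] [0.0762, 0.0016, 0.1622] [-0.0007, -0.0008, 0.0007] rows 1.8
```

Emit:
{"name": "move_arm", "arguments": {
  "gripper": 0.9,
  "moves": [
    {"xyz":[0.0765,0.0013,0.045],"turn":[0,0,0]},
    {"xyz":[0.0765,0.0013,0.045],"turn":[0,0,0]},
    {"xyz":[0.0765,0.0013,0.045],"turn":[0,0,0]},
    {"xyz":[0.0765,0.0013,0.045],"turn":[0,0,0]},
    {"xyz":[0.0765,0.0013,0.045],"turn":[0,0,0]},
    {"xyz":[0.0765,0.0013,0.045],"turn":[0,0,0]},
    {"xyz":[0.0765,0.0013,0.045],"turn":[0,0,0]}
  ]
}}

```text
clock: 79.15
position: [465.4, -271.6, 150.5]
tool_rot: [-2.492, -1.91, -0.001]
wrist_force: [-0.6, -0.2, 0.2]
gripper_width: 0.901
grasp_force: 0.0
```

Run:
```python
from h import *
im=r.snapshot('wrist');cal=r.get_calibration('wrist');save(im,'w23.png');print(fitbeaker('wrist','beaker_small',cal,(465.4,-269)))
plan(([465.5,-269.2,62],-15))
h=cv2.cvtColor(im,cv2.COLOR_RGB2HSV)
for y in range(150,420,9):
    print(y,''.join('O' if (h[y,x,1]>130 and h[y,x,2]>110) else 'o' if h[y,x,1]>110 and h[y,x,2]>45 else '#' if h[y,x,2]<45 else '+' if h[y,x,2]<90 else '.' for x in range(180,465,5)))
```

```text
(array([ 465.6, -268.4]), np.float64(0.042), 0.78)
[ 465.4 -271.2  150.3] t 79.2
[465.5, -269.2, 62] [0.0024, -0.0004, 0.1178] [-0.0005, -0.0006, -0.0001] rows 1.8
150 +++++++..........................................++++++oo
159 ++++++++++.......................................++++++oo
168 ++++++++++++.....................................++++++oo
177 ++++++++++++++++++................................++++++o
186 +++++++++++++++++++++++++++........................++++++
195 +++++++++++++++++++++++++++++........................++++
204 +++++++++++++++.++++++++++ooooooo......................++
213 +++++++++++++.+++++++++++oooOOOooo.......................
222 ++++++++++........+++++oOOOOOOOOOoo......................
231 +++.++++...........+++ooOOOOOOOOoooo.....................
240 ......................oOOOooooooooooO....................
249 ......................oOOOooooooooooo....................
258 ......................oOOOooooooooooO....................
267 ......................oOOooooooooooO.....................
276 ........................OOoooooooOO......................
285 ..
[... 223 characters left out ...]
.........###+++##+
321 .#+++#####......................................#####+++#
330 #+++######+....................................+######+++
339 #++#######.....................................+######+++
348 ##++######......................................######++#
357 #########........................................########
366 ########..........................................#######
375 #######+..........................................#######
384 ########..........................................#######
393 #########.......................................+########
402 ##########+.....#######+..........+######+.....##########
411 ############.+##############################+.###########
```

Emit:
{"name": "move_arm", "arguments": {
  "moves": [
    {"xyz":[0.0027,-0.0003,0.03],"turn":[0,0,0]},
    {"xyz":[0.0027,-0.0003,0.06],"turn":[0,0,0]},
    {"xyz":[0.0027,-0.0003,0.09],"turn":[0,0,0]},
    {"xyz":[0.0027,-0.0003,0.11],"turn":[0,0,0]},
    {"xyz":[0.0027,-0.0003,0.1178],"turn":[0,0,0]},
    {"xyz":[0.0027,-0.0003,0.1178],"turn":[0,0,0]},
    {"xyz":[0.0027,-0.0003,0.1178],"turn":[0,0,0]},
    {"xyz":[0.0027,-0.0003,0.1178],"turn":[0,0,0]}
  ]
}}

```text
clock: 80.05
position: [466.3, -268.9, 62.8]
tool_rot: [-2.491, -1.912, -0.002]
wrist_force: [-0.4, -0.9, -0.3]
gripper_width: 0.904
grasp_force: 0.0
```

Emit:
{"name": "move_arm", "arguments": {
  "gripper": 0.45,
  "squeeze": 30,
  "moves": [
    {"xyz":[0,0,0],"turn":[0,0,0]},
    {"xyz":[0,0,0],"turn":[0,0,0]},
    {"xyz":[0,0,0],"turn":[0,0,0]},
    {"xyz":[0,0,0],"turn":[0,0,0]},
    {"xyz":[0,0,0],"turn":[0,0,0]}
  ]
}}

```text
clock: 80.55
position: [466.1, -268.8, 62.6]
tool_rot: [-2.491, -1.912, -0.001]
wrist_force: [-0.7, 0.7, 5.7]
gripper_width: 0.539
grasp_force: 30.2
```

Run:
```python
from h import *
r.snapshot('wrist');cal=r.get_calibration('wrist');print(fitbeaker('wrist','beaker_small',cal,(465.4,-269)))
for cam in('scene','top'): r.snapshot(cam);print(cam,fitbeaker(cam,'beaker_large',r.get_calibration(cam),(621,-254)),fitbeaker(cam,'beaker_medium',r.get_calibration(cam),(621,-254),5))
p=r.get_obs()['position'];plan(([p[0],p[1],205],-15),([620.2,-254.9,205],-15),([620.2,-254.9,100],-15),([620.2,-254.9,p[2]+27],-15))
```

```text
(array([ 464.9, -268.1]), np.float64(0.038), 0.9)
scene (array([ 620.3, -254.6]), np.float64(0.152), 0.89) (array([ 619.6, -255.3]), np.float64(0.113), 0.81)
top (array([ 625., -257.]), np.float64(0.055), 0.84) (array([ 623.2, -257. ]), np.float64(0.084), 0.76)
[ 466.  -268.8   62.6] t 81.0
[np.float64(466.0476854844473), np.float64(-268.8460763418863), 205] [0.0003, -0.0002, -0.1899] [-0.0003, -0.0005, 0.0001] rows 2.8
[620.2, -254.9, 205] [0.0714, 0.1936, -0.19] [-0.0003, -0.0005, 0.0001] rows 3.1
[620.2, -254.9, 100] [0.0712, 0.1937, -0.05] [-0.0003, -0.0005, 0.0001] rows 2.1
[620.2, -254.9, np.float64(89.56002216003144)] [0.0712, 0.1937, -0.0361] [-0.0003, -0.0005, 0.0001] rows 0.2
```

A proper grip this time (0.539, 30 N). Carry it over and lower into medium.

Emit:
{"name": "move_arm", "arguments": {
  "moves": [
    {"xyz":[0,0,-0.03],"turn":[0,0,0]},
    {"xyz":[0,0,-0.09],"turn":[0,0,0]},
    {"xyz":[0,0,-0.15],"turn":[0,0,0]},
    {"xyz":[0,0,-0.19],"turn":[0,0,0]},
    {"xyz":[0.0712,0.1936,-0.19],"turn":[0,0,0]},
    {"xyz":[0.0712,0.1936,-0.19],"turn":[0,0,0]},
    {"xyz":[0.0712,0.1936,-0.19],"turn":[0,0,0]},
    {"xyz":[0.0712,0.1936,-0.19],"turn":[0,0,0]},
    {"xyz":[0.0712,0.1936,-0.19],"turn":[0,0,0]},
    {"xyz":[0.0712,0.1936,-0.19],"turn":[0,0,0]},
    {"xyz":[0.0712,0.1936,-0.19],"turn":[0,0,0]},
    {"xyz":[0.0712,0.1936,-0.19],"turn":[0,0,0]},
    {"xyz":[0.0712,0.1936,-0.14],"turn":[0,0,0]},
    {"xyz":[0.0712,0.1936,-0.09],"turn":[0,0,0]},
    {"xyz":[0.0712,0.1936,-0.06],"turn":[0,0,0]},
    {"xyz":[0.0712,0.1936,-0.045],"turn":[0,0,0]},
    {"xyz":[0.0712,0.1936,-0.037],"turn":[0,0,0]},
    {"xyz":[0.0712,0.1936,-0.037],"turn":[0,0,0]},
    {"xyz":[0.0712,0.1936,-0.037],"turn":[0,0,0]}
  ]
}}

```text
clock: 82.85
position: [620.4, -254.8, 90.9]
tool_rot: [-2.491, -1.912, -0.003]
wrist_force: [-0.0, 0.5, -0.4]
gripper_width: 0.534
grasp_force: 31.4
```

Run:
```python
from h import *
r.snapshot('wrist');cal=r.get_calibration('wrist');print(fitbeaker('wrist','beaker_small',cal,(620,-255),27),fitbeaker('wrist','beaker_medium',cal,(620,-255),5),fitbeaker('wrist','beaker_large',cal,(620,-255)))
plan(([620.2,-254.9,88],-15))
```

```text
(array([ 619.4, -254.5]), np.float64(0.028), 0.62) (array([ 621.1, -253.8]), np.float64(0.36), 0.87) None
[ 620.2 -254.7   90.4] t 83.0
[620.2, -254.9, 88] [-0.0003, 0.0, 0.0033] [-0.0001, -0.0006, 0.0001] rows 0.0
```

Emit:
{"name": "move_arm", "arguments": {
  "moves": [
    {"xyz":[0,0,0.002],"turn":[0,0,0]},
    {"xyz":[0,0,0.003],"turn":[0,0,0]},
    {"xyz":[0,0,0.003],"turn":[0,0,0]}
  ]
}}

```text
clock: 83.35
position: [619.6, -254.5, 87.1]
tool_rot: [-2.49, -1.911, -0.001]
wrist_force: [-0.1, 0.6, -0.3]
gripper_width: 0.538
grasp_force: 31.4
```

Emit:
{"name": "move_arm", "arguments": {
  "gripper": 0.75,
  "moves": [
    {"xyz":[0,0,0],"turn":[0,0,0]},
    {"xyz":[0,0,0],"turn":[0,0,0]},
    {"xyz":[0,0,0],"turn":[0,0,0]},
    {"xyz":[0,0,-0.02],"turn":[0,0,0]},
    {"xyz":[0,0,-0.06],"turn":[0,0,0]},
    {"xyz":[0,0,-0.12],"turn":[0,0,0]},
    {"xyz":[0,0,-0.18],"turn":[0,0,0]},
    {"xyz":[-0.13,0,-0.25],"turn":[0,0,0]},
    {"xyz":[-0.13,0,-0.25],"turn":[0,0,0]},
    {"xyz":[-0.13,0,-0.25],"turn":[0,0,0]},
    {"xyz":[-0.13,0,-0.25],"turn":[0,0,0]},
    {"xyz":[-0.13,0,-0.25],"turn":[0,0,0]}
  ]
}}

```text
clock: 84.55
position: [595.0, -347.6, 274.6]
tool_rot: [-2.488, -1.913, -0.002]
wrist_force: [-0.7, 1.6, 0.2]
gripper_width: 0.75
grasp_force: 0.0
```

Run:
```python
from h import *
o=r.get_obs();print(o['position'],o['wrist_force'])
for cam in('scene','top','wrist'):
    im=r.snapshot(cam);cal=r.get_calibration(cam);save(im,cam+'24.png')
    print(cam,fitbeaker(cam,'beaker_large',cal,(621,-254)),fitbeaker(cam,'beaker_medium',cal,(621,-254),5),fitbeaker(cam,'beaker_small',cal,(620,-254),10))
plan(([530,90,300],-6.4))
```

```text
[ 595.04316854 -347.63407331  274.58490312] [-0.65062554  1.58455496  0.15547684]
scene (array([ 622.8, -254.7]), np.float64(0.089), 0.84) (array([ 618.6, -255.5]), np.float64(0.232), 0.62) (array([ 617.6, -256. ]), np.float64(0.349), 0.7)
top (array([ 622.4, -254.5]), np.float64(0.11), 0.68) (array([ 621.8, -256.2]), np.float64(0.177), 0.69) (array([ 622.5, -256.9]), np.float64(0.082), 0.73)
wrist (array([ 621. , -254.7]), np.float64(0.028), 0.62) (array([ 620.6, -255.3]), np.float64(0.021), 0.57) (array([ 618.8, -254.6]), np.float64(0.035), 0.93)
[ 594.8 -349.1  274.5] t 85.2
[530, 90, 300] [0.5434, -0.2347, -0.0325] [-0.0005, -0.0007, -0.0476] rows 8.9
```

All three are nested, with wrist fit errors of 0.02–0.035 at the right heights. Now check the well's pellets and the blocks from above.

Emit:
{"name": "move_arm", "arguments": {
  "moves": [
    {"xyz":[0.543,-0.235,-0.0325],"turn":[0,0,-0.048]},
    {"xyz":[0.543,-0.235,-0.0325],"turn":[0,0,-0.048]},
    {"xyz":[0.543,-0.235,-0.0325],"turn":[0,0,-0.048]},
    {"xyz":[0.543,-0.235,-0.0325],"turn":[0,0,-0.048]},
    {"xyz":[0.543,-0.235,-0.0325],"turn":[0,0,-0.048]},
    {"xyz":[0.543,-0.235,-0.0325],"turn":[0,0,-0.048]},
    {"xyz":[0.543,-0.235,-0.0325],"turn":[0,0,-0.048]},
    {"xyz":[0.543,-0.235,-0.0325],"turn":[0,0,-0.048]},
    {"xyz":[0.543,-0.235,-0.0325],"turn":[0,0,-0.048]},
    {"xyz":[0.543,-0.235,-0.0325],"turn":[0,0,-0.048]},
    {"xyz":[0.543,-0.235,-0.0325],"turn":[0,0,-0.048]},
    {"xyz":[0.543,-0.235,-0.0325],"turn":[0,0,-0.048]},
    {"xyz":[0.543,-0.235,-0.0325],"turn":[0,0,-0.048]}
  ]
}}

```text
clock: 86.45
position: [530.1, 87.9, 299.7]
tool_rot: [-2.342, -2.09, -0.001]
wrist_force: [-0.2, -0.4, 0.2]
gripper_width: 0.752
grasp_force: 0.0
```

Run:
```python
from h import *
im=r.snapshot('wrist');cal=r.get_calibration('wrist');save(im,'w25.png');print(r.get_obs()['position'])
for d in r.silhouettes('wrist','pellet0')[:14]: print('pellet',np.round(d['position']),round(d['confidence'],2),d['region'].sum(),px2w('wrist',d['position'],29,cal).round(0))
for c,g in [('yellow',(582,-75)),('red',(590,-1)),('blue',(598,73))]:
    try: print(c,fitblock(im,cal,c,g,40))
    except Exception as e: print(c,e)
h=cv2.cvtColor(im,cv2.COLOR_RGB2HSV)
t=np.array([w2px('wrist',p,cal) for p in([444,-20,23],[444,130,23],[550,-20,23],[550,130,23])]);a=t.min(0).astype(int);b=t.max(0).astype(int);print(a,b)
for y in range(a[1],b[1],3): print(''.join('#' if h[y,x,2]<60 else '+' if h[y,x,2]<95 else '.' for x in range(a[0],b[0],2)))
```

```text
[530.11307939  88.12351741 299.75028683]
pellet [282. 250.] 0.7 139 [473.  31.  29.]
pellet [279. 236.] 0.67 157 [472.  48.  29.]
pellet [301. 221.] 0.66 140 [501.  63.  29.]
pellet [310. 252.] 0.65 198 [506.  24.  29.]
pellet [271. 216.] 0.51 148 [466.  73.  29.]
pellet [284. 230.] 0.48 158 [479.  55.  29.]
yellow (array([569.4, -74.6]), np.float64(-5.8), np.float64(0.103))
red (array([580. ,   0.6]), np.float64(-6.8), np.float64(0.245))
blue (array([597.2,  74.8]), np.float64(-6.1), np.float64(0.245))
[245 157] [350 289]
+++++++++++++++++++++++++++++++++++++++++++++++++++++
++++++++++++++++++++++++++++++++++++++++++++++++++++#
+++++++...+++++++++++................................
.+...................................................
.+++............................................+....
.++.............................................+....
++..............................................+....
................................................+....
................................................+....
................................................+....
...............................
[... 1104 characters left out ...]
.................+++++......+++++++...........+.....
..................+++++.......++++++.................
...................++++.......+++++............+.....
...............................................+.....
...............................................+.....
...............................................+.....
...............................................+.....
...............................................+.....
.....................................................
...............................................+.....
+..............................................+.....
+..............................................+.....
+..............................................+.....
```

Six pellets are clear in the well; look for the seventh.

Run:
```python
from h import *
im=cv2.cvtColor(cv2.imread('pics/w25.png'),cv2.COLOR_BGR2RGB);cal=r.get_calibration('wrist')
h=cv2.cvtColor(im,cv2.COLOR_RGB2HSV)
sub=h[205:270,255:330];m=(sub[:,:,2]<100).astype(np.uint8);n,l,st,ce=cv2.connectedComponentsWithStats(m)
print([(s[:5].tolist(),(c+[255,205]).round().tolist()) for s,c in zip(st[1:],ce[1:]) if s[4]>20])
for y in range(205,262): print(y,''.join('%x'%min(15,h[y,x,2]//12) for x in range(258,325)))
for cam in('wrist','scene','top'):
    r.snapshot(cam)
    for d in r.look_for(cam,'pellet0')[:12]: print(cam,np.round(d['position']),round(d['confidence'],2),px2w(cam,d['position'],29).round(0),px2w(cam,d['position'],6).round(0))
```

```text
[([10, 3, 16, 16, 174], [272.0, 215.0]), ([27, 6, 26, 24, 414], [295.0, 223.0]), ([15, 28, 22, 25, 311], [281.0, 245.0]), ([47, 39, 15, 15, 167], [309.0, 251.0])]
205 dddddddddddddddddddddddddddddddddddddddddddddddddddddddeeddddeeeedd
206 dddddddddddcccccccdddddddddddddddddddddddddddddddddddddddedddeeeedd
207 ddddddddddccba9aabcddddddddddddddddddddddddddddddddddddedddddeeeedd
208 ddddddddccba977678bcddddddddddddddddddcccddddddddddddddddeddddeeddd
209 ddddddccba987654469cddddddddddddcccccbaabccddddddddddddddddddeeeedd
210 dddddcca98765444458accddddddddccbbaaa9989abccddddddddddedddddeeeddd
211 ddddcba9765555555568bcddddddddcb9988888889aaccddddddddddeddddeeeedd
212 ddddcb976555555555569bcddddddcba888888888889abddddddddddeddddeeeddd
213 ddddcb965555556665557acddddddca98888888888889acddddddddddddddeeeedd
214 ddddcb9655556666665568bcdddddcb988888888888789bdddddddddeddddeeeddd
215 ddddcb96555666666665569bcdddddb988888777777778abcddddddddddddeeeddd
216 dddddca7666566666665558bcdddddc98887777666655678acdddddddddddeedddd
217 dddddcb8656666666665558bcdddddb988877655544444558acdddddddddddeeddd
2
[... 3091 characters left out ...]
ddd
261 cdddddddddddddddddddddddddddddddddddddddddddddddddddddddddddddedddd
wrist [310. 254.] 0.7 [506.  23.  29.] [504.  16.   6.]
wrist [280. 239.] 0.58 [474.  45.  29.] [470.  39.   6.]
wrist [283. 235.] 0.52 [477.  49.  29.] [473.  43.   6.]
wrist [282. 249.] 0.46 [474.  32.  29.] [471.  25.   6.]
wrist [271. 215.] 0.46 [466.  74.  29.] [462.  70.   6.]
wrist [300. 224.] 0.44 [499.  61.  29.] [497.  55.   6.]
scene [335. 253.] 0.6 [491.  60.  29.] [474.  60.   6.]
scene [324. 248.] 0.56 [477.  34.  29.] [459.  33.   6.]
scene [338. 246.] 0.51 [470.  67.  29.] [452.  68.   6.]
scene [328. 244.] 0.36 [464.  41.  29.] [447.  41.   6.]
scene [307. 260.] 0.16 [515.  -5.  29.] [499.  -6.   6.]
```

Run:
```python
from h import *
# small-beaker interior in wrist24 (nested): orange fraction inside
im=cv2.imread('pics/wrist24.png');h=cv2.cvtColor(im,cv2.COLOR_BGR2HSV);m=cv2.inRange(h,(3,120,30),(18,255,255));n,l,st,ce=cv2.connectedComponentsWithStats(m);k=1+np.argmax(st[1:,4]);print(st[k],ce[k])
x,y,w,hh=st[k,:4];s=h[y:y+hh,x:x+w]
for yy in range(0,hh,4): print(''.join('O' if m[y+yy,x+xx] and s[yy,xx,2]>100 else 'o' if m[y+yy,x+xx] else '#' if s[yy,xx,2]<60 else '.' for xx in range(0,w,3)))
# new small dark blobs on the bench / bath in scene and top
for cam in('top','scene'):
    a=cv2.imread(f'pics/{cam}0.png',0).astype(int);b=cv2.cvtColor(r.snapshot(cam),cv2.COLOR_RGB2GRAY).astype(int)
    d=((b<75)&(a-b>35)).astype(np.uint8);n,l,st,ce=cv2.connectedComponentsWithStats(d)
    print(cam,[(px2w(cam,c,10).round(0)[:2].tolist(),int(s[4]),c.round().tolist()) for s,c in zip(st[1:],ce[1:]) if 6<=s[4]<200])
```

```text
[ 296   77   56   55 2402] [323.90133222 103.68026644]
........OOOO.......
.....OOOOOOOOOO....
...OOOOOooooooOOO..
..OOOOOOooooooooOO.
.OOOOOOooooooooooO.
.OOOOOOOOOOOoooooOO
.OOOOOOOOOOOOOoooOO
OOOOOOOOOOOOOOooooO
.OOOOOOOOOOOOOoooOO
.OOOOOOOOOOOOOoooOO
..OOOOOOOOOOOOooOO.
...OOOoOOOOOOooOO..
....OOOOooooOOOO...
.......OOOOOO......
top [([606.0, -230.0], 10, [408.0, 205.0]), ([597.0, -1.0], 184, [319.0, 210.0]), ([595.0, -81.0], 96, [350.0, 211.0]), ([577.0, -64.0], 11, [344.0, 218.0]), ([575.0, -81.0], 11, [350.0, 218.0]), ([543.0, 31.0], 6, [307.0, 231.0]), ([214.0, 125.0], 6, [271.0, 362.0]), ([41.0, -20.0], 108, [330.0, 434.0])]
scene [([-119.0, 170.0], 89, [376.0, 104.0]), ([-184.0, 969.0], 38, [624.0, 103.0]), ([-64.0, 69.0], 18, [344.0, 113.0]), ([-26.0, 847.0], 41, [600.0, 133.0]), ([28.0, 89.0], 30, [350.0, 133.0]), ([75.0, 97.0], 28, [352.0, 143.0]), ([143.0, 173.0], 10, [379.0, 161.0]), ([163.0, 156.0], 6, [373.0, 165.0]), ([295.0, 155.0], 6, [373.0, 200.0]), ([294.0, 228.0], 7, [401.0, 201.0]), ([302.0, 254.0], 16, [411.0, 203.0]), ([382.0, 202.0], 103, [392.0, 226.0]), ([422.0, 183.0], 19, [385.0, 238.0]), ([466.0, 54.0], 154, [333.0, 249.0]), ([443.0, 166.0], 6, [378.0, 244.0]), ([469.0, 157.0], 19, [375.0, 252.0]), ([491.0, 24.0], 19, [320.0, 257.0]), ([551.0, -297.0], 12, [182.0, 270.0])]
```

Emit:
{"name": "move_arm", "arguments": {
  "moves": [
    {"xyz":[0.05,-0.05,0.1],"turn":[0,0,0]},
    {"xyz":[0.05,-0.05,0.16],"turn":[0,0,0]},
    {"xyz":[0.05,-0.05,0.16],"turn":[0,0,0]},
    {"xyz":[0.05,-0.05,0.16],"turn":[0,0,0]},
    {"xyz":[0.05,-0.05,0.16],"turn":[0,0,0]},
    {"xyz":[0.05,-0.05,0.16],"turn":[0,0,0]}
  ]
}}

```text
clock: 87.55
position: [498.1, 131.4, 182.1]
tool_rot: [-2.341, -2.093, -0.005]
wrist_force: [0.0, 0.3, -0.4]
gripper_width: 0.752
grasp_force: 0.0
```

Run:
```python
from h import *
im=r.snapshot('wrist');cal=r.get_calibration('wrist');save(im,'w26.png');print(r.get_obs()['position'])
for d in r.silhouettes('wrist','pellet0')[:14]: print('pellet',np.round(d['position']),round(d['confidence'],2),d['region'].sum(),px2w('wrist',d['position'],29,cal).round(0))
h=cv2.cvtColor(im,cv2.COLOR_RGB2HSV);u=w2px('wrist',[497,64,29],cal).astype(int);print(u)
for y in range(u[1]-26,u[1]+26): print(y,''.join('%x'%min(15,h[y,x,2]//12) for x in range(u[0]-45,u[0]+35)))
```

```text
[498.10756724 131.27837786 182.10291197]
pellet [298. 290.] 0.88 340 [469.  72.  29.]
pellet [302. 318.] 0.82 277 [469.  44.  29.]
pellet [337. 302.] 0.73 360 [501.  57.  29.]
pellet [316. 308.] 0.67 259 [482.  53.  29.]
pellet [355. 281.] 0.65 32475 [519.  75.  29.]
pellet [345. 334.] 0.6 322 [506.  23.  29.]
pellet [311. 332.] 0.53 265 [475.  29.  29.]
[331 295]
269 ddddddddddeeeedddddddddddddddeeeeeeeeeeeeeeeeeeeeeeeeeeeeeeeeeeeeeeeeeeeeeeeeeee
270 dddddddddddeeeddddeddddddddddeeeeeeeeeeeeeeeeeeeedeeeeeeeeeeeeeeeeeeeeeeeeeeeeee
271 ddddddddddeeeddddddddddddddddeeeeeeeeeeeeeeeeeeeeeeeeeeeeeeeeeeeeeeeeeeeeeeeeeee
272 dddddddddddeeddddddddddddddddeeeeeeeeeeeeeeeeeeeeeeeeeeeeeeeeeeeeeeeeeeeeeeeeeee
273 dddddddddddeeedddddddddddddddeeeeeeeeeeeeeeeeeeeeeeeeeeeeeeeeeeeeeeeeeeeeeeeeeee
274 ddddddddddeeddddddddddddddddeeeeeeeeeeeeeeeeeeeeedddeeeeeeeeeeeeeeeeeeeeeeeeeeee
275 ddddddddddddddddddddddddddddddeeeeeeeeeeeeeeeeeeedeeeeeeeeeeeeeeeeeeeeeeeeeeeeee
276 dddddddddddddddddddddddddddddeeeeeeeeeeeeeeeeeeeeddeeeeeeeeeeeeeeeeeeeeeeeeeeeee
277 ddddddcccbbbbbcddddddddddddddeeeeeeeeeeeeeeeeeeee
[... 2986 characters left out ...]
ddeeeeeeeeeeeeeeeeee
313 ddddca988877654323333334677767776666668acdddbaaaaabbbcccdddddeeeeeeeeeeeeeeeeeee
314 ddddba888765433333333333456799998887789bdddddcccccdddddddddedeeeeeeeeeeeeeeeeeed
315 ddddcb9876543333334443333469bccbbbaaaabddddddddddddddddddddeeeeeeeeeeeeeeeeeeedd
316 dddddcb875433333445554433369cddddcccccdddddddddddddddddddddeeeeeeeeeeeeeeeeeeedd
317 dddddcb965332334455555433359cddddddddddddddddddeddddddddddddeeeeeeeeeeeeeeeeeedd
318 ddddddb964333345556665544459bcddddddddddddddddddddddddddddddeeeeeeeeeeeeeeeeeeed
319 ddddddca743344555666665554589abcdddddddddddddddddddcbbcccdddeeeeeeeeeeeeeeeeeeed
320 ddddddcb85344556666666665556789abcddddddddddddddddcbaabbabcdddeeeeeeeeeeeeeeeeed
```

Run:
```python
from h import *
cal=r.get_calibration('wrist');o=r.get_obs();E=np.array(cal['extrinsics'])
def H(p,rv): T=np.eye(4);T[:3,:3]=R.from_rotvec(rv).as_matrix();T[:3,3]=p;return T
c1=dict(K=cal['K'],extrinsics=E@H(o['position'],o['tool_rot'])@np.linalg.inv(H([530.1,88.1,299.75],[-2.342,-2.09,-.001])))
c2=dict(K=cal['K'],extrinsics=E)
# whole-blob feature: corners read from the two grey maps
pairs={'right pellet top-face':((300.5,224.5),(337.5,303.5)),'front right single':((309,251),(345,334)),'front left':((271.5,215.5),(298,290)),'middle':((288,226),(316.5,305)),'lit/shadow patch':((297,213),(327.5,286.5))}
for n,(a,b) in pairs.items():
    f=lambda v:np.r_[w2px('wrist',v,c1)-a,w2px('wrist',v,c2)-b]
    from scipy.optimize import least_squares
    s=least_squares(f,[490,50,30]);print(n,s.x.round(1),np.abs(s.fun).max().round(2))
```

```text
right pellet top-face [501.4  62.7  44.5] 0.56
front right single [505.7  28.8  39. ] 0.21
front left [468.9  74.5  34.6] 0.48
middle [484.4  60.3  37.6] 1.18
lit/shadow patch [495.3  71.4  25.4] 1.19
```

The patch triangulates to the well floor, so it is a shadow. The pellet casting it stands 6–10 mm higher than its neighbours, so it most likely rests on the seventh. No pellet shows on the bench or in the beakers. Handing in.

```bash
python3 -c "
from cell import r
print(r.close_job())"
```

```text
the job is handed in; nothing more can be done
None
```

Job handed in at about 88 s: all three blocks are home in their own bays, both beakers are empty and nested small in medium in large, and the jar and carton were left alone; six pellets are confirmed in the well, and the seventh was not seen directly and is taken to lie under another there. On the way the red block clipped the seated blue one (16 N) and had to be regrasped, and one grasp each of the medium and small beakers missed and was redone.

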